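# Pack the wedges head to tail in the clamping jig

## Robot

A 7-joint arm with a two-finger parallel gripper is mounted at the origin on a cart in front of the work surface, level with it; the furniture and walls round the work are solid. World frame = base frame: x ahead of the robot, y to its left, z up, the work surface at z = 0. Lengths are in m, angles in rad, forces in N, time in s.
With the tool pointing down it reaches from about 0.4 to 0.85 m from the base axis. Payload 4.5 kg.
Tool frame: the origin (TCP) lies at the very end of the fingers, on their centre line; the grasp point (between the pads) lies 19 mm behind it (r.grip_depth is the distance from the TCP to the grasp point, in m); z points along the fingers, x is the direction in which the jaws open and shut, and the axes are right-handed (so a half turn about z gives the same grasp; the last joint's range is limited). The gripper opens to 88 mm and grips with 3 to 60 N. Pads are 18 mm wide; open, the fingers measure 123 mm over their backs; the gripper's body (75 mm by 187 mm) begins 45 mm behind the grasp point.
Start: joints at [1.268, 0.689, -0.195, 1.565, 0.157, 0.902, -0.215], TCP at [0.207, -0.59, 0.239] pointing down, gripper open.
Joint ranges: [-3.01, 3.01], [-0.46, 2.08], [-1.47, 1.51], [0.13, 2.56], [-1, 4.14], [0.04, 2.09], [-2.66, 2.66]. Speed limits (rad/s): [2.57, 2.57, 3.14, 3.14, 3.14, 3.14, 3.14].

## Interface

Orientations are given as a unit quaternion [x, y, z, w].
In Python, from plant import r gives the robot as it stands. The module is installed in compiled form; this text tells all that it offers.
- The arm moves only by the shell command python3 -m jog 'ROWS' [FORCE]. ROWS is JSON, a list of rows, each a list of 5 numbers: the shift along the tool's x, y, z in units of 1 m (1.0 is 1 m), then the turn about the tool's z in units of 360 degrees (1.0 is 360 degrees), then the closure, from 0 (fully open) to 1 (shut). In form: [[dx, dy, dz, yaw, fingers], ...]. A call has 1 to 20 rows; each row shifts and turns the commanded pose from where the row before left it, along the tool's axes as they then stand; what a row does not reach is not made up. A row lasts 1/10 s, in which the tool goes at most 50 mm and 8.59 degrees, less where a joint would pass 70% of its speed; a pose out of reach is approached as far as the arm can. A call with a number of a shift or a turn outside -1 to 1 is refused whole. A call with a gripper value outside its range is refused whole. The fingers move at their own pace and stop on an object; FORCE is the grip in N (left out, the last holds). Time passes only in rows, so rows that do not move let the fingers close. It gives the time, the measured TCP pose, the force and the opening at its end, in the units of the state.
- r.get_state(): the state, without advancing time (a new reading comes with each control period).
- r.snapshot(name): name is "side" or "top"; returns the picture (384x512x3 uint8, red, green, blue); there is no depth.
- r.get_calibration(name): a dict with "mtx" (3x3 intrinsics, pixels), "R" (3x3) and "t" (3): a world point X has camera coordinates R X + t. Camera axes: x right, y down, z forward; pixel columns grow to the right and rows downward; lengths in m; the calibration is good to about 2 mm. A picture is of the moment at which its call begins. get_calibration takes no time and is no camera call.
- r.finish_job(): hands the job in, once; it reports no verdict.
Trained networks look in the newest picture that a camera, given by its name, has taken for a name from the list of things; names that differ only in an ending like _2 or _b are one class to them, and where a whole thing is asked for, a point or a joint stands for the part that bears it (a point fixed in the world has none). Each returns a list of dicts, best first, with "score" (0 to 1); they miss things now and then, are a little off and sometimes report something else, mostly with a low value. They report only what shows in the picture. A call takes as long as a camera call. They do not tell look-alikes from the thing itself.
- r.cut_out(thing, camera): "pixels" (384x512 bool, what is visible of it) and "rect" ([left, top, right, bottom] in pixels, round what is visible of it).
The state is a dict: "clock": time; "q": joint angles; "qd": joint speeds; "joint_torque": joint torques, N m; "tool_pos": TCP position; "eef_rot": TCP orientation; "contact_force": force on the tool from outside, world axes, zero at the start; "moment": the same for the moment, N m; "opening": opening from 0.0 (shut) to 1.0 (fully open).
Only numpy, scipy, OpenCV 4.12 (cv2) and the standard library are available. Lean on these libraries where they do the work, as an engineer would, in place of code of your own. Each camera call takes 0.05 s, during which the arm holds its last target.

## Task

Swing the jig's clamp right back, take out the finished block and lay it on the plywood board. Then pack every wedge on the bench flat into the nest, side by side and alternately head to tail, starting with a straight side flat against the end stop and leaving no gaps, and swing the clamp back over onto the pack so that it holds. Do not disturb the other things on the bench.

Things in the scene. Friction and masses are not known exactly. Their poses are not given: they have to be found in the camera images.
- nest (a point): centre of the jig's nest, on its floor, 12 mm above the bench; x points across the nest to the clamp's pivot, y along it to the end stop, z up. Low rails (6 mm high, 8 mm wide) run along y, inner faces at x = +-36 mm: a wedge lies across between them with 3 mm play at each end. Open at its -y end, where the floor runs to y = -97 mm. The jig, a plywood plate 205 x 186 mm, is fixed
- stop_face (a point): middle of the inner face of the nest's end stop, a wooden block 26 mm high; it lies 68 mm from the nest's centre along nest y; same axes as the nest. Wedges laid alternately take 22 mm of the nest each, counted from this face; six take 132 mm. Beside a laid wedge a finger pad wider than the toe (14 mm) would come down on its head unless the next wedge is held off centre
- clamp (a joint): angle of the clamp arm (rad): 0 = shut, its presser bar level on things 20 mm high; about 0.15 at the start, on the block; -0.15 = stop with nothing under it; 2.1 = fully back. A spring throws it over centre: it pushes the arm shut below about 1.2 and open above; about 4 N at the handle lift it
- clamp_grip (a point): grip point on the right half of the clamp's cross handle, a black round bar 14 mm thick, 104 mm long, parallel to the pivot, at the arm's tip; 36 mm right of the arm, 16 mm from the bar's end, 134 mm from the pivot axis. Moves with the arm; shut it is 25 mm nearer the robot than the nest's centre, 87 mm above the bench. Held from above, the bar turns between the fingers
- clamp_hinge (a point): pivot of the clamp arm, fixed, 105 mm from the nest's centre along nest x, 55 mm above the bench; its axis runs along nest y. Opening lifts the handle and carries it up and over the pivot, away from the robot. The presser bar is 124 mm long along nest y
- block (a point): finished wooden block, 45 x 110 x 35 mm (its own x, y, z), lying under the clamp in the nest at the start; this point is its centre, half-way up
- board_top (a point): centre of the top face of a plywood board, 150 x 150 mm, 12 mm thick, fixed flat on the bench to the right of the jig; z up
- wedge1 (a point): wooden wedge on its side, 66 mm long, 20 mm high; from above a trapezium, 30 mm wide at the head, 14 mm at the toe, one long side straight (square to both ends), one sloping. This point is half-way along and up, 11 mm from the straight side and midway between the sides; x points to the head, y to the straight side, z up. Can be gripped by its parallel ends. 35 g. May be absent
- wedge2 (a point): wooden wedge 2, the same as wedge 1: 66 x 30 (head) / 14 (toe) x 20 mm, same point and axes. May be absent
- wedge3 (a point): wooden wedge 3, the same as wedge 1: 66 x 30 (head) / 14 (toe) x 20 mm, same point and axes. May be absent
- wedge4 (a point): wooden wedge 4, the same as wedge 1: 66 x 30 (head) / 14 (toe) x 20 mm, same point and axes. May be absent
- wedge5 (a point): wooden wedge 5, the same as wedge 1: 66 x 30 (head) / 14 (toe) x 20 mm, same point and axes. May be absent
- wedge6 (a point): wooden wedge 6, the same as wedge 1: 66 x 30 (head) / 14 (toe) x 20 mm, same point and axes. May be absent
- tape_measure: tape measure, 65 x 81 x 33 mm, a bystander among the wedges
- screw_jar_2: jar of brass screws, 69 x 67 x 81 mm, a bystander
There are look-alikes about, which are no part of the job. Leave any black or pink look-alike of the part that bears wedge2 alone.

How it is judged:
On the way, in this order (a step that is already met when the one before it is completed fails the run):
1. the clamp is swung right back (value of joint clamp above 1.9 rad), for 0.2 s.
2. all the wedges lie packed in the nest with the clamp still back (value of joint clamp above 1.6 rad and x of wedge1 in the frame of nest between -0.006 and 0.006 m and y of each of wedge1, wedge2, wedge3, wedge4, wedge5, wedge6 in the frame of nest above -0.06 m and z of wedge1 in the frame of nest between 0.007 and 0.013 m and angle between the x axis of each of wedge1, wedge2, wedge3, wedge4, wedge5, wedge6 and the x axis of nest, either way round below 0.1 rad and angle between the z axis of each of wedge1, wedge2, wedge3, wedge4, wedge5, wedge6 and the z axis of nest, either way round below 0.08 rad and x of wedge2 in the frame of nest between -0.006 and 0.006 m and z of wedge2 in the frame of nest between 0.007 and 0.013 m and x of wedge3 in the frame of nest between -0.006 and 0.006 m and z of wedge3 in the frame of nest between 0.007 and 0.013 m and x of wedge4 in the frame of nest between -0.006 and 0.006 m and z of wedge4 in the frame of nest between 0.007 and 0.013 m and x of wedge5 in the frame of nest between -0.006 and 0.006 m and z of wedge5 in the frame of nest between 0.007 and 0.013 m and x of wedge6 in the frame of nest between -0.006 and 0.006 m and z of wedge6 in the frame of nest between 0.007 and 0.013 m and (y of wedge1 in the frame of nest between 0.053 and 0.061 m or y of wedge2 in the frame of nest between 0.053 and 0.061 m or y of wedge3 in the frame of nest between 0.053 and 0.061 m or y of wedge4 in the frame of nest between 0.053 and 0.061 m or y of wedge5 in the frame of nest between 0.053 and 0.061 m or y of wedge6 in the frame of nest between 0.053 and 0.061 m) and (y of wedge1 in the frame of nest between 0.0304 and 0.039 m or y of wedge2 in the frame of nest between 0.0304 and 0.039 m or y of wedge3 in the frame of nest between 0.0304 and 0.039 m or y of wedge4 in the frame of nest between 0.0304 and 0.039 m or y of wedge5 in the frame of nest between 0.0304 and 0.039 m or y of wedge6 in the frame of nest between 0.0304 and 0.039 m) and (y of wedge1 in the frame of nest between 0.0078 and 0.017 m or y of wedge2 in the frame of nest between 0.0078 and 0.017 m or y of wedge3 in the frame of nest between 0.0078 and 0.017 m or y of wedge4 in the frame of nest between 0.0078 and 0.017 m or y of wedge5 in the frame of nest between 0.0078 and 0.017 m or y of wedge6 in the frame of nest between 0.0078 and 0.017 m) and (y of wedge1 in the frame of nest between -0.0148 and -0.005 m or y of wedge2 in the frame of nest between -0.0148 and -0.005 m or y of wedge3 in the frame of nest between -0.0148 and -0.005 m or y of wedge4 in the frame of nest between -0.0148 and -0.005 m or y of wedge5 in the frame of nest between -0.0148 and -0.005 m or y of wedge6 in the frame of nest between -0.0148 and -0.005 m) and (y of wedge1 in the frame of nest between -0.0374 and -0.027 m or y of wedge2 in the frame of nest between -0.0374 and -0.027 m or y of wedge3 in the frame of nest between -0.0374 and -0.027 m or y of wedge4 in the frame of nest between -0.0374 and -0.027 m or y of wedge5 in the frame of nest between -0.0374 and -0.027 m or y of wedge6 in the frame of nest between -0.0374 and -0.027 m or not (y of any of wedge1, wedge2, wedge3, wedge4, wedge5, wedge6 in the frame of nest below -0.02 m))), for 0.2 s.
At the end, for the whole second after the job is handed in: All wedges flat in the nest, in consecutive 22 mm places from the stop and alternately turned, each within 4 mm of its place (0.6 mm more slack per wedge before it), 6 mm of the middle line, 0.1 rad; block on the board within 50 mm each way; clamp within 0.05 rad of shut, at rest (x of wedge1 in the frame of nest between -0.006 and 0.006 m and y of each of wedge1, wedge2, wedge3, wedge4, wedge5, wedge6 in the frame of nest above -0.06 m and z of wedge1 in the frame of nest between 0.007 and 0.013 m and angle between the x axis of each of wedge1, wedge2, wedge3, wedge4, wedge5, wedge6 and the x axis of nest, either way round below 0.1 rad and angle between the z axis of each of wedge1, wedge2, wedge3, wedge4, wedge5, wedge6 and the z axis of nest, either way round below 0.08 rad and x of wedge2 in the frame of nest between -0.006 and 0.006 m and z of wedge2 in the frame of nest between 0.007 and 0.013 m and x of wedge3 in the frame of nest between -0.006 and 0.006 m and z of wedge3 in the frame of nest between 0.007 and 0.013 m and x of wedge4 in the frame of nest between -0.006 and 0.006 m and z of wedge4 in the frame of nest between 0.007 and 0.013 m and x of wedge5 in the frame of nest between -0.006 and 0.006 m and z of wedge5 in the frame of nest between 0.007 and 0.013 m and x of wedge6 in the frame of nest between -0.006 and 0.006 m and z of wedge6 in the frame of nest between 0.007 and 0.013 m and (y of wedge1 in the frame of nest between 0.053 and 0.061 m or y of wedge2 in the frame of nest between 0.053 and 0.061 m or y of wedge3 in the frame of nest between 0.053 and 0.061 m or y of wedge4 in the frame of nest between 0.053 and 0.061 m or y of wedge5 in the frame of nest between 0.053 and 0.061 m or y of wedge6 in the frame of nest between 0.053 and 0.061 m) and (y of wedge1 in the frame of nest between 0.0304 and 0.039 m or y of wedge2 in the frame of nest between 0.0304 and 0.039 m or y of wedge3 in the frame of nest between 0.0304 and 0.039 m or y of wedge4 in the frame of nest between 0.0304 and 0.039 m or y of wedge5 in the frame of nest between 0.0304 and 0.039 m or y of wedge6 in the frame of nest between 0.0304 and 0.039 m) and (y of wedge1 in the frame of nest between 0.0078 and 0.017 m or y of wedge2 in the frame of nest between 0.0078 and 0.017 m or y of wedge3 in the frame of nest between 0.0078 and 0.017 m or y of wedge4 in the frame of nest between 0.0078 and 0.017 m or y of wedge5 in the frame of nest between 0.0078 and 0.017 m or y of wedge6 in the frame of nest between 0.0078 and 0.017 m) and (y of wedge1 in the frame of nest between -0.0148 and -0.005 m or y of wedge2 in the frame of nest between -0.0148 and -0.005 m or y of wedge3 in the frame of nest between -0.0148 and -0.005 m or y of wedge4 in the frame of nest between -0.0148 and -0.005 m or y of wedge5 in the frame of nest between -0.0148 and -0.005 m or y of wedge6 in the frame of nest between -0.0148 and -0.005 m) and (y of wedge1 in the frame of nest between -0.0374 and -0.027 m or y of wedge2 in the frame of nest between -0.0374 and -0.027 m or y of wedge3 in the frame of nest between -0.0374 and -0.027 m or y of wedge4 in the frame of nest between -0.0374 and -0.027 m or y of wedge5 in the frame of nest between -0.0374 and -0.027 m or y of wedge6 in the frame of nest between -0.0374 and -0.027 m or not (y of any of wedge1, wedge2, wedge3, wedge4, wedge5, wedge6 in the frame of nest below -0.02 m)) and x of block in the frame of board_top between -0.05 and 0.05 m and y of block in the frame of board_top between -0.05 and 0.05 m and z of block in the frame of board_top between 0.013 and 0.022 m and angle between block's own z axis and vertical below 0.1 rad and value of joint clamp between -0.05 and 0.05 rad and velocity of joint clamp between -0.05 and 0.05 rad/s); the robot touches nothing.
It fails at once if the tape measure or the jar of screws is moved by more than 4 cm (distance of any of tape_measure, screw_jar_2 from where it was at the start of the episode above 0.04 m).
Of wedge1_body, wedge2_body, wedge3_body, wedge4_body, wedge5_body, wedge6_body only 4 to 6 are there at a start; the rules pass over those that are not, and their reading is None.
At some moment in a run one of wedge1_body, wedge2_body, wedge3_body, wedge4_body, wedge5_body, wedge6_body, block_body may be knocked a few centimetres aside while the robot is not near it.
Once in a run the grip may slacken for a moment while it holds something.
It also fails if it takes over 208 s, if anything falls off the work surface, if the arm or the gripper's body presses on something with over 40 N, if the wrist force passes 120 N, or if a joint passes its speed limit or range.

## Working session

There is one attempt and no reset: what is moved stays moved. The work goes in short steps, Python scripts to look and compute and a shell command to move; the robot and the scene stay as the last step left them, time stands still between calls to the robot, and variables do not carry over. Pictures are saved under pics/ and viewed, and the job is handed in when it is done.

```bash
mkdir -p pics; cat > h.py <<'E'
import numpy as np, cv2
from plant import r
def snap(cam,name,crop=None,scale=1):
    im=r.snapshot(cam)
    o=im[:,:,::-1]
    if crop: o=o[crop[1]:crop[3],crop[0]:crop[2]]
    if scale!=1: o=cv2.resize(o,None,fx=scale,fy=scale,interpolation=cv2.INTER_CUBIC)
    cv2.imwrite('pics/'+name+'.png',o); return im
def proj(cam,X):
    c=r.get_calibration(cam); p=np.array(c['mtx'])@(np.array(c['R'])@np.array(X,float)+np.array(c['t'])); return p[:2]/p[2]
def unproj(cam,uv,z):
    c=r.get_calibration(cam);R=np.array(c['R']);t=np.array(c['t']);d=R.T@np.linalg.inv(np.array(c['mtx']))@np.array([uv[0],uv[1],1.]);o=-R.T@t
    return o+d*(z-o[2])/d[2]
E
python3 - <<'E'
from h import *
snap('top','t0',None,1.5);snap('side','s0',None,1.5)
for c in('top','side'):
    k=r.get_calibration(c);print(c,k['mtx'],-np.array(k['R']).T@np.array(k['t']),np.array(k['R'])[2])
s=r.get_state();print({k:np.round(s[k],3) for k in s})
E
```

```text
top [[399.36419387   0.         251.07979468]
 [  0.         399.36419387 193.40501499]
 [  0.           0.           1.        ]] [0.25913967 0.06882372 1.24003837] [ 0.18881814  0.00375344 -0.9820049 ]
side [[440.80959982   0.         251.00192373]
 [  0.         440.80959982 185.74181651]
 [  0.           0.           1.        ]] [0.45829981 1.20453403 0.81179986] [ 0.01971583 -0.846228   -0.53245606]
{'clock': np.float64(0.1), 'q': array([ 1.268,  0.69 , -0.195,  1.566,  0.157,  0.902, -0.215]), 'qd': array([ 0.   , -0.002, -0.001, -0.003, -0.   ,  0.001, -0.   ]), 'joint_torque': array([-2.0000e-03, -5.2850e+01, -1.2710e+00, -1.5384e+01, -5.3000e-02,
        2.0000e-03,  0.0000e+00]), 'tool_pos': array([ 0.206, -0.589,  0.238]), 'eef_rot': array([ 0.816, -0.579, -0.001, -0.   ]), 'contact_force': array([-0.275, -0.941, -0.301]), 'moment': array([ 0.028,  0.083, -0.01 ]), 'opening': np.float64(0.996)}
```

View pics/t0.png

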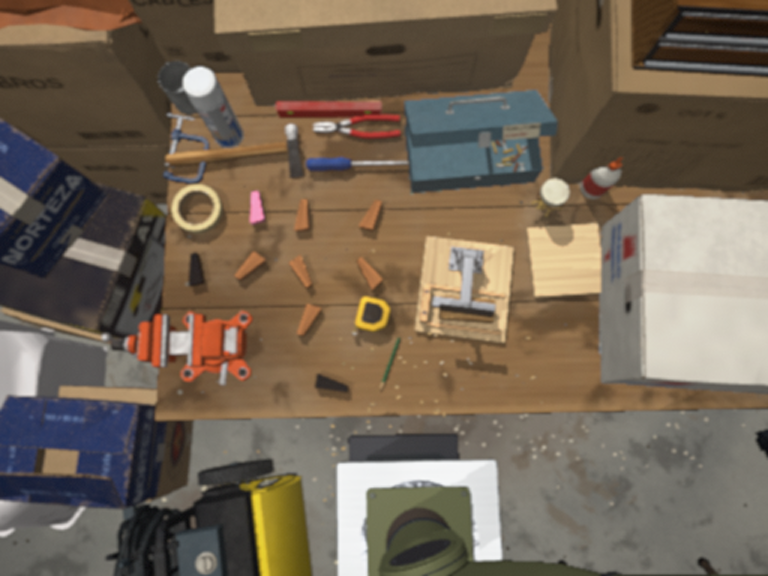

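View pics/s0.png

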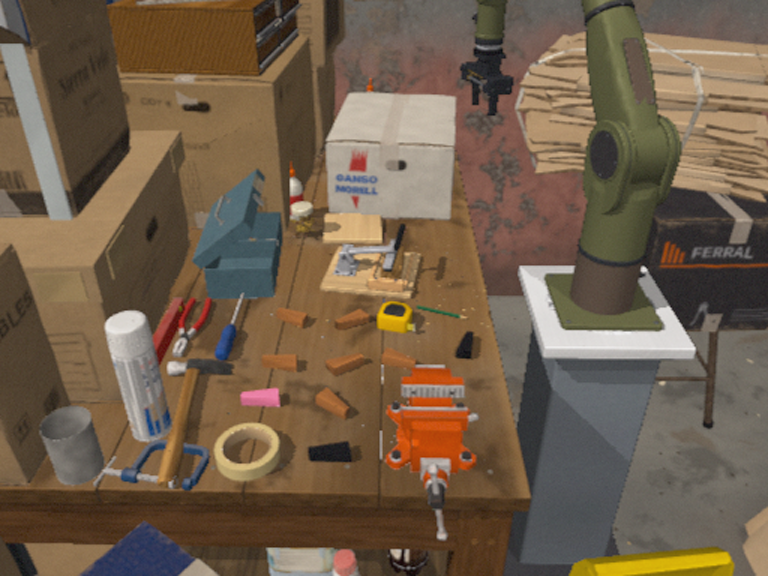

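```bash
python3 - <<'E'
from h import *
a=snap('top','t1',(140,120,410,275),2.9);b=snap('side','s1',(160,130,320,300),4)
np.save('top0.npy',a);np.save('side0.npy',b)
for n in ['wedge1','clamp','block','board_top','nest','tape_measure','screw_jar_2']:
  for c in('top','side'):
    try:
      for d in r.cut_out(n,c):
        p=d['pixels'];v,u=np.nonzero(p)
        if len(u): print(n,c,round(d['score'],2),d['rect'],u.mean().round(1),v.mean().round(1),len(u),unproj(c,(u.mean(),v.mean()),.02).round(3))
    except Exception as e: print(n,c,e)
E
```

```text
wedge1 top 0.73 [192.4, 169.9, 205.6, 190.1] 200.7 180.0 159 [0.54 0.23 0.02]
wedge1 top 0.7 [165.1, 123.7, 174.0, 148.9] 171.2 139.1 167 [0.676 0.326 0.02 ]
wedge1 top 0.68 [127.5, 169.2, 134.7, 190.6] 130.3 180.1 178 [0.544 0.452 0.02 ]
wedge1 top 0.6 [195.8, 204.8, 210.7, 225.3] 205.4 212.3 168 [0.437 0.216 0.02 ]
wedge1 top 0.6 [212.1, 251.2, 230.9, 259.9] 220.0 255.9 141 [0.303 0.171 0.02 ]
wedge1 top 0.53 [241.9, 134.2, 252.9, 154.8] 247.5 144.2 191 [0.654 0.082 0.02 ]
wedge1 top 0.53 [238.4, 173.1, 257.5, 191.4] 246.5 182.6 150 [0.528 0.087 0.02 ]
wedge1 top 0.43 [197.6, 134.0, 205.3, 155.8] 201.6 144.6 160 [0.655 0.228 0.02 ]
wedge1 top 0.18 [349.9, 151.1, 402.6, 200.5] 376.6 172.6 2272 [ 0.552 -0.321  0.02 ]
wedge1 side 0.8 [205.8, 294.8, 236.1, 308.9] 221.8 301.6 290 [0.546 0.465 0.02 ]
wedge1 side 0.67 [304.0, 220.0, 314.5, 238.9] 310.5 230.1 136 [0.309 0.185 0.02 ]
wedge1 side 0.65 [254.2, 232.6, 277.7, 247.3] 265.3 239.0 210 [0.441 0.228 0.02 ]
wedge1 side 0.63 [214.6, 236.8, 240.4, 251.4] 229.0 241.7 206 [0.543 0.242 0.02 ]
wedge1 side 0.58 [159.8, 256.7, 185.9, 272.8] 
[... 851 characters left out ...]
02 ]
board_top top 0.7 [350.3, 152.1, 402.1, 199.9] 376.9 173.0 2153 [ 0.551 -0.322  0.02 ]
board_top side 0.95 [218.8, 142.1, 256.1, 162.3] 234.4 151.6 724 [ 0.557 -0.299  0.02 ]
nest top 0.87 [277.8, 159.1, 346.5, 228.4] 309.8 191.6 3675 [ 0.496 -0.109  0.02 ]
tape_measure top 0.61 [238.6, 197.2, 255.8, 221.8] 248.1 209.6 429 [0.443 0.084 0.02 ]
tape_measure side 0.97 [253.3, 200.5, 275.1, 220.7] 263.6 211.1 425 [0.445 0.092 0.02 ]
tape_measure side 0.63 [223.0, 204.7, 247.3, 218.2] 235.1 212.5 200 [0.533 0.102 0.02 ]
screw_jar_2 top 0.67 [359.0, 121.8, 380.1, 142.2] 368.1 129.5 342 [ 0.695 -0.305  0.02 ]
screw_jar_2 top 0.39 [195.9, 172.4, 206.8, 192.6] 201.2 180.8 171 [0.537 0.229 0.02 ]
```

View pics/t1.png

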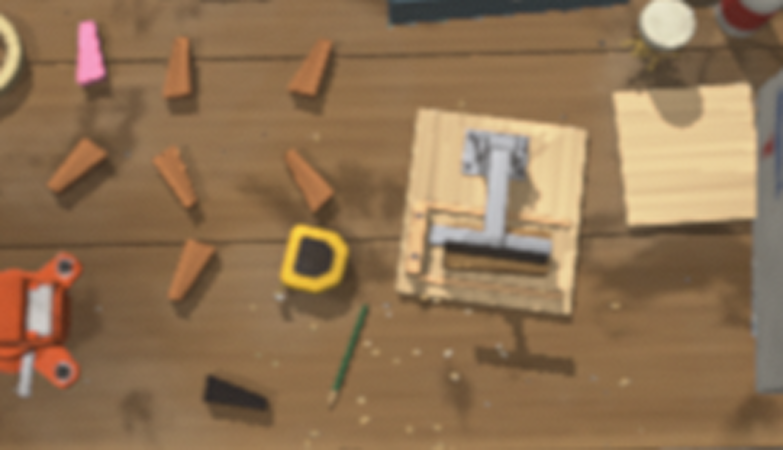

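View pics/s1.png

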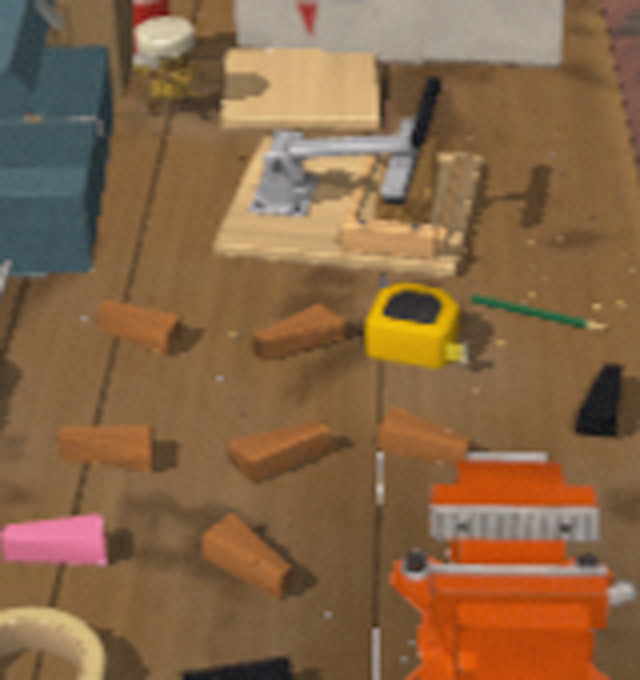

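```bash
python3 - <<'E'
import numpy as np,cv2
a=np.load('top0.npy')[:,:,::-1];b=np.load('side0.npy')[:,:,::-1]
c=cv2.resize(a[150:240,270:410],None,fx=5.7,fy=5.7,interpolation=cv2.INTER_LANCZOS4);cv2.imwrite('pics/t2.png',c)
c=cv2.resize(b[120:210,205:300],None,fx=6.5,fy=6.5,interpolation=cv2.INTER_LANCZOS4);cv2.imwrite('pics/s2.png',c)
E
```

```text
(no output)
```

View pics/t2.png

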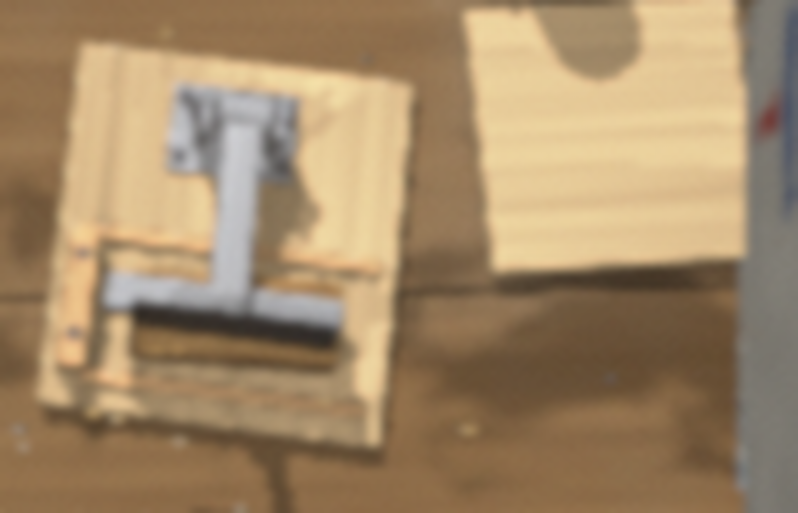

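View pics/s2.png

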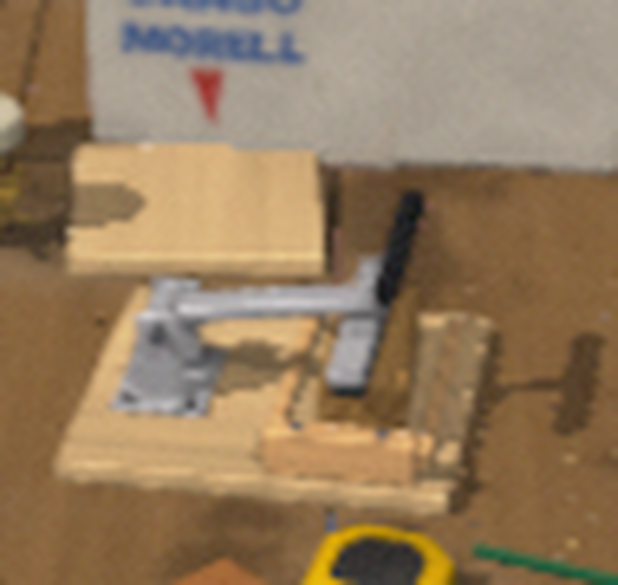

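```bash
python3 - <<'E'
from h import *
U=lambda p,z:unproj('top',(270+(p[0]+.5)/5.7-.5,150+(p[1]+.5)/5.7-.5),z)
S=lambda p,z:unproj('side',(205+(p[0]+.5)/6.5-.5,120+(p[1]+.5)/6.5-.5),z)
C=[U(p,.012) for p in [(82,42),(412,88),(382,450),(38,405)]];print(np.round(C,4))
print([np.linalg.norm(C[i]-C[(i+1)%4]).round(4) for i in range(4)])
ctr=np.mean(C,0);print('plate ctr',ctr)
# orientation
L=[C[1]-C[0],C[2]-C[3]];print([np.arctan2(-l[0],-(-l[1])) for l in L]); 
print('ang x',[np.arctan2(l[1],l[0]) for l in (C[0]-C[3],C[1]-C[2])])
print('ang y',[np.arctan2(-l[0],l[1]) for l in (C[0]-C[1],C[3]-C[2])])
R1=[U(p,.018) for p in [(108,244),(380,275)]];R2=[U(p,.018) for p in[(92,372),(360,403)]];print('rails',np.round(R1,4),np.round(R2,4))
print('stop top edge',[U(p,.038).round(4) for p in [(100,230),(88,365)]])
B=[U(p,.012) for p in [(463,10),(740,0),(745,258),(494,272)]];print('board',np.round(B,4))
print('side plate',[S(p,.012).round(4) for p in[(57,468),(449,490),(490,322)]])
print('side board',[S(p,.012).round(4) for p in[(75,145),(318,150),(325,262),(68,264)]])
E
```

```text
[[ 0.6114 -0.0334  0.012 ]
 [ 0.5811 -0.2158  0.012 ]
 [ 0.3801 -0.1874  0.012 ]
 [ 0.4081 -0.0027  0.012 ]]
[np.float64(0.1849), np.float64(0.203), np.float64(0.1868), np.float64(0.2056)]
plate ctr [ 0.49517908 -0.10982174  0.012     ]
[np.float64(2.977283538486574), np.float64(2.9913711395008566)]
ang x [np.float64(-0.15002556395793676), np.float64(-0.14072452805665855)]
ang y [np.float64(-0.16430911510321927), np.float64(-0.15022151408893666)]
rails [[ 0.495  -0.0432  0.018 ]
 [ 0.4749 -0.1906  0.018 ]] [[ 0.4247 -0.032   0.018 ]
 [ 0.4051 -0.1758  0.018 ]]
stop top edge [array([ 0.4989, -0.0374,  0.038 ]), array([ 0.4258, -0.0284,  0.038 ])]
board [[ 0.6256 -0.2471  0.012 ]
 [ 0.6282 -0.4022  0.012 ]
 [ 0.4815 -0.3919  0.012 ]
 [ 0.4764 -0.2543  0.012 ]]
side plate [array([ 0.6128, -0.0276,  0.012 ]), array([ 0.412 , -0.0109,  0.012 ]), array([ 0.3855, -0.1817,  0.012 ])]
side board [array([ 0.6365, -0.3974,  0.012 ]), array([ 0.485 , -0.3932,  0.012 ]), array([ 0.4785, -0.2493,  0.012 ]), array([ 0.6269, -0.2442,  0.012 ])]
```

```bash
cat >> h.py <<'E'
N0=np.array([.4515,-.0995,.012]);NY=-.148
EX=np.array([np.cos(NY),np.sin(NY),0]);EY=np.array([-np.sin(NY),np.cos(NY),0]);EZ=np.array([0,0,1.])
def nest(x,y,z): return N0+x*EX+y*EY+z*EZ
def tonest(p): d=np.array(p)-N0; return np.array([d@EX,d@EY,d[2]])
def st():
    s=r.get_state();R=cv2.Rodrigues  # noqa
    from scipy.spatial.transform import Rotation as Ro
    M=Ro.from_quat(s['eef_rot']).as_matrix()
    print('t',round(float(s['clock']),2),'p',np.round(s['tool_pos'],4),'tx',np.round(M[:,0],3),'ang',round(float(np.arctan2(M[1,0],M[0,0])),3),'F',np.round(s['contact_force'],1),'op',round(float(s['opening']),3),'q7',np.round(s['q'],2))
    return s,M
def go(target,angx=None):
    """remaining shift in tool axes to world target, and yaw in turns to have tool x at world angle angx (mod pi both given)"""
    s,M=st();d=M.T@(np.array(target)-s['tool_pos'])
    if angx is not None:
        a=np.arctan2(M[1,0],M[0,0]);dy=-(angx-a)/(2*np.pi)  # tool z down
        dy1=(dy+.25)%.5-.25
        print('yaw turns',round(dy1,4),'or',round(dy1-.5*np.sign(dy1),4))
        from math import cos,sin
        for y in (dy1,dy1-.5*np.sign(dy1)):
            c,sn=cos(2*np.pi*y),sin(2*np.pi*y);d2=np.array([c*d[0]+sn*d[1],-sn*d[0]+c*d[1],d[2]])
            print('  after yaw',round(y,4),'shift tool',d2.round(4))
    print('shift tool (before yaw)',d.round(4))
E
python3 - <<'E'
from h import *
for cam,(ox,oy,f) in {'top':(270,150,5.7),'side':(205,120,6.5)}.items():
  im=np.load(cam+'0.npy')[:,:,::-1]
  b=im[oy:oy+90,ox:ox+(140 if cam=='top' else 95)];c=cv2.resize(b,None,fx=f,fy=f,interpolation=cv2.INTER_LANCZOS4)
  def dot(X,col):
    p=proj(cam,X);cv2.circle(c,(int((p[0]-ox+.5)*f),int((p[1]-oy+.5)*f)),3,col,-1)
  th=.15+np.arctan2(32,130)
  for y in(-.052,-.036,0,.052): dot(nest(.105-.134*np.cos(th),y,.043+.134*np.sin(th)),(0,0,255))
  dot(nest(.105,0,.043),(0,255,0));dot(nest(0,0,0),(255,0,0));dot(nest(0,.068,0.026),(255,0,255))
  for sx in(-.0225,.0225):
    for sy in(-.055,.055): dot(nest(sx,sy,.035),(255,255,0))
  for sx in(-.0575,.1475):
    for sy in(-.097,.089): dot(nest(sx,sy,0),(0,255,255))
  cv2.imwrite(f'pics/chk_{cam}.png',c)
go(nest(-.0189,-.036,.094),NY)
E
```

```text
t 0.9 p [ 0.2066 -0.5899  0.2388] tx [ 0.33  -0.944  0.   ] ang -1.234 F [-0.3 -0.2  0. ] op 0.999 q7 [ 1.27  0.69 -0.19  1.57  0.16  0.9  -0.22]
yaw turns -0.1728 or 0.3272
  after yaw -0.1728 shift tool [ 0.1511 -0.4852  0.1327]
  after yaw 0.3272 shift tool [-0.1511  0.4852  0.1327]
shift tool (before yaw) [-0.3589 -0.3597  0.1327]
```

View pics/chk_top.png

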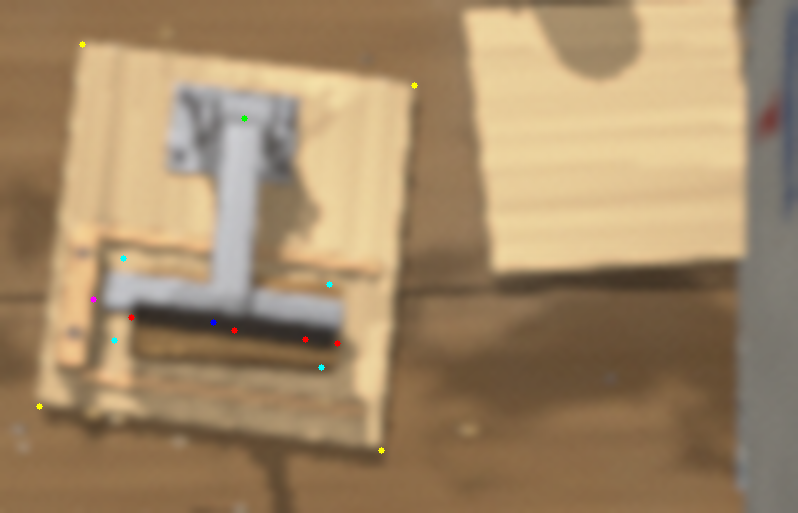

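View pics/chk_side.png

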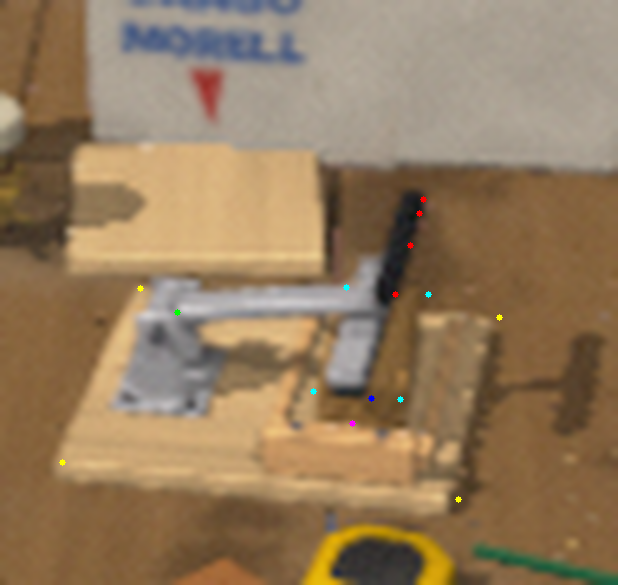

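```bash
python3 -m jog '[[-0.047,-0.0165,0,0,0],[-0.047,-0.0165,0,0,0],[-0.047,-0.0165,0,0,0],[-0.047,-0.0165,0,0,0],[-0.047,-0.0165,0,0,0],[-0.047,-0.0165,0,0,0],[-0.047,-0.0165,0,0,0],[0,0,0,-0.0216,0],[0,0,0,-0.0216,0],[0,0,0,-0.0216,0],[0,0,0,-0.0216,0],[0,0,0,-0.0216,0],[0,0,0,-0.0216,0],[0,0,0,-0.0216,0],[0,0,0,-0.0216,0]]' 20; python3 - <<'E'
from h import *
go(nest(-.0155,-.036,.094-.019),NY)
E
```

```text
clock: 2.4
tool_pos: [0.2071, -0.2415, 0.2389]
eef_rot: [0.997, -0.071, 0.0, 0.0]
contact_force: [0.5, 0.5, -0.1]
opening: 1.006
t 2.4 p [ 0.2071 -0.2415  0.2389] tx [ 0.99  -0.142  0.001] ang -0.143 F [ 0.5  0.5 -0.1] op 1.006 q7 [ 1.1   0.35 -0.52  2.4   0.39  0.47  0.11]
yaw turns 0.0008 or -0.4992
  after yaw 0.0008 shift tool [ 0.2052 -0.1405  0.152 ]
  after yaw -0.4992 shift tool [-0.2052  0.1405  0.152 ]
shift tool (before yaw) [ 0.2059 -0.1395  0.152 ]
```

```bash
python3 -m jog '[[0.04,-0.028,0,0.0008,0],[0.04,-0.028,0,0,0],[0.04,-0.028,0,0,0],[0.04,-0.028,0.02,0,0],[0.045,-0.028,0.03,0,0],[0,0,0.03,0,0],[0,0,0,0,0]]'; python3 - <<'E'
from h import *
snap('top','t3',(250,140,390,245),5.7);snap('side','s3',(190,90,300,190),6)
go(nest(-.0155,-.036,.094-.019),NY)
E
```

```text
clock: 3.1
tool_pos: [0.4187, -0.1376, 0.1628]
eef_rot: [0.997, -0.075, -0.003, -0.0]
contact_force: [-1.4, -0.9, -0.1]
opening: 0.995
t 3.2 p [ 0.4186 -0.139   0.1653] tx [ 0.988 -0.153 -0.002] ang -0.154 F [ 0.7 -0.3  0.6] op 0.997 q7 [ 0.45  0.61 -0.37  2.17  0.5   0.44 -0.46]
yaw turns -0.0009 or 0.4991
  after yaw -0.0009 shift tool [ 0.0113 -0.008   0.0782]
  after yaw 0.4991 shift tool [-0.0113  0.008   0.0782]
shift tool (before yaw) [ 0.0113 -0.008   0.0782]
```

View pics/s3.png

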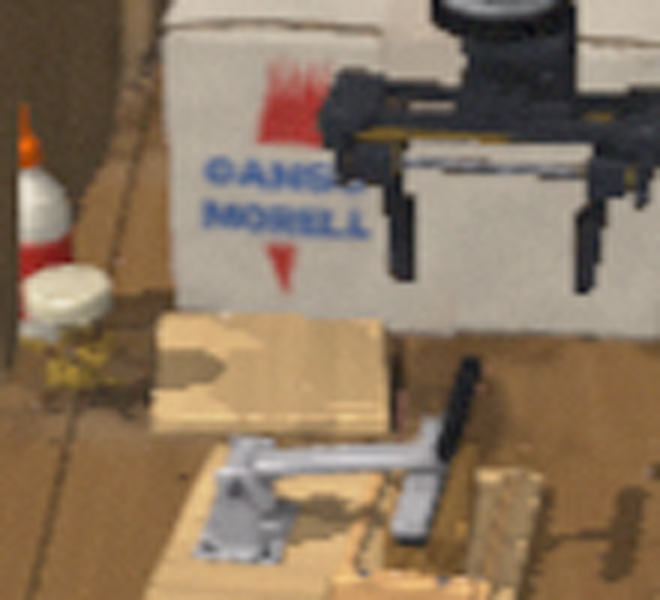

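View pics/t3.png

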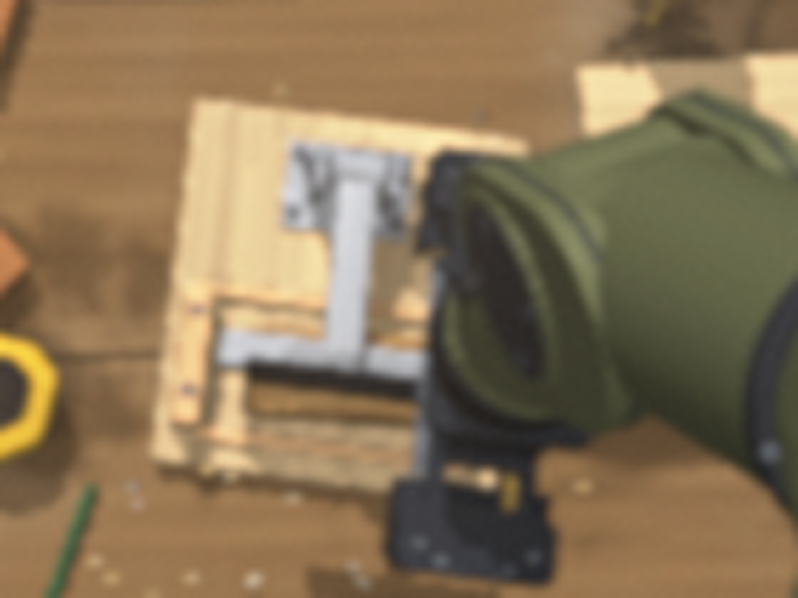

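```bash
python3 -m jog '[[0.011,-0.008,0.02,0,0],[0,0,0.03,0,0],[0,0,0.028,0,0],[0,0,0,0,0],[0,0,0,0,1],[0,0,0,0,1],[0,0,0,0,1],[0,0,0,0,1],[0,0,0,0,1],[0,0,0,0,1]]' 40; python3 - <<'E'
from h import *
snap('side','s4',(190,90,300,190),6)
st()
E
```

```text
clock: 4.2
tool_pos: [0.4319, -0.1327, 0.0874]
eef_rot: [0.997, -0.077, 0.0, 0.0]
contact_force: [-0.2, -0.3, -0.9]
opening: 0.476
t 4.25 p [ 0.4318 -0.1326  0.0873] tx [ 0.988 -0.153  0.   ] ang -0.153 F [0.8 0.7 0.5] op 0.434 q7 [ 0.31  0.77 -0.19  2.2   0.62  0.23 -0.59]
```

View pics/s4.png

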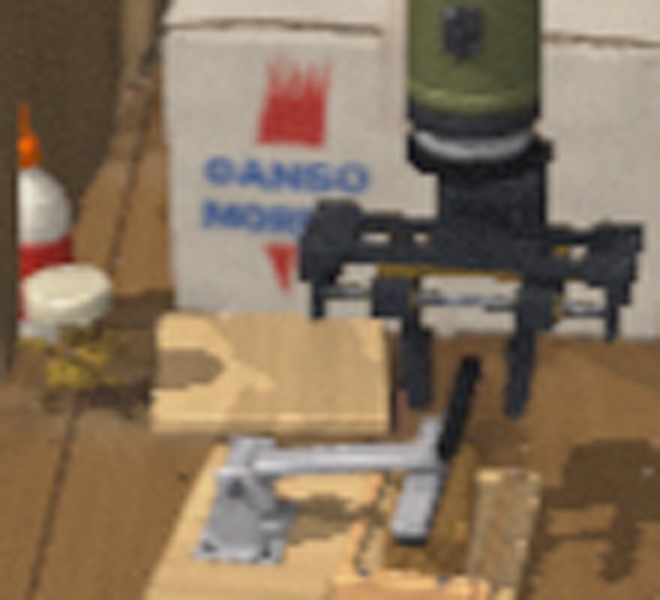

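```bash
python3 -m jog '[[0,0,0,0,1],[0,0,0,0,1],[0,0,0,0,1],[0,0,0,0,1],[0,0,0,0,1],[0,0,0,0,1]]' 40; python3 - <<'E'
from h import *
snap('side','s5',(190,90,300,190),6)
s,M=st()
print(tonest(s['tool_pos'])+[0,0,.019])
E
```

```text
clock: 4.85
tool_pos: [0.4322, -0.1326, 0.0872]
eef_rot: [0.997, -0.077, 0.0, 0.0]
contact_force: [1.1, 0.7, 0.1]
opening: 0.139
t 4.9 p [ 0.4322 -0.1326  0.0872] tx [ 0.988 -0.153  0.001] ang -0.153 F [1.6 0.4 0.2] op 0.137 q7 [ 0.31  0.77 -0.19  2.2   0.62  0.23 -0.59]
[-0.01419864 -0.03557426  0.094182  ]
```

View pics/s5.png

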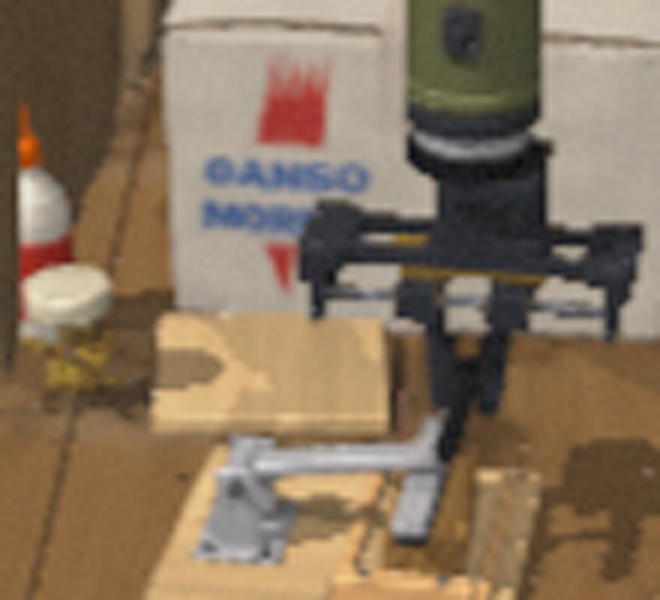

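```bash
python3 -m jog '[[0.0045,0,-0.009,0,1],[0.0045,0,-0.009,0,1],[0.006,0,-0.0087,0,1],[0.006,0,-0.0087,0,1],[0,0,0,0,1],[0,0,0,0,1]]' 40; python3 - <<'E'
from h import *
s,M=st();print(tonest(s['tool_pos'])+[0,0,.019])
E
python3 -m jog '[[0.0075,0,-0.0076,0,1],[0.0075,0,-0.0076,0,1],[0.0086,0,-0.0063,0,1],[0.0086,0,-0.0063,0,1],[0,0,0,0,1],[0,0,0,0,1]]' ; python3 - <<'E'
from h import *
s,M=st();print(tonest(s['tool_pos'])+[0,0,.019])
snap('side','s6',(190,90,300,190),6)
E
```

```text
clock: 5.5
tool_pos: [0.4551, -0.1361, 0.1222]
eef_rot: [0.997, -0.077, 0.002, -0.0]
contact_force: [6.9, -2.5, -11.7]
opening: 0.131
t 5.5 p [ 0.4551 -0.1361  0.1222] tx [ 0.988 -0.153  0.004] ang -0.154 F [  6.9  -2.5 -11.7] op 0.131 q7 [ 0.39  0.71 -0.31  2.11  0.56  0.39 -0.52]
[ 0.00898793 -0.03568826  0.12923467]
clock: 6.1
tool_pos: [0.4878, -0.1411, 0.1483]
eef_rot: [0.997, -0.077, 0.003, -0.001]
contact_force: [13.1, -2.3, -29.7]
opening: 0.127
t 6.1 p [ 0.4878 -0.1411  0.1483] tx [ 0.988 -0.153  0.005] ang -0.154 F [ 13.1  -2.3 -29.7] op 0.127 q7 [ 0.43  0.7  -0.38  2.    0.5   0.53 -0.46]
[ 0.04202594 -0.03578833  0.1552569 ]
```

View pics/s6.png

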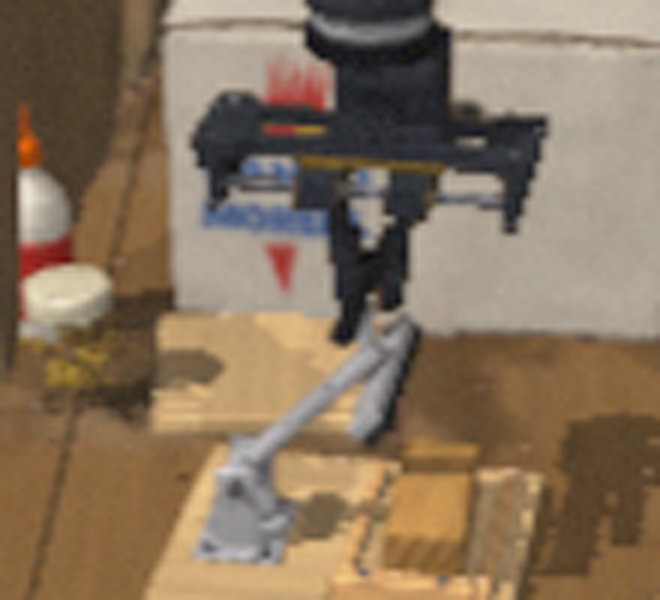

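```bash
python3 -m jog '[[0.0088,0,-0.0032,0,1],[0.0088,0,-0.0034,0,1],[0.0094,0,-0.0028,0,1],[0.0094,0,-0.0028,0,1],[0,0,0,0,1]]' 40; python3 - <<'E'
from h import *
s,M=st();print(tonest(s['tool_pos'])+[0,0,.019])
E
python3 -m jog '[[0.0097,0,-0.0014,0,1],[0.0097,0,-0.0014,0,1],[0.0098,0,0,0,1],[0.0098,0,0,0,1],[0,0,0,0,1]]' ; python3 - <<'E'
from h import *
s,M=st();print(tonest(s['tool_pos'])+[0,0,.019])
snap('side','s7',(190,70,300,170),6)
E
```

```text
clock: 6.65
tool_pos: [0.5202, -0.1463, 0.1613]
eef_rot: [0.997, -0.077, -0.001, -0.0]
contact_force: [3.9, 0.5, -27.3]
opening: 0.123
t 6.65 p [ 0.5202 -0.1463  0.1613] tx [ 0.988 -0.153 -0.002] ang -0.154 F [  3.9   0.5 -27.3] op 0.123 q7 [ 0.44  0.72 -0.42  1.89  0.46  0.64 -0.42]
[ 0.07486156 -0.03616213  0.1682906 ]
clock: 7.15
tool_pos: [0.5588, -0.1525, 0.1646]
eef_rot: [0.997, -0.077, -0.001, 0.0]
contact_force: [-3.2, 0.3, -20.3]
opening: 0.122
t 7.15 p [ 0.5588 -0.1525  0.1646] tx [ 0.988 -0.153 -0.002] ang -0.154 F [ -3.2   0.3 -20.3] op 0.122 q7 [ 0.43  0.75 -0.43  1.77  0.44  0.72 -0.39]
[ 0.11395519 -0.03656482  0.17158036]
```

View pics/s7.png

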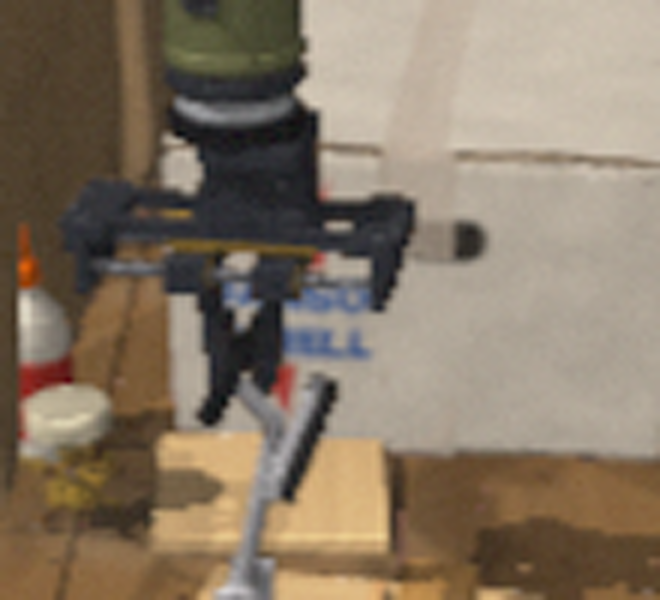

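```bash
python3 -m jog '[[0.009,0,0.003,0,1],[0.009,0,0.003,0,1],[0.009,0,0.003,0,0.7],[0,0,0,0,0.6],[0,0,0,0,0.6],[0,0,-0.02,0,0.6],[0,0,-0.03,0,0.6],[0,0,-0.04,0,0.5],[-0.02,0,-0.03,0,0],[-0.04,0,0,0,0],[-0.04,0,0,0,0],[0,0,0,0,0]]' 40; python3 - <<'E'
from h import *
s,M=st()
snap('side','s8',(160,50,320,190),5);snap('top','t8',None,1.5)
P=np.array([(-.0142,.0942),(.009,.1292),(.042,.1553),(.0749,.1683),(.114,.1716)])
from scipy.optimize import least_squares
print(least_squares(lambda c:np.hypot(P[1:,0]-c[0],P[1:,1]-c[1])-.134,[.105,.043]).x)
E
```

```text
clock: 8.4
tool_pos: [0.4802, -0.1405, 0.2767]
eef_rot: [0.997, -0.076, -0.003, 0.001]
contact_force: [0.2, 0.2, 0.4]
opening: 0.832
t 8.4 p [ 0.4802 -0.1405  0.2767] tx [ 0.988 -0.151 -0.006] ang -0.152 F [0.2 0.2 0.4] op 0.832 q7 [ 0.53  0.51 -0.52  1.87  0.33  0.85 -0.31]
[0.10694968 0.03797557]
```

View pics/s8.png

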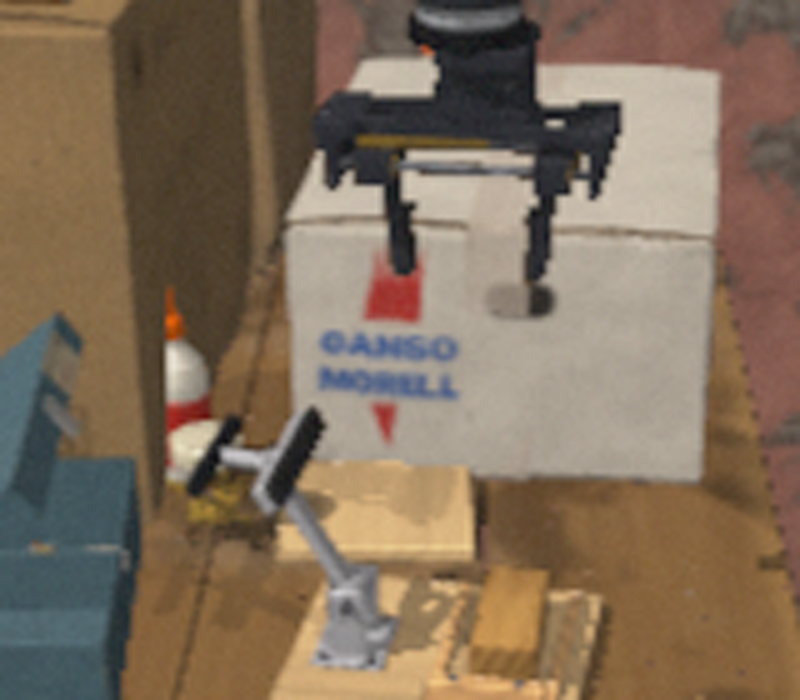

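View pics/t8.png

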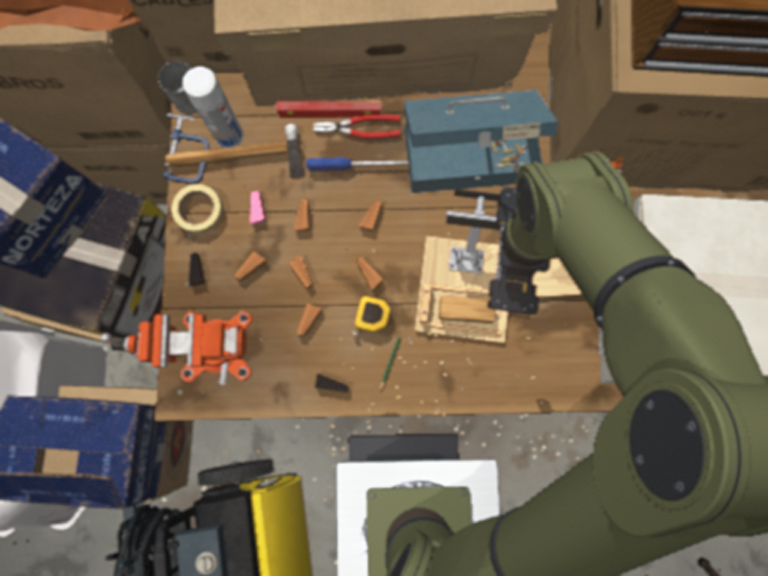

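```bash
python3 - <<'E'
from h import *
a=snap('top','t9',(270,185,345,235),10);
for cam in('top',):
  for d in r.cut_out('block',cam)[:2]:
    p=d['pixels'];v,u=np.nonzero(p);print(d['score'],d['rect'],u.mean(),v.mean(),len(u),cv2.minAreaRect(np.c_[u,v].astype(np.float32)))
    p=unproj(cam,(u.mean(),v.mean()),.045);print(p,tonest(p))
E
```

```text
0.82 [293.5, 197.5, 328.0, 216.8] 310.3266787658802 205.9600725952813 551 ((311.0047607421875, 205.94036865234375), (37.00178527832031, 15.98891830444336), 4.5739216804504395)
[ 0.44670377 -0.10512347  0.045     ] [-0.00391456 -0.00626925  0.033     ]
```

View pics/t9.png

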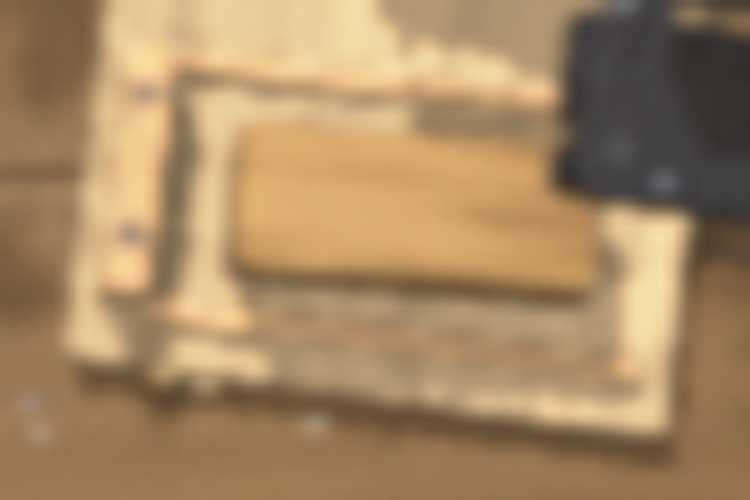

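```bash
python3 - <<'E'
from h import *
p=unproj('top',(311.35,205.2),.047);print(p,tonest(p))
go([p[0]+.001,p[1],.026],-.085)
print('board',np.mean([unproj('top',(270+(a+.5)/5.7-.5,150+(b+.5)/5.7-.5),.012) for a,b in [(463,10),(740,0),(745,258),(494,272)]],0))
E
```

```text
[ 0.44865248 -0.10802808  0.047     ] [-0.00155884 -0.00885474  0.035     ]
t 8.6 p [ 0.4885 -0.1411  0.2772] tx [ 0.988 -0.153  0.003] ang -0.153 F [ 0.5 -0.1 -0.6] op 0.99 q7 [ 0.52  0.52 -0.52  1.86  0.33  0.85 -0.31]
yaw turns -0.0109 or 0.4891
  after yaw -0.0109 shift tool [-0.0423 -0.0297  0.251 ]
  after yaw 0.4891 shift tool [0.0423 0.0297 0.251 ]
shift tool (before yaw) [-0.0442 -0.0267  0.251 ]
board [ 0.55291743 -0.32385858  0.012     ]
```

```bash
python3 -m jog '[[0,0,0,-0.0109,0],[-0.042,-0.025,0,0,0],[0,-0.005,0.045,0,0],[0,0,0.045,0,0],[0,0,0.045,0,0],[0,0,0.04,0,0],[0,0,0.04,0,0],[0,0,0.02,0,0],[0,0,0.016,0,0],[0,0,0,0,0],[0,0,0,0,0]]' 30; python3 - <<'E'
from h import *
p=[.4496,-.108,.026]
go(p,-.085)
E
```

```text
clock: 9.7
tool_pos: [0.4486, -0.1074, 0.025]
eef_rot: [0.999, -0.042, 0.0, 0.0]
contact_force: [0.3, 0.3, 0.4]
opening: 1.004
t 9.7 p [ 0.4486 -0.1074  0.025 ] tx [ 0.996 -0.084  0.001] ang -0.084 F [0.3 0.3 0.4] op 1.004 q7 [ 0.17  0.9  -0.06  2.19  0.74  0.07 -0.69]
yaw turns 0.0001 or -0.4999
  after yaw 0.0001 shift tool [ 0.001   0.0005 -0.001 ]
  after yaw -0.4999 shift tool [-0.001  -0.0005 -0.001 ]
shift tool (before yaw) [ 0.001   0.0005 -0.001 ]
```

```bash
python3 -m jog '[[0,0,0,0,1],[0,0,0,0,1],[0,0,0,0,1],[0,0,0,0,1],[0,0,0,0,1],[0,0,0,0,1],[0,0,0,0,1],[0,0,-0.02,0,1],[0,0,-0.03,0,1],[0,0,-0.04,0,1],[0,0,-0.04,0,1],[0,0,0,0,1]]' 30; python3 - <<'E'
from h import *
go([.554,-.322,.038+.003],-.0)
snap('side','s10',(160,50,320,190),5)
E
```

```text
clock: 10.9
tool_pos: [0.4491, -0.1079, 0.1588]
eef_rot: [0.999, -0.043, 0.003, 0.0]
contact_force: [1.5, -0.0, -1.5]
opening: 0.505
t 10.9 p [ 0.4491 -0.1079  0.1588] tx [ 0.996 -0.085  0.006] ang -0.086 F [ 1.5 -0.  -1.5] op 0.505 q7 [ 0.41  0.65 -0.43  2.12  0.58  0.48 -0.55]
yaw turns -0.0136 or 0.4864
  after yaw -0.0136 shift tool [0.1042 0.214  0.1186]
  after yaw 0.4864 shift tool [-0.1042 -0.214   0.1186]
shift tool (before yaw) [0.1221 0.2043 0.1186]
```

View pics/s10.png

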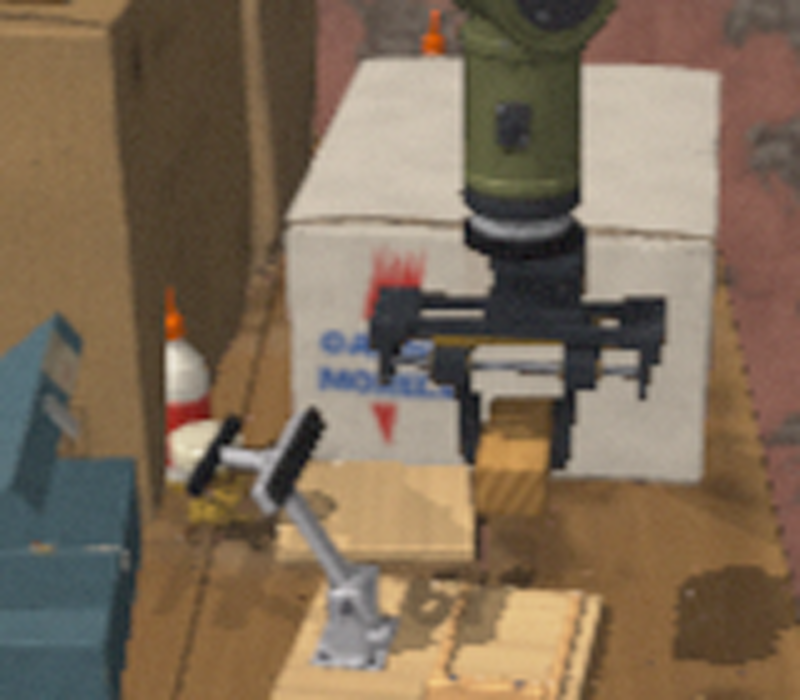

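```bash
python3 - <<'E'
from h import *
def tri(a,b):
    A=[]
    for cam,p in(('top',a),('side',b)):
        c=r.get_calibration(cam);P=np.array(c['mtx'])@np.c_[c['R'],c['t']]
        A+= [p[0]*P[2]-P[0],p[1]*P[2]-P[1]]
    X=np.linalg.svd(np.array(A))[2][-1];return X[:3]/X[3]
print('box corner',tri((640/1.5,195/1.5),(218,94)))
print('lid corner',tri((555/1.5,122/1.5),(60/5+160,50+315/5)))
go([.554,-.308,.041],0)
E
```

```text
box corner [ 0.62106935 -0.40326508  0.21250056]
lid corner [ 0.77611277 -0.26864756  0.19037014]
t 10.95 p [ 0.448  -0.108   0.1569] tx [ 0.996 -0.086  0.003] ang -0.086 F [-0.4 -2.  -2.1] op 0.513 q7 [ 0.41  0.65 -0.43  2.12  0.58  0.48 -0.55]
yaw turns -0.0136 or 0.4864
  after yaw -0.0136 shift tool [0.1056 0.1999 0.1164]
  after yaw 0.4864 shift tool [-0.1056 -0.1999  0.1164]
shift tool (before yaw) [0.1223 0.1901 0.1164]
```

```bash
python3 -m jog '[[0,0.02,0,-0.0136,1],[0,0.035,0,0,1],[0,0.04,0,0,1],[0.01,0.04,0,0,1],[0.03,0.035,0,0,1],[0.035,0.025,0,0,1],[0.03,0.005,0,0,1],[0,0,0.03,0,1],[0,0,0.03,0,1],[0,0,0.02,0,1],[0,0,0.014,0,1],[0,0,0.008,0,1],[0,0,0,0,1]]' 30; python3 - <<'E'
from h import *
go([.554,-.308,.041],0)
E
```

```text
clock: 12.25
tool_pos: [0.55, -0.307, 0.0518]
eef_rot: [1.0, 0.001, -0.001, -0.0]
contact_force: [0.5, 0.0, -2.9]
opening: 0.507
t 12.25 p [ 0.55   -0.307   0.0518] tx [ 1.     0.001 -0.003] ang 0.001 F [ 0.5  0.  -2.9] op 0.507 q7 [ 0.68  0.98 -0.46  1.66  0.65  0.66 -0.12]
yaw turns 0.0002 or -0.4998
  after yaw 0.0002 shift tool [0.0041 0.001  0.0108]
  after yaw -0.4998 shift tool [-0.0041 -0.001   0.0108]
shift tool (before yaw) [0.0041 0.001  0.0108]
```

```bash
python3 -m jog '[[0.004,0,0.01,0,1],[0,0,0.01,0,1],[0,0,0.005,0,1],[0,0,0,0,1]]' 30; python3 - <<'E'
from h import *
st()
E
```

```text
clock: 12.65
tool_pos: [0.5542, -0.3074, 0.0276]
eef_rot: [1.0, 0.0, -0.001, -0.0]
contact_force: [0.2, 1.2, -1.9]
opening: 0.504
t 12.65 p [ 0.5542 -0.3074  0.0276] tx [ 1.     0.001 -0.001] ang 0.001 F [ 0.2  1.2 -1.9] op 0.504 q7 [ 0.67  1.02 -0.44  1.65  0.67  0.63 -0.14]
```

```bash
python3 -m jog '[[0,0,0.002,0,1],[0,0,0,0,0],[0,0,0,0,0],[0,0,0,0,0],[0,0,0,0,0],[0,0,-0.03,0,0],[0,0,-0.04,0,0],[0,0,-0.05,0,0],[0,0,-0.05,0,0],[-0.03,-0.03,0,0,0],[-0.03,-0.03,0,0,0],[-0.03,-0.03,0,0,0],[-0.03,-0.03,0,0,0],[0,0,0,0,0]]' 30; python3 - <<'E'
from h import *
st()
snap('top','t11',None,1.5)
snap('side','s11',None,1.5)
E
```

```text
clock: 14.05
tool_pos: [0.4292, -0.1836, 0.1965]
eef_rot: [1.0, 0.003, -0.003, -0.001]
contact_force: [0.5, -0.2, -0.9]
opening: 1.002
t 14.05 p [ 0.4292 -0.1836  0.1965] tx [ 1.     0.007 -0.007] ang 0.007 F [ 0.5 -0.2 -0.9] op 1.002 q7 [ 0.67  0.61 -0.57  2.06  0.54  0.63 -0.26]
```

View pics/t11.png

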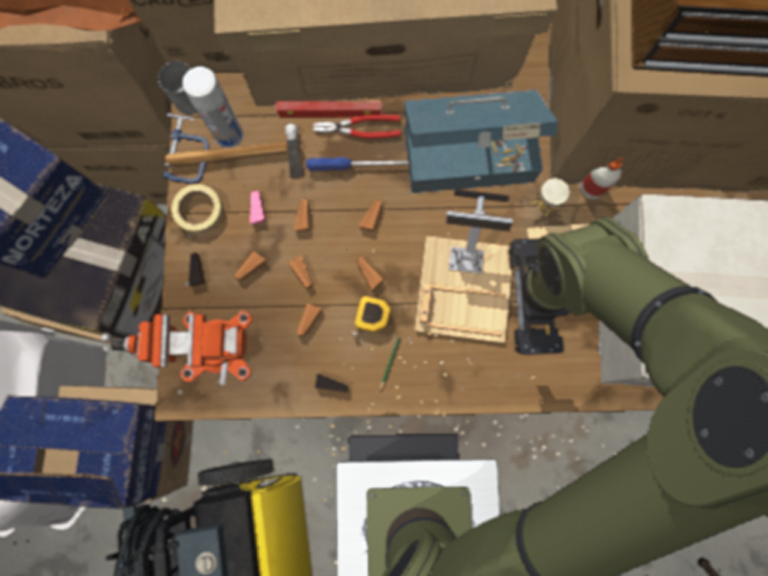

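View pics/s11.png

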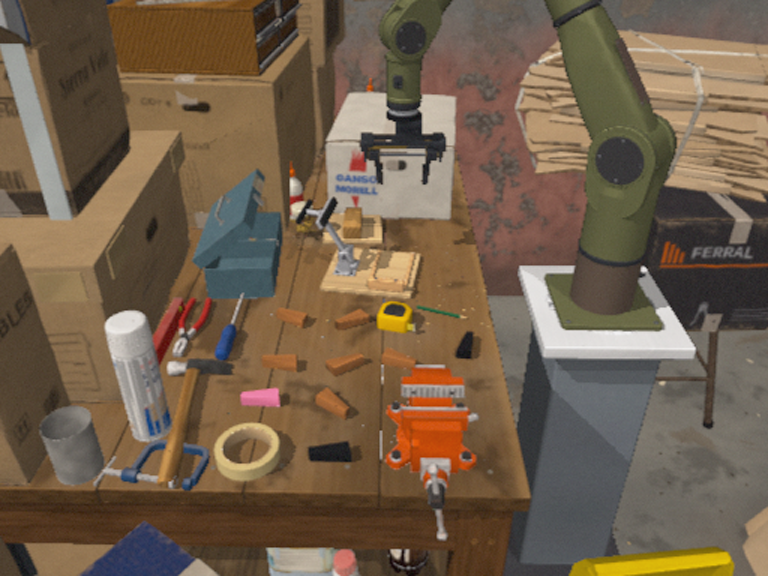

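```bash
cat > wf.py <<'E'
from h import *
from scipy.optimize import minimize
SEEDS={}
def color(im):
    hsv=cv2.cvtColor(im,cv2.COLOR_RGB2HSV).astype(int)
    R,G,B=[im[:,:,i].astype(float) for i in range(3)]
    return (R-B)/(R+G+B+1e-6), R-B, hsv
def verts(x,y,a,z0=0.):
    # wedge frame: x to head, y to straight; point is 11 from straight
    P=[(33,11),(33,-19),(-33,-3),(-33,11)]
    c,s=np.cos(a),np.sin(a)
    o=[]
    for z in(z0,z0+.02):
        for u,v in P:
            u/=1e3;v/=1e3;o.append((x+c*u-s*v,y+s*u+c*v,z))
    return np.array(o)
def render(cam,V,box,ss=4):
    x0,y0,x1,y1=box
    p=np.array([proj(cam,v) for v in V]);q=((p+.5-[x0,y0])*ss*16-8).astype(np.int32)  # 4 frac bits
    m=np.zeros(((y1-y0)*ss,(x1-x0)*ss),np.uint8)
    cv2.fillConvexPoly(m,cv2.convexHull(q),255,shift=4)
    m=cv2.GaussianBlur(m,(0,0),.7*ss)
    return cv2.resize(m,(x1-x0,y1-y0),interpolation=cv2.INTER_AREA)/255.
def soft(im):
    # soft membership by chroma ratio
    f=color(im)[0]
    return f
def fit(ims,xy,z0=0.,a0=None,lo=None,hi=None,verbose=False):
    best=None;D={}
    for cam in ims:
        p=proj(cam,[xy[0],xy[1],z0+.01]).astype(int);rr=22
        box=(p[0]-rr,p[1]-rr,p[0]+rr,p[1]+rr)
        f=soft(ims[cam])[box[1]:box[3],box[0]:box[2]]
        bg=np.median(f) if lo is None else lo
        fg=np.percentile(f,96) if hi is None else hi
        m=np.clip((f-bg)/(fg-bg),0,1)
        # keep only component at centre
        bw=(m>.45).astype(np.uint8);n,l=cv2.connectedComponents(bw)
        d=[(np.min(np.hypot(*(np.argwhere(l==i)-rr).T)),i) for i in range(1,n) if (l==i).sum()>40]
        k=min(d)[1];keep=cv2.dilate((l==k).astype(np.uint8),np.ones((5,5)))
        m=m*keep
        D[cam]=(box,m)
    def cost(t):
        V=verts(t[0],t[1],t[2],z0);c=0
        for cam,(box,m) in D.items(): c+=((render(cam,V,box)-m)**2).sum()
        return c
    # init: rough orientation scan
    cx=[]
    box,m=D['top'];v,u=np.nonzero(m>.5);c=unproj('top',(u.mean()+box[0],v.mean()+box[1]),z0+.02)[:2]
    sc=[]
    A=np.arange(0,2*np.pi,np.pi/18) if a0 is None else a0+np.arange(-.4,.41,.1)
    for a in A: sc.append((cost((c[0],c[1],a)),a))
    for _,a in sorted(sc)[:4]:
        o=minimize(cost,[c[0],c[1],a],method='Nelder-Mead',options=dict(initial_simplex=[[c[0],c[1],a],[c[0]+.004,c[1],a],[c[0],c[1]+.004,a],[c[0],c[1],a+.12]],xatol=1e-4,fatol=1e-3,maxiter=150))
        if best is None or o.fun<best.fun: best=o
    # flipped alternative
    x,y,a=best.x
    alt=min(cost((x,y,a+np.pi)),1e9)
    return best.x,best.fun,alt,D
E
python3 - <<'E'
from wf import *
a=r.snapshot('top');b=r.snapshot('side');np.save('top1.npy',a);np.save('side1.npy',b)
for n,im,bx in(('t',a,(140,120,270,240)),('s',b,(150,195,320,290))):
    f=color(im)[0];g=np.clip(f*600,0,255).astype(np.uint8)[bx[1]:bx[3],bx[0]:bx[2]];cv2.imwrite(f'pics/f{n}.png',cv2.resize(g,None,fx=4,fy=4,interpolation=cv2.INTER_NEAREST))
E
```

```text
(no output)
```

View pics/ft.png

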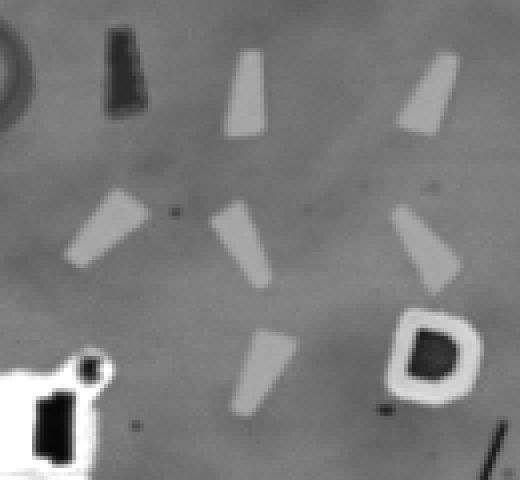

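View pics/fs.png

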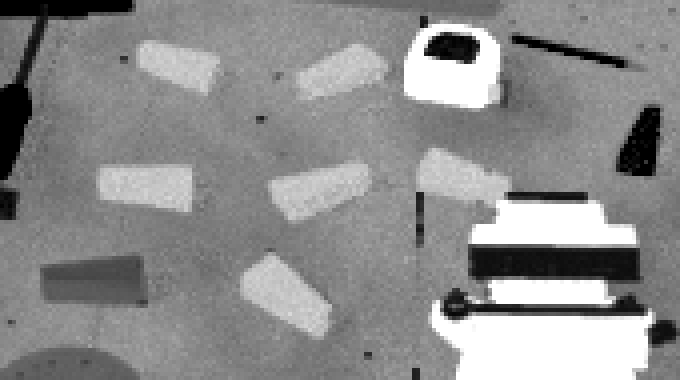

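```bash
python3 - <<'E'
s=open('wf.py').read()
s=s.replace("        m=np.clip((f-bg)/(fg-bg),0,1)\n","        m=np.clip((f-bg)/(fg-bg),0,1)\n        m[cv2.dilate((f>LV[cam][1]+.06).astype(np.uint8),np.ones((3,3)))>0]=0\n")
s=s.replace("bg=np.median(f) if lo is None else lo","bg=LV[cam][0]").replace("fg=np.percentile(f,96) if hi is None else hi","fg=LV[cam][1]")
s=s.replace("SEEDS={}","LV={'top':(.2,.28),'side':(.265,.35)}")
open('wf.py','w').write(s)
E
python3 - <<'E'
from wf import *
a=np.load('top1.npy');b=np.load('side1.npy')
for n,im in(('top',a),('side',b)):
    f=color(im)[0]
    for xy in [(.655,.228),(.654,.082),(.552,.337),(.54,.23),(.528,.087),(.437,.216)]:
        p=proj(n,[*xy,.02]).astype(int);q=f[p[1]-22:p[1]+22,p[0]-22:p[0]+22];print(n,xy,np.median(q).round(3),f[p[1]-1:p[1]+2,p[0]-1:p[0]+2].mean().round(3))
ims={'top':a,'side':b}
for xy in [(.655,.228),(.654,.082),(.552,.337),(.54,.23),(.528,.087),(.437,.216)]:
    for S in(ims,{'top':a}):
        x,c,alt,D=fit(S,xy);print(xy,len(S),x.round(4),'deg',np.degrees(x[2]).round(1),round(c,2),round(alt,2))
E
```

```text
top (0.655, 0.228) 0.189 0.277
top (0.654, 0.082) 0.201 0.276
top (0.552, 0.337) 0.191 0.277
top (0.54, 0.23) 0.197 0.279
top (0.528, 0.087) 0.212 0.277
top (0.437, 0.216) 0.207 0.279
side (0.655, 0.228) 0.224 0.31
side (0.654, 0.082) 0.236 0.326
side (0.552, 0.337) 0.221 0.317
side (0.54, 0.23) 0.238 0.322
side (0.528, 0.087) 0.237 0.326
side (0.437, 0.216) 0.238 0.322Traceback (most recent call last):
  File "<stdin>", line 10, in <module>
  File "wf.py", line 55, in fit
    o=minimize(cost,[c[0],c[1],a],method='Nelder-Mead',options=dict(initial_simplex=[[c[0],c[1],a],[c[0]+.004,c[1],a],[c[0],c[1]+.004,a],[c[0],c[1],a+.12]],xatol=1e-4,fatol=1e-3,maxiter=150))
    res = _minimize_neldermead(fun, x0, args, callback, bounds=bounds,
                               **options)
    fxe = func(xe)
    fx = function(np.copy(x), *(wrapper_args + args))
  File "wf.py", line 46, in cost
    for cam,(box,m) in D.items(): c+=((render(cam,V,box)-m)**2).sum()
                                       ~~~~~~^^^^^^^^^^^
  File "wf.py", line 19, in render
    p=np.array([proj(cam,v) for v in V]);q=((p+.5-[x0,y0])*ss*16-8).astype(np.int32)  # 4 frac bits
                ~~~~^^^^^^^
  File "h.py", line 10, in proj
    c=r.get_calibration(cam); p=np.array(c['mtx'])@(np.array(c['R'])@np.array(X,float)+np.array(c['t'])); return p[:2]/p[2]
ValueError: time passes only in moves, steps and waits
```

```bash
python3 - <<'E'
from plant import r
import json,numpy as np
json.dump({c:{k:np.array(v).tolist() for k,v in r.get_calibration(c).items()} for c in('top','side')},open('cal.json','w'))
s=open('h.py').read()
s=s.replace("r.get_calibration(cam)","CAL[cam]").replace("from plant import r\n","from plant import r\nimport json\nCAL=json.load(open('cal.json'))\n",1)
open('h.py','w').write(s)
s=open('wf.py').read().replace("(.265,.35)","(.245,.32)");open('wf.py','w').write(s)
E
cat > run1.py <<'E'
from wf import *
a=np.load('top1.npy');b=np.load('side1.npy')
ims={'top':a,'side':b}
for xy in [(.655,.228),(.654,.082),(.552,.337),(.54,.23),(.528,.087),(.437,.216)]:
    for S in(ims,{'top':a}):
        x,c,alt,D=fit(S,xy);print(xy,len(S),x.round(4),'deg',np.degrees(x[2]).round(1),round(c,2),round(alt,2))
E
time python3 run1.py
```

```text
(0.655, 0.228) 2 [0.6662 0.2293 3.1998] deg 183.3 17.59 63.18
(0.655, 0.228) 1 [0.6648 0.2296 3.2022] deg 183.5 5.21 31.96
(0.654, 0.082) 2 [0.6636 0.0806 2.8108] deg 161.0 13.97 57.32
(0.654, 0.082) 1 [0.6618 0.081  2.8054] deg 160.7 2.36 30.4
(0.552, 0.337) 2 [0.5546 0.3432 5.6284] deg 322.5 16.19 85.53
(0.552, 0.337) 1 [0.553  0.344  5.6266] deg 322.4 2.13 28.55
(0.54, 0.23) 2 [0.5379 0.2303 0.6136] deg 35.2 23.86 68.75
(0.54, 0.23) 1 [0.5356 0.2304 0.5906] deg 33.8 2.12 25.21
(0.528, 0.087) 2 [0.5371 0.0912 3.875 ] deg 222.0 17.23 59.23
(0.528, 0.087) 1 [0.5361 0.0917 3.866 ] deg 221.5 4.98 31.55
(0.437, 0.216) 2 [0.4388 0.2191 5.9392] deg 340.3 30.34 82.73
(0.437, 0.216) 1 [0.4366 0.2197 5.9494] deg 340.9 2.53 34.75
real	0m6.834s
user	0m15.523s
sys	0m6.955s
```

```bash
cat >> wf.py <<'E'
def yh(a): return np.array([-np.sin(a),np.cos(a)])
def pick(x,odd,z=.009):
    off=-.002 if odd else .009
    p=np.array(x[:2])+off*yh(x[2]);print('PICK tcp',p.round(4),'ang',round(x[2],3));go([p[0],p[1],z],x[2])
def place(slot,z=.022,dy=0.,dx=0.):
    y=.068-.011-.022*(slot-1); odd=slot%2==1
    off=-.002 if odd else -.009   # nest y direction
    p=nest(dx,y+off+dy,0);print('PLACE tcp',p.round(4));go([p[0],p[1],z],NY)
E
sed -i 's/\[.4515,-.0995,.012\]/[.4530,-.0995,.012]/' h.py
python3 -c "
from wf import *
pick((.4388,.2191,-.344),True)"
```

```text
PICK tcp [0.4381 0.2172] ang -0.344
t 14.25 p [ 0.4362 -0.1884  0.1966] tx [ 1.    -0.001  0.002] ang -0.001 F [ 0.9  0.2 -0.8] op 0.998 q7 [ 0.67  0.61 -0.56  2.04  0.54  0.64 -0.26]
yaw turns 0.0547 or -0.4453
  after yaw 0.0547 shift tool [-0.1354 -0.3825  0.1874]
  after yaw -0.4453 shift tool [0.1354 0.3825 0.1874]
shift tool (before yaw) [ 0.0013 -0.4058  0.1874]
```

```bash
python3 -m jog '[[0,-0.04,0,0,0],[0,-0.046,0,0,0],[0,-0.046,0,0,0],[0,-0.046,0,0,0],[0,-0.046,0,0,0],[0,-0.046,0,0,0],[0,-0.046,0,0,0],[0,-0.046,0,0,0],[0,-0.044,0,0,0],[0,0,0.03,0.0182,0],[0,0,0.04,0.0182,0],[0,0,0.03,0.0182,0],[0,0,0,0,0]]' 20; python3 -c "
from wf import *
pick((.4388,.2191,-.344),True)
snap('top','t12',(140,120,270,240),6)"
```

```text
clock: 15.55
tool_pos: [0.4341, 0.2178, 0.0932]
eef_rot: [0.985, -0.17, -0.002, 0.002]
contact_force: [-1.0, -0.1, -0.1]
opening: 1.0
PICK tcp [0.4381 0.2172] ang -0.344
t 15.55 p [0.4341 0.2178 0.0932] tx [ 0.942 -0.336 -0.002] ang -0.343 F [-1.  -0.1 -0.1] op 1.0 q7 [-0.42  0.77 -0.23  2.09  0.52  0.34 -1.42]
yaw turns 0.0002 or -0.4998
  after yaw 0.0002 shift tool [ 0.0042 -0.0012  0.0842]
  after yaw -0.4998 shift tool [-0.0042  0.0012  0.0842]
shift tool (before yaw) [ 0.0042 -0.0012  0.0842]
```

View pics/t12.png

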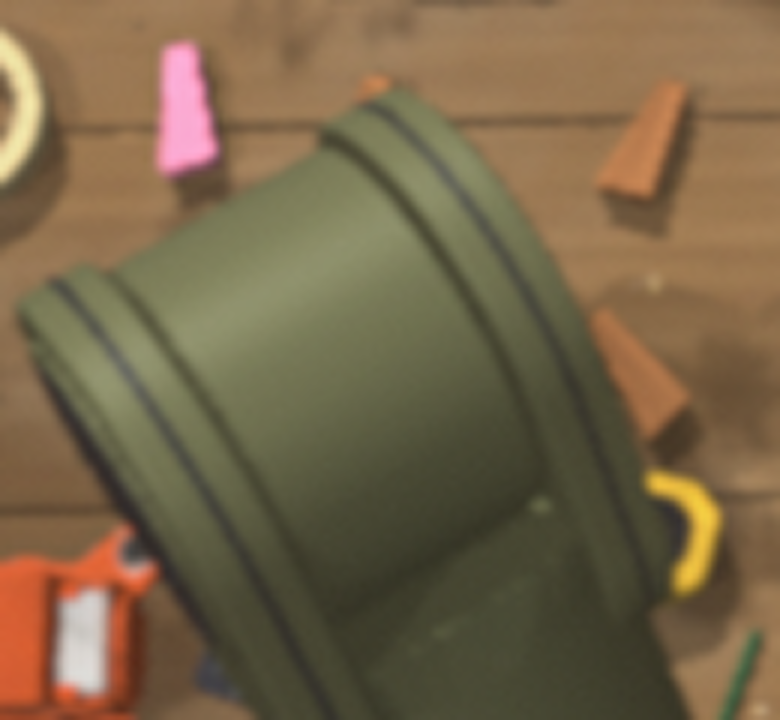

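```bash
python3 -m jog '[[0.004,-0.001,0.03,0,0],[0,0,0.02,0,0],[0,0,0,0,0]]' 20; python3 -c "
from wf import *
st()
snap('side','s12',(180,170,330,290),5)"
```

```text
clock: 15.9
tool_pos: [0.4393, 0.2181, 0.0459]
eef_rot: [0.986, -0.17, -0.0, 0.0]
contact_force: [-1.5, 0.5, -0.7]
opening: 1.001
t 15.9 p [0.4393 0.2181 0.0459] tx [ 0.943 -0.334 -0.   ] ang -0.341 F [-1.5  0.5 -0.7] op 1.001 q7 [-0.46  0.87 -0.15  2.1   0.57  0.22 -1.46]
```

View pics/s12.png

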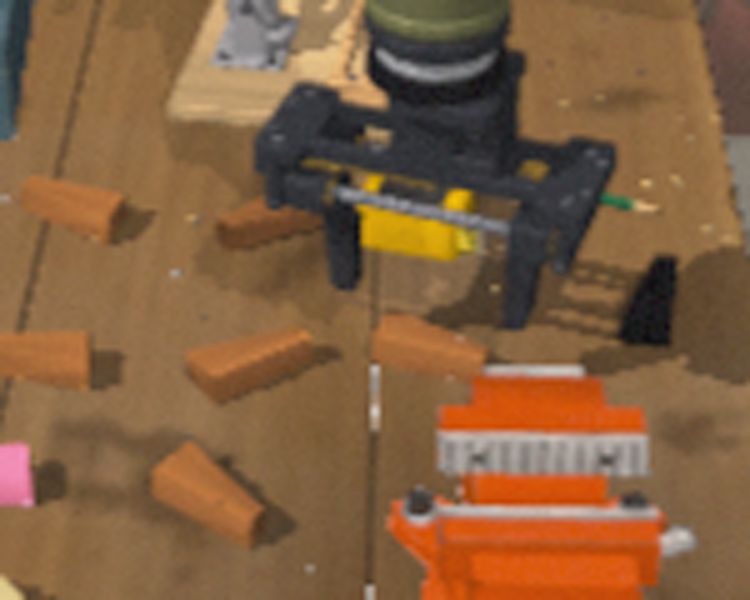

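```bash
python3 -m jog '[[0,0,0.02,0,0],[0,0,0.012,0,0],[0,0,0.004,0,0],[0,0,0,0,0],[0,0,0,0,1],[0,0,0,0,1],[0,0,0,0,1],[0,0,0,0,1],[0,0,0,0,1],[0,0,0,0,1]]' 20; python3 -c "
from wf import *
st()"
```

```text
clock: 16.95
tool_pos: [0.439, 0.2182, 0.0109]
eef_rot: [0.985, -0.17, 0.0, -0.0]
contact_force: [-0.1, -0.3, 6.6]
opening: 0.745
t 16.95 p [0.439  0.2182 0.0109] tx [ 0.942 -0.336  0.001] ang -0.342 F [-0.1 -0.3  6.6] op 0.745 q7 [-0.5   0.94 -0.08  2.1   0.59  0.12 -1.48]
```

```bash
python3 -m jog '[[0,0,-0.01,0,1],[0,0,-0.02,0,1],[0,0,-0.03,0,1],[0,0,-0.04,0,1],[0,0,-0.03,0,1],[0,0,0,0,1]]' 20; python3 -c "
from wf import *
place(1)
snap('side','s13',(180,130,330,250),5)"
```

```text
clock: 17.55
tool_pos: [0.4404, 0.219, 0.1441]
eef_rot: [0.985, -0.171, 0.003, -0.002]
contact_force: [-0.4, -0.1, -0.8]
opening: 0.745
PLACE tcp [ 0.4611 -0.0451  0.012 ]
t 17.55 p [0.4404 0.219  0.1441] tx [ 0.942 -0.336  0.004] ang -0.343 F [-0.4 -0.1 -0.8] op 0.745 q7 [-0.35  0.69 -0.33  2.05  0.48  0.47 -1.38]
yaw turns -0.031 or 0.469
  after yaw -0.031 shift tool [0.0588 0.2587 0.1213]
  after yaw 0.469 shift tool [-0.0588 -0.2587  0.1213]
shift tool (before yaw) [0.1078 0.2424 0.1213]
```

View pics/s13.png

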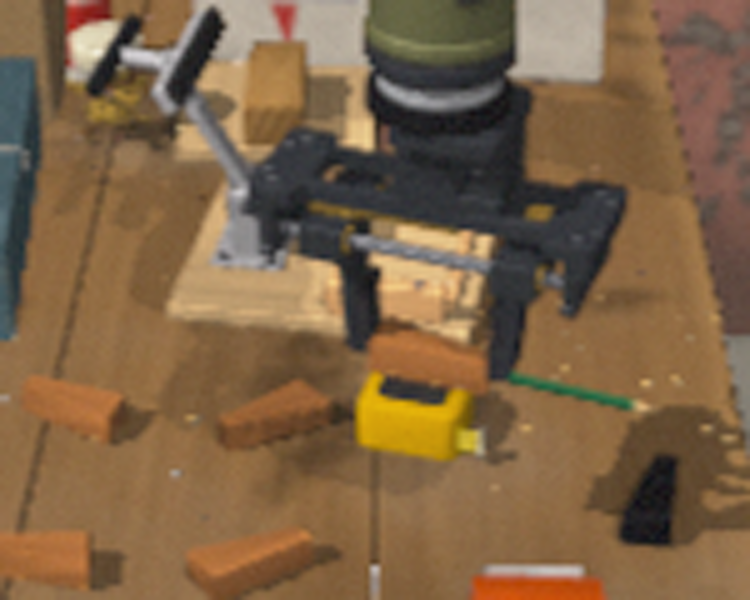

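```bash
python3 -m jog '[[0,0,0,-0.0155,1],[0,0,0,-0.0155,1],[0.01,0.045,0,0,1],[0.01,0.048,0,0,1],[0.01,0.048,0,0,1],[0.01,0.048,0,0,1],[0.01,0.048,0,0,1],[0.0088,0.025,0,0,1],[0,0,0.03,0,1],[0,0,0.03,0,1],[0,0,0,0,1],[0,0,0,0,1]]' 20; python3 -c "
from wf import *
place(1,dy=-.003)
snap('side','s14',(190,100,320,200),6)"
```

```text
clock: 18.8
tool_pos: [0.4572, -0.0494, 0.0798]
eef_rot: [0.997, -0.073, -0.001, 0.0]
contact_force: [0.3, -1.2, 0.3]
opening: 0.744
PLACE tcp [ 0.4607 -0.0481  0.012 ]
t 18.8 p [ 0.4572 -0.0494  0.0798] tx [ 0.989 -0.146 -0.003] ang -0.146 F [ 0.3 -1.2  0.3] op 0.744 q7 [ 0.18  0.79 -0.27  2.17  0.78  0.28 -0.93]
yaw turns 0.0002 or -0.4998
  after yaw 0.0002 shift tool [ 0.0033 -0.0019  0.0578]
  after yaw -0.4998 shift tool [-0.0033  0.0019  0.0578]
shift tool (before yaw) [ 0.0034 -0.0019  0.0578]
```

View pics/s14.png

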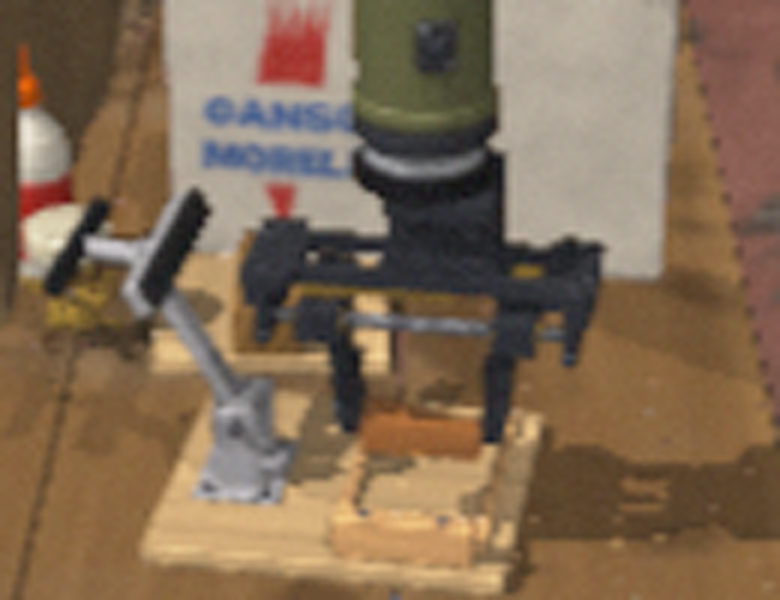

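```bash
python3 -m jog '[[0.0034,-0.001,0.02,0,1],[0,0,0.02,0,1],[0,0,0.01,0,1],[0,0,0.003,0,1],[0,0,0,0,1]]' 20; python3 -c "
from wf import *
place(1,dy=-.003,z=.023)"; python3 -m jog '[[0,0,0.002,0,1],[0,0,0.002,0,1],[0,0,0,0,1]]' 20; python3 -c "
from wf import *
place(1,dy=-.003,z=.023)"
```

```text
clock: 19.35
tool_pos: [0.4621, -0.049, 0.0279]
eef_rot: [0.997, -0.073, 0.0, -0.0]
contact_force: [-0.4, 0.6, 0.6]
opening: 0.742
PLACE tcp [ 0.4607 -0.0481  0.012 ]
t 19.35 p [ 0.4621 -0.049   0.0279] tx [ 0.989 -0.147  0.001] ang -0.147 F [-0.4  0.6  0.6] op 0.742 q7 [ 0.07  0.9  -0.1   2.18  0.87  0.11 -1.01]
yaw turns 0.0001 or -0.4999
  after yaw 0.0001 shift tool [-0.0016 -0.0007  0.0049]
  after yaw -0.4999 shift tool [0.0016 0.0007 0.0049]
shift tool (before yaw) [-0.0016 -0.0007  0.0049]
clock: 19.65
tool_pos: [0.4619, -0.0493, 0.0236]
eef_rot: [0.997, -0.074, 0.0, -0.0]
contact_force: [-0.3, -0.3, 0.5]
opening: 0.743
PLACE tcp [ 0.4607 -0.0481  0.012 ]
t 19.65 p [ 0.4619 -0.0493  0.0236] tx [ 0.989 -0.147  0.001] ang -0.148 F [-0.3 -0.3  0.5] op 0.743 q7 [ 0.06  0.91 -0.09  2.18  0.88  0.09 -1.02]
yaw turns 0.0 or -0.5
  after yaw 0.0 shift tool [-0.0014 -0.001   0.0006]
  after yaw -0.5 shift tool [0.0014 0.001  0.0006]
shift tool (before yaw) [-0.0014 -0.001   0.0006]
```

```bash
for i in 1 2 3 4; do python3 -m jog '[[-0.0015,0,0,0,1],[0,0,0,0,1]]' 20 | egrep 'pos|force'; done; 
```

```text
tool_pos: [0.4608, -0.0491, 0.0236]
contact_force: [1.1, -0.9, 0.0]
tool_pos: [0.4608, -0.049, 0.0236]
contact_force: [4.4, -0.5, 0.7]
tool_pos: [0.4607, -0.0491, 0.0237]
contact_force: [7.6, -2.6, -0.2]
tool_pos: [0.4606, -0.049, 0.0238]
contact_force: [9.3, -3.5, -2.0]
```

```bash
python3 -m jog '[[0.006,0,0,0,1],[0,0,0,0,1]]' 20 | egrep 'pos|force'; for i in 1 2 3 4 5 6; do python3 -m jog '[[0.0012,0,0,0,1],[0,0,0,0,1]]' 20 | egrep 'pos|force'; done; 
```

```text
tool_pos: [0.4616, -0.0493, 0.0233]
contact_force: [0.1, 0.2, -0.0]
tool_pos: [0.4619, -0.0493, 0.0232]
contact_force: [0.2, 0.0, 0.1]
tool_pos: [0.4639, -0.0496, 0.0233]
contact_force: [0.4, 0.0, 0.4]
tool_pos: [0.4655, -0.0498, 0.0233]
contact_force: [0.1, -0.8, -0.4]
tool_pos: [0.4666, -0.0499, 0.0233]
contact_force: [0.1, -0.2, -1.0]
tool_pos: [0.4667, -0.05, 0.0232]
contact_force: [-2.3, 1.6, 0.3]
tool_pos: [0.4667, -0.0501, 0.0232]
contact_force: [-4.3, 1.7, 1.9]
```

```bash
sed -i 's/\[.4530,-.0995,.012\]/[.4558,-.0999,.012]/' h.py; python3 -m jog '[[-0.0045,-0.002,0,0,1],[0,0,0,0,1]]' 20 | egrep 'pos|force'; for i in 1 2 3 4 ; do python3 -m jog '[[0,-0.0012,0,0,1],[0,0,0,0,1]]' 20 | egrep 'pos|force'; done; 
```

```text
tool_pos: [0.4651, -0.0473, 0.0234]
contact_force: [1.3, 0.2, -0.4]
tool_pos: [0.4657, -0.0463, 0.0234]
contact_force: [-0.5, 0.5, 0.2]
tool_pos: [0.4654, -0.0451, 0.0234]
contact_force: [-0.7, 0.1, -0.3]
tool_pos: [0.4653, -0.0445, 0.0234]
contact_force: [-0.4, -0.9, -0.5]
tool_pos: [0.4653, -0.0443, 0.0234]
contact_force: [-0.1, -4.7, 0.4]
```

```bash
python3 -m jog '[[-0.001,0.0005,0.001,0,1],[0,0,0,0,1],[0,0,0,0,0.15],[0,0,0,0,0.15],[0,0,0,0,0.15],[0,0,-0.01,0,0.15],[0,0,-0.03,0,0.15],[0,0,-0.04,0,0.15],[0,0,-0.04,0,0],[0,0,-0.03,0,0],[0,0,0,0,0]]' 20; python3 -c "
from wf import *
pick((.6636,.0806,2.8108),False)
snap('side','s15',(190,130,320,210),6)"
```

```text
clock: 23.95
tool_pos: [0.4664, -0.0426, 0.1755]
eef_rot: [0.997, -0.074, 0.004, -0.001]
contact_force: [-0.5, -0.4, 0.3]
opening: 1.004
PICK tcp [0.6607 0.0721] ang 2.811
t 23.95 p [ 0.4664 -0.0426  0.1755] tx [ 0.989 -0.147  0.007] ang -0.147 F [-0.5 -0.4  0.3] op 1.004 q7 [ 0.35  0.64 -0.56  2.09  0.62  0.58 -0.81]
yaw turns 0.0292 or -0.4708
  after yaw 0.0292 shift tool [ 0.1454 -0.171   0.168 ]
  after yaw -0.4708 shift tool [-0.1454  0.171   0.168 ]
shift tool (before yaw) [ 0.1741 -0.1416  0.168 ]
```

View pics/s15.png

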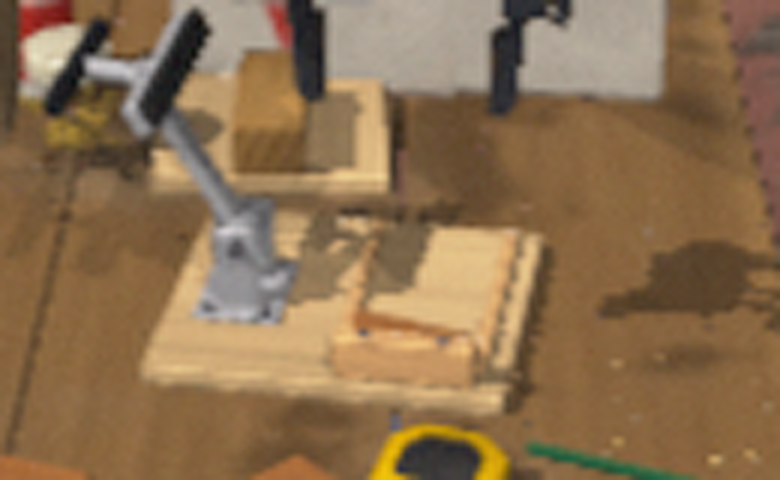

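```bash
python3 - <<'E'
import cv2,numpy as np
a=np.load('top1.npy')[:,:,::-1];b=np.load('side1.npy')[:,:,::-1]
cv2.imwrite('pics/z1.png',cv2.resize(a[55:150,190:380],None,fx=4,fy=4,interpolation=cv2.INTER_CUBIC))
cv2.imwrite('pics/z2.png',cv2.resize(b[105:250,110:210],None,fx=4,fy=4,interpolation=cv2.INTER_CUBIC))
E
```

View pics/z1.png

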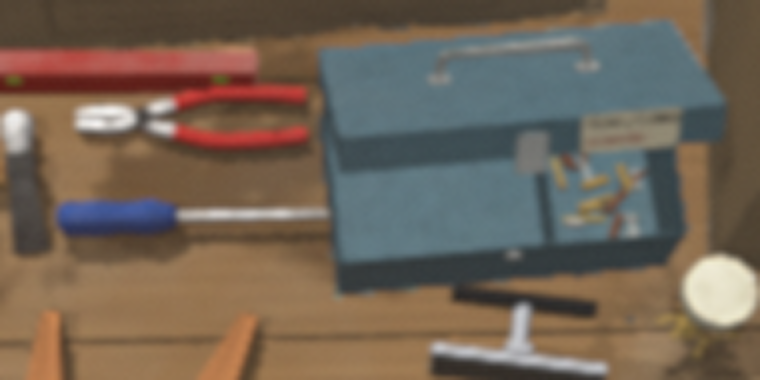

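View pics/z2.png

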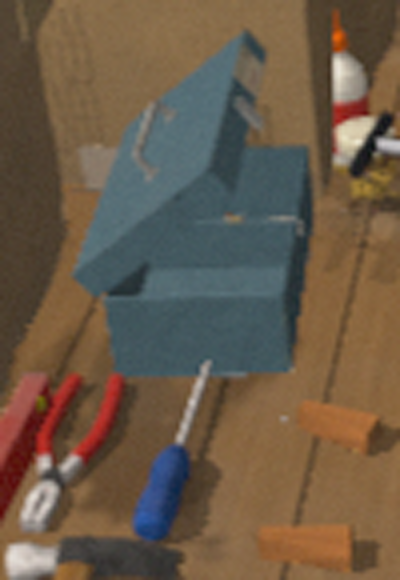

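```bash
cat >> h.py <<'E'
def tri(a,b):
    A=[]
    for cam,p in(('top',a),('side',b)):
        c=CAL[cam];P=np.array(c['mtx'])@np.c_[c['R'],c['t']]
        A+= [p[0]*P[2]-P[0],p[1]*P[2]-P[1]]
    X=np.linalg.svd(np.array(A))[2][-1];return X[:3]/X[3]
E
python3 -c "
from h import *
print(tri((275,121.25),(182.5,178)))
print('lid front left',tri((190+340/4,55+145/4),(110+80/4,105+275/4)))
print('lid front right',tri((190+725/4,55+110/4),(110+245/4,105+35/4)))
print('handle',tri((190+455/4,55+290/4),(110+358/4,105+170/4)))
"
```

```text
[ 0.70674566 -0.00425875  0.07797837]
lid front left [ 0.84743992 -0.00551207  0.07847591]
lid front right [ 0.77832221 -0.27400479  0.18430165]
handle [ 0.65758262 -0.08164031  0.14894133]
```

```bash
python3 -m jog '[[0,0,0,0.0146,0],[0,0,0,0.0146,0],[0.01,-0.045,0,0,0],[0.02,-0.045,0,0,0],[0.03,-0.04,0,0,0],[0.035,-0.033,0,0,0],[0.035,-0.008,0.02,0,0],[0.015,0,0.04,0,0],[0,0,0.04,0,0],[0,0,0.025,0,0],[0,0,0,0,0],[0,0,0,0,0]]' 20; python3 -c "
from wf import *
pick((.6636,.0806,2.8108),False)
snap('side','s16',(130,130,260,240),6)"
```

```text
clock: 25.2
tool_pos: [0.6563, 0.0718, 0.0463]
eef_rot: [0.986, -0.164, -0.001, 0.0]
contact_force: [1.0, 0.5, 0.5]
opening: 1.0
PICK tcp [0.6607 0.0721] ang 2.811
t 25.2 p [0.6563 0.0718 0.0463] tx [ 0.946 -0.324 -0.002] ang -0.33 F [1.  0.5 0.5] op 1.0 q7 [ 0.05  1.01 -0.44  1.56  0.59  0.71 -1.  ]
yaw turns 0.0001 or -0.4999
  after yaw 0.0001 shift tool [ 0.0041 -0.0018  0.0373]
  after yaw -0.4999 shift tool [-0.0041  0.0018  0.0373]
shift tool (before yaw) [ 0.0041 -0.0017  0.0373]
```

View pics/s16.png

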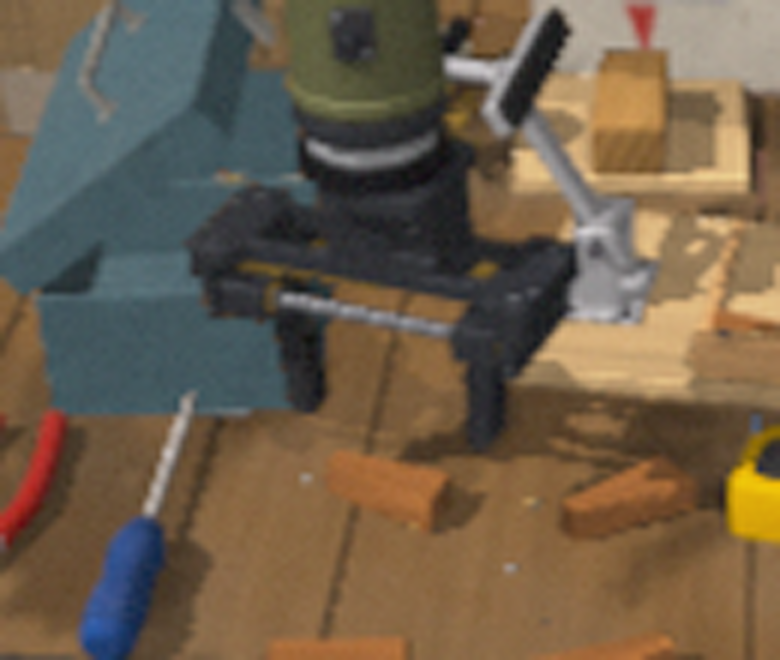

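```bash
python3 -m jog '[[0.004,-0.0017,0.02,0,0],[0,0,0.012,0,0],[0,0,0.005,0,0],[0,0,0,0,0],[0,0,0,0,1],[0,0,0,0,1],[0,0,0,0,1],[0,0,0,0,1],[0,0,0,0,1],[0,0,0,0,1]]' 20; python3 -c "
from wf import *
pick((.6636,.0806,2.8108),False)
snap('side','s17',(130,130,260,240),6)"
```

```text
clock: 26.25
tool_pos: [0.6618, 0.0717, 0.011]
eef_rot: [0.986, -0.165, 0.0, -0.0]
contact_force: [-1.0, 0.1, 4.5]
opening: 0.746
PICK tcp [0.6607 0.0721] ang 2.811
t 26.25 p [0.6618 0.0717 0.011 ] tx [ 0.946 -0.325  0.001] ang -0.331 F [-1.   0.1  4.5] op 0.746 q7 [ 0.04  1.07 -0.42  1.55  0.62  0.66 -1.02]
yaw turns -0.0001 or 0.4999
  after yaw -0.0001 shift tool [-0.0012 -0.      0.002 ]
  after yaw 0.4999 shift tool [0.0012 0.     0.002 ]
shift tool (before yaw) [-0.0012 -0.      0.002 ]
```

View pics/s17.png

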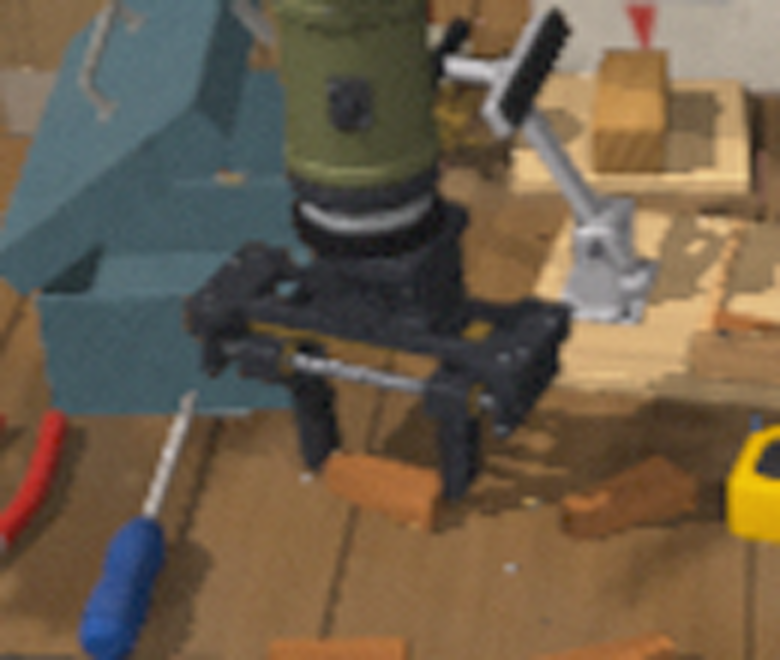

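```bash
python3 -m jog '[[0,0,-0.01,0,1],[0,0,-0.02,0,1],[0,0,-0.03,0,1],[0,0,-0.04,0,1],[-0.02,0,-0.03,-0.0146,1],[-0.03,0,0,-0.0146,1],[0,0,0,0,1]]' 20; python3 -c "
from wf import *
place(2,dy=-.004)"
```

```text
clock: 27.0
tool_pos: [0.6096, 0.0868, 0.1416]
eef_rot: [0.997, -0.071, -0.001, -0.0]
contact_force: [-0.3, 0.3, -0.3]
opening: 0.743
PLACE tcp [ 0.459  -0.0781  0.012 ]
t 27.0 p [0.6096 0.0868 0.1416] tx [ 0.99  -0.141 -0.003] ang -0.142 F [-0.3  0.3 -0.3] op 0.743 q7 [ 0.08  0.85 -0.55  1.67  0.58  0.8  -0.87]
yaw turns 0.001 or -0.499
  after yaw 0.001 shift tool [-0.1242  0.1854  0.12  ]
  after yaw -0.499 shift tool [ 0.1242 -0.1854  0.12  ]
shift tool (before yaw) [-0.1254  0.1846  0.12  ]
```

```bash
python3 -m jog '[[-0.045,0.01,0,0.001,1],[-0.045,0.02,0,0,1],[-0.034,0.03,0,0,1],[0,0.048,0,0,1],[0,0.048,0,0,1],[0,0.028,0.02,0,1],[0,0,0.04,0,1],[0,0,0.02,0,1],[0,0,0,0,1],[0,0,0,0,1]]' 20; python3 -c "
from wf import *
place(2,dy=-.004,z=.0235)"
```

```text
clock: 28.0
tool_pos: [0.463, -0.0778, 0.0604]
eef_rot: [0.997, -0.077, -0.0, 0.0]
contact_force: [-0.4, 0.4, 0.0]
opening: 0.746
PLACE tcp [ 0.459  -0.0781  0.012 ]
t 28.0 p [ 0.463  -0.0778  0.0604] tx [ 0.988 -0.153 -0.   ] ang -0.154 F [-0.4  0.4  0. ] op 0.746 q7 [ 0.24  0.84 -0.29  2.15  0.9   0.27 -0.98]
yaw turns -0.0009 or 0.4991
  after yaw -0.0009 shift tool [-0.0038  0.001   0.0369]
  after yaw 0.4991 shift tool [ 0.0038 -0.001   0.0369]
shift tool (before yaw) [-0.0038  0.001   0.0369]
```

```bash
python3 -m jog '[[-0.0038,0.001,0.015,-0.0009,1],[0,0,0.012,0,1],[0,0,0.006,0,1],[0,0,0.003,0,1],[0,0,0,0,1]]' 20; python3 -c "
from wf import *
place(2,dy=0,z=.0235)
snap('side','s18',(190,100,320,200),6)"
```

```text
clock: 28.5
tool_pos: [0.4592, -0.0781, 0.0247]
eef_rot: [0.997, -0.074, 0.0, 0.0]
contact_force: [0.4, 0.4, -0.1]
opening: 0.746
PLACE tcp [ 0.4596 -0.0742  0.012 ]
t 28.5 p [ 0.4592 -0.0781  0.0247] tx [ 0.989 -0.147  0.001] ang -0.148 F [ 0.4  0.4 -0.1] op 0.746 q7 [ 0.15  0.9  -0.13  2.17  0.99  0.12 -1.06]
yaw turns -0.0 or 0.5
  after yaw -0.0 shift tool [-0.0002 -0.004   0.0012]
  after yaw 0.5 shift tool [0.0002 0.004  0.0012]
shift tool (before yaw) [-0.0002 -0.004   0.0012]
```

View pics/s18.png

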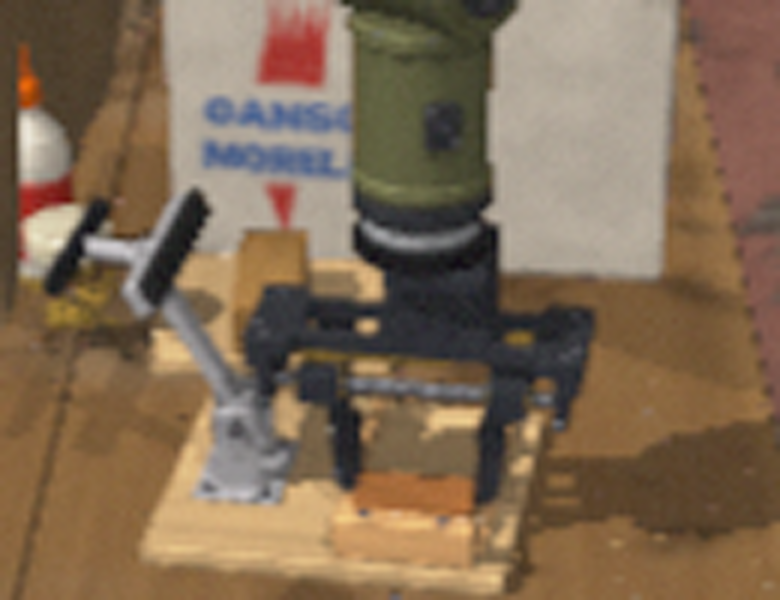

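```bash
python3 -m jog '[[0,-0.002,0.0008,0,1],[0,0,0,0,1]]' 20 | egrep 'pos|force'; for i in 1 2 3 4 5; do python3 -m jog '[[0,-0.0012,0,0,1],[0,0,0,0,1]]' 20 | egrep 'pos|force'; done; 
```

```text
tool_pos: [0.4594, -0.076, 0.0238]
contact_force: [0.2, -0.1, -1.0]
tool_pos: [0.4593, -0.0749, 0.0237]
contact_force: [0.3, -0.6, -0.9]
tool_pos: [0.4593, -0.0741, 0.0236]
contact_force: [-0.3, -0.3, 0.5]
tool_pos: [0.4592, -0.0739, 0.0236]
contact_force: [0.2, -3.2, 0.5]
tool_pos: [0.4591, -0.0738, 0.0236]
contact_force: [-0.5, -6.3, 0.5]
tool_pos: [0.4591, -0.0737, 0.0236]
contact_force: [-0.3, -7.1, 1.7]
```

```bash
python3 -m jog '[[0,0.002,0.0006,0,1],[0,0,0,0,0.15],[0,0,0,0,0.15],[0,0,0,0,0.15],[0,0,-0.01,0,0.15],[0,0,-0.03,0,0.15],[0,0,-0.04,0,0.15],[0,0,-0.04,0,0],[0,0,-0.03,0,0],[0,0,0,0,0]]' 20; python3 -c "
from wf import *
ims={'top':r.snapshot('top'),'side':r.snapshot('side')}
cv2.imwrite('pics/s19.png',cv2.resize(ims['side'][130:210,190:320,::-1],None,fx=6,fy=6,interpolation=cv2.INTER_CUBIC))
for xy in [(.666,.228),(.555,.343),(.538,.23),(.537,.091)]:
    x,c,alt,D=fit(ims,xy);print(xy,x.round(4),np.degrees(x[2]).round(1),round(c,1),round(alt,1))
    if xy[1]==.343: xx=x
pick((.5546,.3432,5.6284-2*np.pi),True)"
```

```text
clock: 30.75
tool_pos: [0.4619, -0.0717, 0.1762]
eef_rot: [0.997, -0.074, 0.004, -0.001]
contact_force: [-0.6, 0.4, -0.8]
opening: 1.001
(0.666, 0.228) [0.6662 0.2293 3.2008] 183.4 18.2 63.9
(0.555, 0.343) [0.555  0.3429 5.616 ] 321.8 15.1 82.7
(0.538, 0.23) [0.538  0.2306 0.6139] 35.2 21.9 66.6
(0.537, 0.091) [0.5375 0.0912 3.8855] 222.6 17.6 59.8
PICK tcp [0.5534 0.3416] ang -0.655
t 30.85 p [ 0.4598 -0.0723  0.1732] tx [ 0.989 -0.148  0.001] ang -0.148 F [ 0.  -0.  -0.8] op 0.998 q7 [ 0.43  0.65 -0.6   2.09  0.66  0.59 -0.78]
yaw turns 0.0806 or -0.4194
  after yaw 0.0806 shift tool [-0.178  -0.3852  0.1643]
  after yaw -0.4194 shift tool [0.178  0.3852 0.1643]
shift tool (before yaw) [ 0.0313 -0.4231  0.1643]
```

View pics/s19.png

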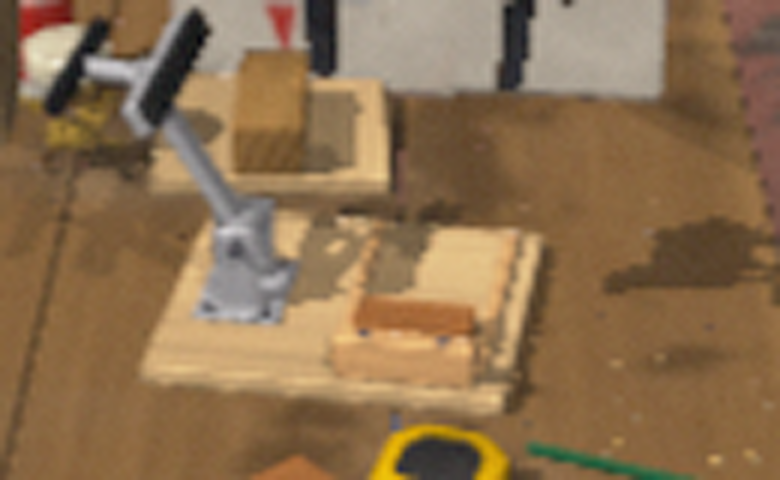

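```bash
python3 -c "
from h import *
print('bolt R',tri((162.4,212),(180+418/5,170+498/5)))
print('bolt R?',tri((162.4,212),(180+635/5,170+498/5)))
print('bolt2',tri((140+62/2.9,120+371/2.9),(180+635/5,170+498/5)))
print('jaw plate left',tri((140+28/2.9,120+285/2.9),(180+440/5,170+435/5)))
"
```

```text
bolt R [0.44388059 0.34917692 0.01568462]
bolt R? [0.38204535 0.35680604 0.03743472]
bolt2 [0.33214581 0.34916221 0.01803881]
jaw plate left [0.42623954 0.37156048 0.07726653]
```

```bash
python3 -m jog '[[0.003,-0.045,0,0,0],[0.003,-0.047,0,0,0],[0.003,-0.047,0,0,0],[0.003,-0.047,0,0,0],[0.003,-0.047,0,0,0],[0.003,-0.047,0,0,0],[0.003,-0.047,0,0,0],[0.003,-0.047,0,0,0],[0.007,-0.047,0,0,0],[0,0,0.03,0.0202,0],[0,0,0.04,0.0202,0],[0,0,0.04,0.0202,0],[0,0,0.015,0.0202,0],[0,0,0,0,0],[0,0,0,0,0]]' 20; python3 -c "
from wf import *
pick((.555,.343,5.62-2*np.pi),True)"
```

```text
clock: 32.35
tool_pos: [0.5517, 0.3396, 0.0469]
eef_rot: [0.947, -0.32, -0.0, 0.001]
contact_force: [-0.0, -0.0, 0.7]
opening: 0.998
PICK tcp [0.5538 0.3414] ang -0.663
t 32.35 p [0.5517 0.3396 0.0469] tx [ 0.795 -0.607  0.   ] ang -0.652 F [-0.  -0.   0.7] op 0.998 q7 [-0.43  0.99 -0.36  1.6   0.51  0.64 -1.71]
yaw turns 0.0018 or -0.4982
  after yaw 0.0018 shift tool [ 0.0005 -0.0027  0.0379]
  after yaw -0.4982 shift tool [-0.0005  0.0027  0.0379]
shift tool (before yaw) [ 0.0005 -0.0027  0.0379]
```

```bash
python3 -m jog '[[0.001,-0.0027,0.02,0.0015,0],[0,0,0.012,0,0],[0,0,0.005,0,0],[0,0,0,0,0],[0,0,0,0,1],[0,0,0,0,1],[0,0,0,0,1],[0,0,0,0,1],[0,0,0,0,1],[0,0,0,0,1]]' 20; python3 -c "
from wf import *
pick((.555,.343,5.62-2*np.pi),True)
snap('side','s20',(160,190,300,300),5)"; python3 -m jog '[[0,0,-0.01,0,1],[0,0,-0.02,0,1],[0,0,-0.03,0,1],[0,0,-0.04,0,1],[0,0,-0.03,-0.0205,1],[0,0,0,-0.0205,1],[0,0,0,-0.0205,1],[0,0,0,-0.0205,1],[0,0,0,0,1]]' 20; python3 -c "
from wf import *
place(3,dy=-.004)"
```

```text
clock: 33.35
tool_pos: [0.5552, 0.3412, 0.0116]
eef_rot: [0.945, -0.327, 0.0, -0.0]
contact_force: [-1.3, -0.7, 5.8]
opening: 0.743
PICK tcp [0.5538 0.3414] ang -0.663
t 33.35 p [0.5552 0.3412 0.0116] tx [ 0.787 -0.617  0.   ] ang -0.665 F [-1.3 -0.7  5.8] op 0.743 q7 [-0.45  1.04 -0.33  1.6   0.52  0.59 -1.73]
yaw turns -0.0003 or 0.4997
  after yaw -0.0003 shift tool [-0.0013  0.0008  0.0026]
  after yaw 0.4997 shift tool [ 0.0013 -0.0008  0.0026]
shift tool (before yaw) [-0.0013  0.0008  0.0026]
clock: 34.3
tool_pos: [0.5548, 0.3406, 0.141]
eef_rot: [0.997, -0.075, -0.0, 0.0]
contact_force: [-0.3, -0.5, -0.7]
opening: 0.749
PLACE tcp [ 0.4568 -0.093   0.012 ]
t 34.3 p [0.5548 0.3406 0.141 ] tx [ 0.989 -0.149 -0.001] ang -0.15 F [-0.3 -0.5 -0.7] op 0.749 q7 [-0.33  0.89 -0.56  1.55  0.57  0.87 -1.25]
yaw turns -0.0003 or 0.4997
  after yaw -0.0003 shift tool [-0.0329  0.4432  0.1191]
  after yaw 0.4997 shift tool [ 0.0329 -0.4432  0.1191]
shift tool (before yaw) [-0.032   0.4433  0.1191]
```

View pics/s20.png

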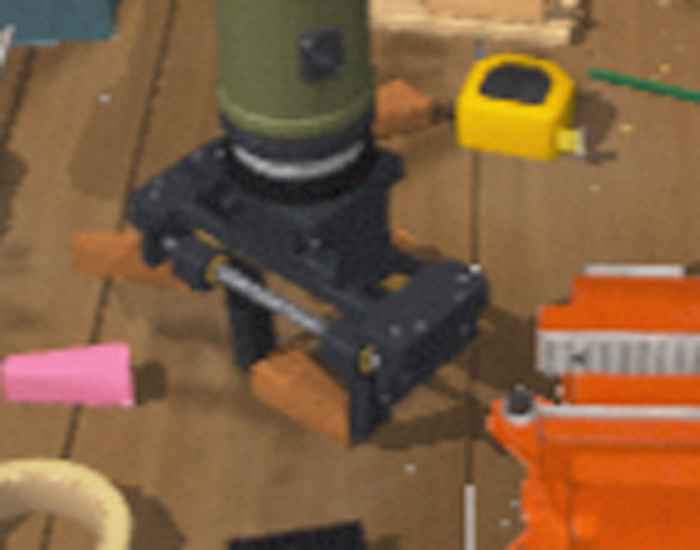

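```bash
python3 -m jog '[[-0.004,0.04,0,0,1],[-0.004,0.045,0,0,1],[-0.004,0.045,0,0,1],[-0.004,0.045,0,0,1],[-0.004,0.045,0,0,1],[-0.004,0.045,0,0,1],[-0.004,0.045,0,0,1],[-0.004,0.045,0,0,1],[0,0.045,0,0,1],[0,0.043,0.01,0,1],[0,0,0.04,0,1],[0,0,0.03,0,1],[0,0,0,0,1],[0,0,0,0,1]]' 20; python3 -c "
from wf import *
place(3,dy=-.004,z=.0245)"
```

```text
clock: 35.7
tool_pos: [0.4571, -0.0918, 0.0613]
eef_rot: [0.997, -0.075, -0.0, 0.0]
contact_force: [0.4, -0.5, 0.1]
opening: 0.746
PLACE tcp [ 0.4568 -0.093   0.012 ]
t 35.7 p [ 0.4571 -0.0918  0.0613] tx [ 0.989 -0.15  -0.   ] ang -0.151 F [ 0.4 -0.5  0.1] op 0.746 q7 [ 0.3   0.84 -0.33  2.16  0.97  0.29 -1.02]
yaw turns -0.0004 or 0.4996
  after yaw -0.0004 shift tool [-0.0001  0.0012  0.0368]
  after yaw 0.4996 shift tool [ 0.0001 -0.0012  0.0368]
shift tool (before yaw) [-0.0001  0.0012  0.0368]
```

```bash
python3 -m jog '[[0,0.001,0.015,-0.0004,1],[0,0,0.012,0,1],[0,0,0.006,0,1],[0,0,0.004,0,1],[0,0,0,0,1]]' 20 | egrep 'pos|force';python3 -m jog '[[0,-0.002,0,0,1],[0,0,0,0,1]]' 20 | egrep 'pos|force'; for i in 1 2 3 4 5; do python3 -m jog '[[0,-0.0012,0,0,1],[0,0,0,0,1]]' 20 | egrep 'pos|force'; done; 
```

```text
tool_pos: [0.4573, -0.093, 0.0244]
contact_force: [-0.9, -0.6, -0.1]
tool_pos: [0.4575, -0.0909, 0.0244]
contact_force: [-0.6, 0.4, 0.2]
tool_pos: [0.4575, -0.0899, 0.0241]
contact_force: [-0.3, 0.4, -0.4]
tool_pos: [0.4575, -0.0887, 0.0239]
contact_force: [0.1, 0.3, -0.5]
tool_pos: [0.4575, -0.0881, 0.0239]
contact_force: [-0.3, -1.2, 0.4]
tool_pos: [0.4576, -0.0879, 0.024]
contact_force: [-0.0, -4.5, 0.4]
tool_pos: [0.4575, -0.0879, 0.024]
contact_force: [-0.2, -6.0, -0.2]
```

```bash
python3 -m jog '[[0,0.002,0.0006,0,1],[0,0,0,0,0.15],[0,0,0,0,0.15],[0,0,0,0,0.15],[0,0,-0.01,0,0.15],[0,0,-0.03,0,0.15],[0,0,-0.04,0,0.15],[0,0,-0.04,0,0],[0,0,-0.03,0,0],[0,0,0,0,0]]' 20; python3 -c "
from wf import *
ims={'top':r.snapshot('top'),'side':r.snapshot('side')}
cv2.imwrite('pics/s21.png',cv2.resize(ims['side'][130:210,190:320,::-1],None,fx=6,fy=6,interpolation=cv2.INTER_CUBIC))
for xy in [(.666,.228),(.538,.23),(.537,.091)]:
    x,c,alt,D=fit(ims,xy);print(xy,x.round(4),np.degrees(x[2]).round(1),round(c,1),round(alt,1))
pick((.6662,.2293,3.20),False)"
```

```text
clock: 38.4
tool_pos: [0.46, -0.0868, 0.1766]
eef_rot: [0.997, -0.074, 0.004, -0.0]
contact_force: [0.0, 0.1, -0.3]
opening: 0.997
(0.666, 0.228) [0.6662 0.2295 3.1972] 183.2 27.1 71.1
(0.538, 0.23) [0.538  0.2306 0.6141] 35.2 25.4 69.1
(0.537, 0.091) [0.5377 0.0913 3.8786] 222.2 17.8 59.8
PICK tcp [0.6667 0.2203] ang 3.2
t 38.5 p [ 0.4579 -0.0873  0.1735] tx [ 0.989 -0.147  0.001] ang -0.148 F [ 0.3 -0.6 -0.5] op 0.997 q7 [ 0.49  0.66 -0.64  2.09  0.69  0.61 -0.78]
yaw turns -0.0328 or 0.4672
  after yaw -0.0328 shift tool [ 0.2263 -0.2949  0.1648]
  after yaw 0.4672 shift tool [-0.2263  0.2949  0.1648]
shift tool (before yaw) [ 0.1611 -0.335   0.1648]
```

View pics/s21.png

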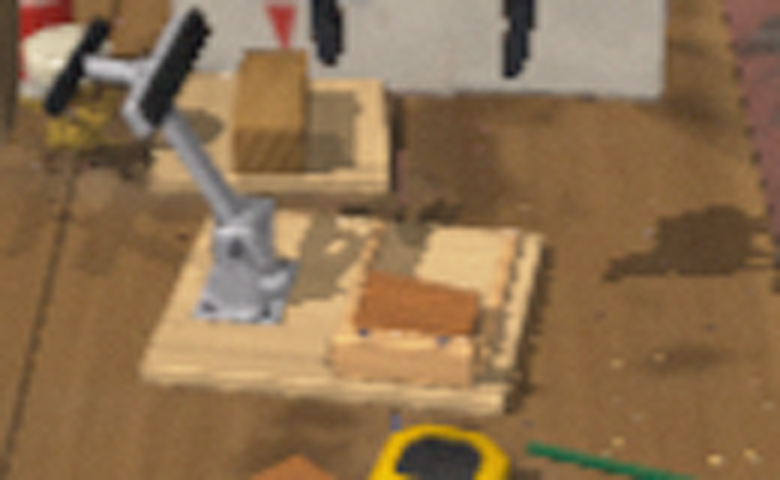

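```bash
python3 -c "
from h import *
for p in [(293,177),(300,177),(286,177),(302,160)]:
  print(unproj('top',(p[0]/1.5,p[1]/1.5),.02))
print(unproj('side',(232/1.5,367/1.5),.02))
"; python3 -m jog '[[0,-0.04,0,-0.0164,0],[0,-0.045,0,-0.0164,0],[0.01,-0.045,0,0,0],[0.03,-0.038,0,0,0],[0.03,-0.038,0,0,0],[0.03,-0.038,0,0,0],[0.03,-0.038,0,0,0],[0.04,-0.02,0,0,0],[0.04,0,0.02,0,0],[0,0,0.04,0,0],[0,0,0.04,0,0],[0,0,0,0,0]]'; python3 -c "
from wf import *
pick((.6662,.2293,3.20),False)
snap('side','s22',(110,170,250,280),5.5)"
```

```text
[0.74537837 0.24905355 0.02      ]
[0.74505762 0.23396086 0.02      ]
[0.74569918 0.26414898 0.02      ]
[0.78389347 0.22985085 0.02      ]
[0.74900495 0.25920877 0.02      ]
clock: 39.7
tool_pos: [0.6574, 0.2235, 0.0648]
eef_rot: [1.0, 0.03, -0.006, 0.004]
contact_force: [-1.5, -0.1, 0.2]
opening: 1.002
PICK tcp [0.6667 0.2203] ang 3.2
t 39.7 p [0.6574 0.2235 0.0648] tx [ 0.998  0.061 -0.013] ang 0.061 F [-1.5 -0.1  0.2] op 1.002 q7 [-0.1   1.06 -0.62  1.42  0.7   0.9  -0.86]
yaw turns 0.0004 or -0.4996
  after yaw 0.0004 shift tool [0.0099 0.0033 0.0557]
  after yaw -0.4996 shift tool [-0.0099 -0.0033  0.0557]
shift tool (before yaw) [0.0099 0.0033 0.0557]
```

View pics/s22.png

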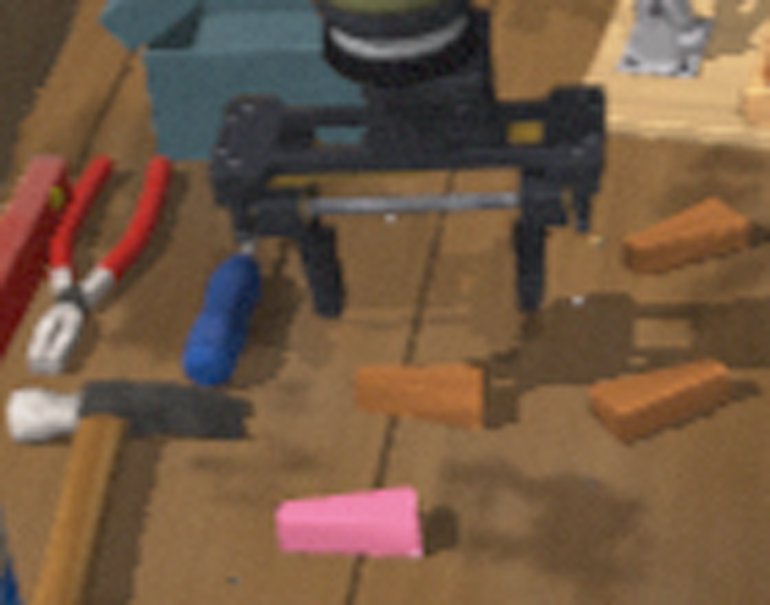

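```bash
python3 -m jog '[[0.009,0.003,0.02,0,0.05],[0,0,0.018,0,0.05],[0,0,0.01,0,0.05],[0,0,0.006,0,0.05],[0,0,0,0,0.05],[0,0,0,0,1],[0,0,0,0,1],[0,0,0,0,1],[0,0,0,0,1],[0,0,0,0,1],[0,0,0,0,1]]' 20; python3 -c "
from wf import *
pick((.6662,.2293,3.20),False)
snap('side','s23',(110,170,250,280),5.5)"
```

```text
clock: 40.85
tool_pos: [0.6719, 0.2244, 0.0205]
eef_rot: [1.0, 0.029, 0.0, -0.0]
contact_force: [-1.4, 0.5, 5.5]
opening: 0.429
PICK tcp [0.6667 0.2203] ang 3.2
t 40.85 p [0.6719 0.2244 0.0205] tx [0.998 0.058 0.001] ang 0.059 F [-1.4  0.5  5.5] op 0.429 q7 [-0.11  1.13 -0.59  1.39  0.74  0.85 -0.87]
yaw turns 0.0 or -0.5
  after yaw 0.0 shift tool [-0.0054  0.0037  0.0115]
  after yaw -0.5 shift tool [ 0.0054 -0.0037  0.0115]
shift tool (before yaw) [-0.0054  0.0037  0.0115]
```

View pics/s23.png

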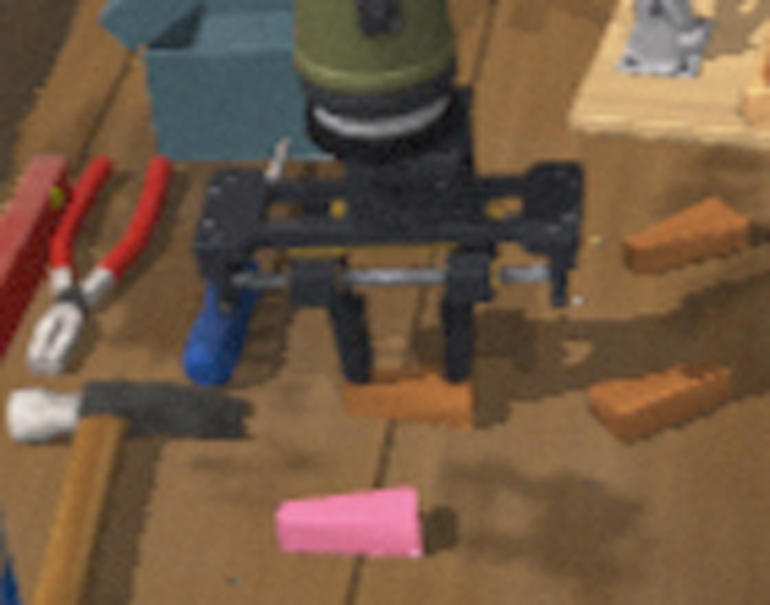

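```bash
python3 -m jog '[[0,0,-0.02,0,0],[0,0,-0.03,0,0],[0,0,-0.04,0,0],[-0.04,0.02,-0.03,0,0],[-0.04,0.03,0,0,0],[-0.02,0.04,0,0,0],[-0.02,0.04,0,0,0],[0,0,0,0,0]]' 20; python3 -c "
from wf import *
ims={'top':r.snapshot('top'),'side':r.snapshot('side')}
cv2.imwrite('pics/t24.png',cv2.resize(ims['top'][110:250,140:280,::-1],None,fx=4.2,fy=4.2,interpolation=cv2.INTER_CUBIC))
cv2.imwrite('pics/s24.png',cv2.resize(ims['side'][170:280,110:250,::-1],None,fx=5,fy=5,interpolation=cv2.INTER_CUBIC))
for S in (ims,{'top':ims['top']},):
    x,c,alt,D=fit(S,(.668,.229));print(x.round(4),np.degrees(x[2]).round(1),round(c,1),round(alt,1))
st()"
```

```text
clock: 41.7
tool_pos: [0.5601, 0.0797, 0.1376]
eef_rot: [1.0, 0.026, -0.002, 0.004]
contact_force: [0.2, -0.4, -1.0]
opening: 0.998
[0.6716 0.2304 3.2207] 184.5 21.9 67.2
[0.67   0.2309 3.2284] 185.0 7.6 31.9
t 41.8 p [0.5628 0.0872 0.1384] tx [0.998 0.056 0.002] ang 0.056 F [0.9 0.1 0.7] op 0.997 q7 [ 0.14  0.83 -0.65  1.81  0.72  0.75 -0.85]
```

View pics/t24.png

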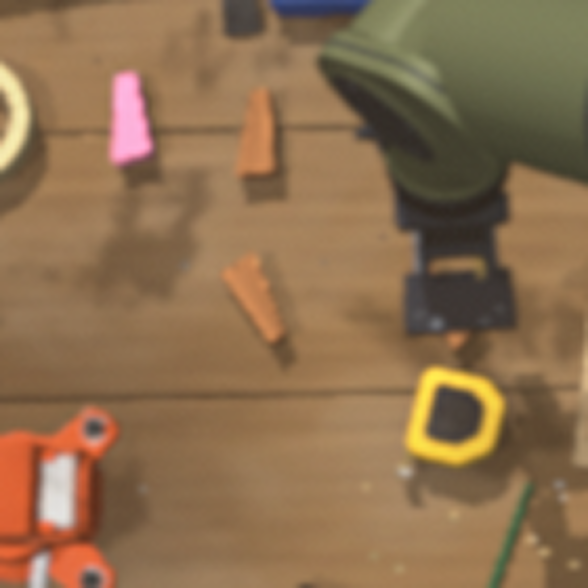

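View pics/s24.png

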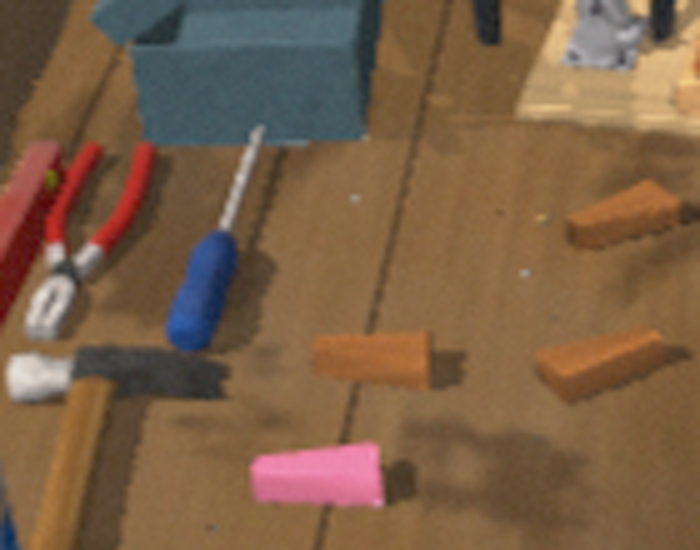

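```bash
python3 -c "
from wf import *
pick((.6716,.2304,3.221),False,z=.05)"; 
```

```text
PICK tcp [0.6723 0.2214] ang 3.221
t 41.8 p [0.5628 0.0872 0.1384] tx [0.998 0.056 0.002] ang 0.056 F [0.9 0.1 0.7] op 0.997 q7 [ 0.14  0.83 -0.65  1.81  0.72  0.75 -0.85]
yaw turns -0.0037 or 0.4963
  after yaw -0.0037 shift tool [ 0.1196 -0.1252  0.0885]
  after yaw 0.4963 shift tool [-0.1196  0.1252  0.0885]
shift tool (before yaw) [ 0.1167 -0.1279  0.0885]
```

```bash
python3 -m jog '[[0.03,-0.03,0,-0.0037,0],[0.03,-0.034,0,0,0],[0.03,-0.034,0,0,0],[0.029,-0.027,0.02,0,0],[0,0,0.035,0,0],[0,0,0.033,0,0],[0,0,0,0,0],[0,0,0,0,0],[0,0,0,0,0]]' 20; python3 -c "
from wf import *
pick((.6716,.2304,3.221),False,z=.05)"; 
```

```text
clock: 42.7
tool_pos: [0.6728, 0.2237, 0.0518]
eef_rot: [0.999, 0.041, 0.002, -0.001]
contact_force: [-0.4, 1.1, 0.4]
opening: 1.002
PICK tcp [0.6723 0.2214] ang 3.221
t 42.7 p [0.6728 0.2237 0.0518] tx [0.997 0.082 0.004] ang 0.082 F [-0.4  1.1  0.4] op 1.002 q7 [-0.1   1.09 -0.62  1.39  0.72  0.89 -0.84]
yaw turns 0.0004 or -0.4996
  after yaw 0.0004 shift tool [-0.0007  0.0022  0.0018]
  after yaw -0.4996 shift tool [ 0.0007 -0.0022  0.0018]
shift tool (before yaw) [-0.0007  0.0022  0.0018]
```

```bash
python3 -m jog '[[-0.001,0.002,0.012,0,0],[0,0,0.01,0,0],[0,0,0,0,0],[0,0,0,0,0]]' 20; python3 -c "
from wf import *
pick((.6716,.2304,3.221),False)
snap('side','s25',(110,170,250,280),5.5)"
```

```text
clock: 43.1
tool_pos: [0.6704, 0.2198, 0.0268]
eef_rot: [0.999, 0.041, -0.0, 0.0]
contact_force: [0.7, 0.8, -0.2]
opening: 0.997
PICK tcp [0.6723 0.2214] ang 3.221
t 43.1 p [0.6704 0.2198 0.0268] tx [ 0.997  0.082 -0.001] ang 0.082 F [ 0.7  0.8 -0.2] op 0.997 q7 [-0.1   1.12 -0.6   1.4   0.74  0.86 -0.85]
yaw turns 0.0004 or -0.4996
  after yaw 0.0004 shift tool [ 0.0021 -0.0015  0.0178]
  after yaw -0.4996 shift tool [-0.0021  0.0015  0.0178]
shift tool (before yaw) [ 0.0021 -0.0015  0.0178]
```

View pics/s25.png

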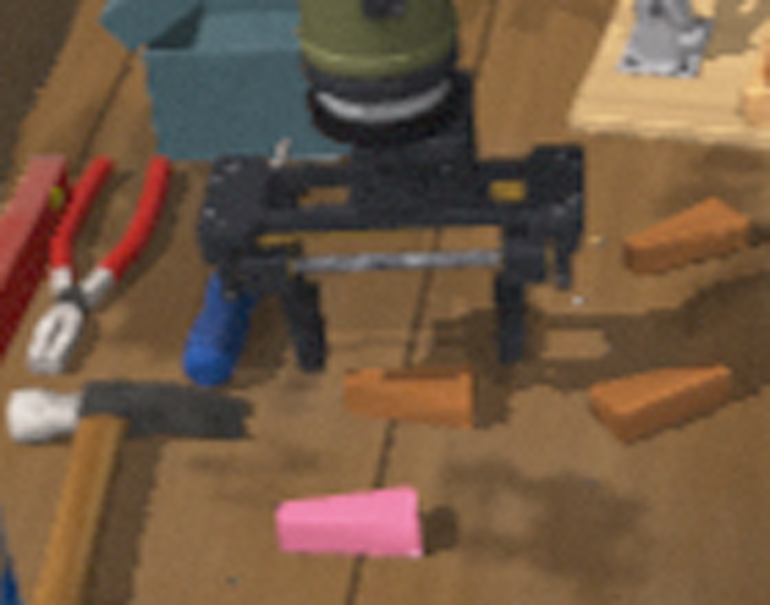

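```bash
python3 -m jog '[[0.001,-0.0015,0.008,0,0],[0,0,0.007,0,0],[0,0,0.002,0,0],[0,0,0,0,0],[0,0,0,0,0]]' 20; python3 -c "
from wf import *
pick((.6716,.2304,3.221),False)"
```

```text
clock: 43.65
tool_pos: [0.6715, 0.2217, 0.0101]
eef_rot: [0.999, 0.041, -0.0, -0.0]
contact_force: [0.0, 0.6, 0.7]
opening: 0.997
PICK tcp [0.6723 0.2214] ang 3.221
t 43.65 p [0.6715 0.2217 0.0101] tx [ 0.997  0.082 -0.   ] ang 0.082 F [0.  0.6 0.7] op 0.997 q7 [-0.11  1.14 -0.59  1.39  0.75  0.84 -0.86]
yaw turns 0.0004 or -0.4996
  after yaw 0.0004 shift tool [0.0008 0.0003 0.0011]
  after yaw -0.4996 shift tool [-0.0008 -0.0003  0.0011]
shift tool (before yaw) [0.0008 0.0003 0.0011]
```

```bash
python3 -m jog '[[0,0,0,0,1],[0,0,0,0,1],[0,0,0,0,1],[0,0,0,0,1],[0,0,0,0,1],[0,0,0,0,1]]' 20;python3 -m jog '[[0,0,-0.01,0,1],[0,0,-0.02,0,1],[0,0,-0.03,0,1],[-0.02,0,-0.04,0.0123,1],[-0.03,0,-0.03,0.0123,1],[-0.03,0,0,0.0123,1],[0,0,0,0,1],[0,0,0,0,1]]' 20; python3 -c "
from wf import *
place(4,dy=-.004)
snap('side','s26',(110,130,300,270),4)"
```

```text
clock: 44.25
tool_pos: [0.6717, 0.2217, 0.0104]
eef_rot: [0.999, 0.041, 0.0, -0.0]
contact_force: [1.2, 0.2, 1.5]
opening: 0.745
clock: 45.05
tool_pos: [0.592, 0.2223, 0.1419]
eef_rot: [0.997, -0.074, 0.001, -0.0]
contact_force: [0.0, -0.3, -0.1]
opening: 0.748
PLACE tcp [ 0.4526 -0.1217  0.012 ]
t 45.05 p [0.592  0.2223 0.1419] tx [ 0.989 -0.148  0.002] ang -0.148 F [ 0.  -0.3 -0.1] op 0.748 q7 [-0.11  0.88 -0.6   1.62  0.62  0.85 -1.12]
yaw turns -0.0001 or 0.4999
  after yaw -0.0001 shift tool [-0.0874  0.3608  0.1196]
  after yaw 0.4999 shift tool [ 0.0874 -0.3608  0.1196]
shift tool (before yaw) [-0.0873  0.3609  0.1196]
```

View pics/s26.png

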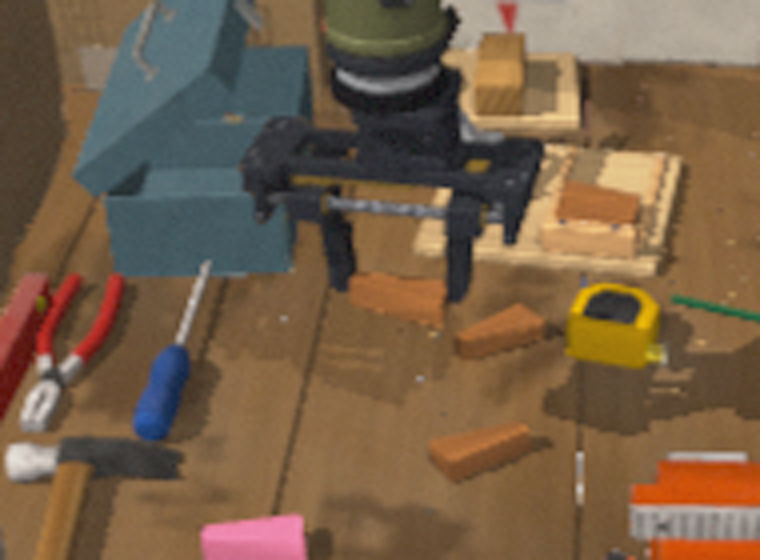

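```bash
python3 -m jog '[[-0.025,0.035,0,0,1],[-0.03,0.038,0,0,1],[-0.03,0.038,0,0,1],[-0.0023,0.046,0,0,1],[0,0.046,0,0,1],[0,0.046,0,0,1],[0,0.046,0,0,1],[0,0.046,0,0,1],[0,0.02,0.02,0,1],[0,0,0.04,0,1],[0,0,0.02,0,1],[0,0,0,0,1],[0,0,0,0,1],[0,0,0,0,1]]' 20; python3 -c "
from wf import *
place(4,dy=-.004,z=.0235)"
```

```text
clock: 46.5
tool_pos: [0.4526, -0.1219, 0.061]
eef_rot: [0.997, -0.075, 0.001, 0.0]
contact_force: [0.4, -0.7, -1.1]
opening: 0.744
PLACE tcp [ 0.4526 -0.1217  0.012 ]
t 46.5 p [ 0.4526 -0.1219  0.061 ] tx [ 0.989 -0.15   0.002] ang -0.15 F [ 0.4 -0.7 -1.1] op 0.744 q7 [ 0.39  0.84 -0.37  2.15  1.02  0.33 -1.  ]
yaw turns -0.0003 or 0.4997
  after yaw -0.0003 shift tool [-0.0002 -0.0002  0.0375]
  after yaw 0.4997 shift tool [0.0002 0.0002 0.0375]
shift tool (before yaw) [-0.0002 -0.0002  0.0375]
```

```bash
python3 -m jog '[[0,0,0.015,-0.0003,1],[0,0,0.012,0,1],[0,0,0.006,0,1],[0,0,0.004,0,1],[0,0,0,0,1]]' 20 | egrep 'pos|force|open';python3 -m jog '[[0,-0.002,0.0006,0,1],[0,0,0,0,1]]' 20 | egrep 'pos|force'; for i in 1 2 3 4 5; do python3 -m jog '[[0,-0.0012,0,0,1],[0,0,0,0,1]]' 20 | egrep 'pos|force'; done; 
```

```text
tool_pos: [0.4517, -0.1218, 0.0234]
contact_force: [-0.3, -0.9, -0.2]
opening: 0.749
tool_pos: [0.452, -0.1195, 0.023]
contact_force: [-0.3, 0.2, -0.4]
tool_pos: [0.4519, -0.1186, 0.0228]
contact_force: [0.9, -0.4, -0.6]
tool_pos: [0.452, -0.1173, 0.0226]
contact_force: [0.9, 0.6, 0.0]
tool_pos: [0.452, -0.1167, 0.0226]
contact_force: [-0.3, -2.0, -0.7]
tool_pos: [0.452, -0.1166, 0.0226]
contact_force: [-1.5, -4.9, 0.6]
tool_pos: [0.4519, -0.1165, 0.0226]
contact_force: [-0.1, -6.7, -0.1]
```

```bash
python3 -m jog '[[0,0.002,0.0006,0,1],[0,0,0,0,0.15],[0,0,0,0,0.15],[0,0,0,0,0.15],[0,0,-0.01,0,0.15],[0,0,-0.03,0,0.15],[0,0,-0.04,0,0.15],[0,0,-0.04,0,0],[0,0,-0.03,0,0],[0,0,0,0,0]]' 20; python3 -c "
from wf import *
ims={'top':r.snapshot('top'),'side':r.snapshot('side')}
cv2.imwrite('pics/s27.png',cv2.resize(ims['side'][130:210,190:320,::-1],None,fx=6,fy=6,interpolation=cv2.INTER_CUBIC))
for xy in [(.538,.23),(.537,.091)]:
    x,c,alt,D=fit(ims,xy);print(xy,x.round(4),np.degrees(x[2]).round(1),round(c,1),round(alt,1))
pick((.538,.2306,.614),True,z=.05)"
```

```text
clock: 49.2
tool_pos: [0.4545, -0.1155, 0.1752]
eef_rot: [0.997, -0.074, 0.004, -0.0]
contact_force: [0.2, 1.3, -0.4]
opening: 0.999
(0.538, 0.23) [0.5381 0.2303 0.5927] 34.0 23.5 65.8
(0.537, 0.091) [0.5377 0.0913 3.8786] 222.2 16.9 60.4
PICK tcp [0.5392 0.229 ] ang 0.614
t 49.3 p [ 0.4524 -0.1159  0.1722] tx [ 0.989 -0.148  0.001] ang -0.148 F [-1.  -0.1 -0.8] op 0.999 q7 [ 0.57  0.67 -0.67  2.08  0.72  0.62 -0.75]
yaw turns -0.1213 or 0.3787
  after yaw -0.1213 shift tool [ 0.2696 -0.232   0.1222]
  after yaw 0.3787 shift tool [-0.2696  0.232   0.1222]
shift tool (before yaw) [ 0.0347 -0.354   0.1222]
```

View pics/s27.png

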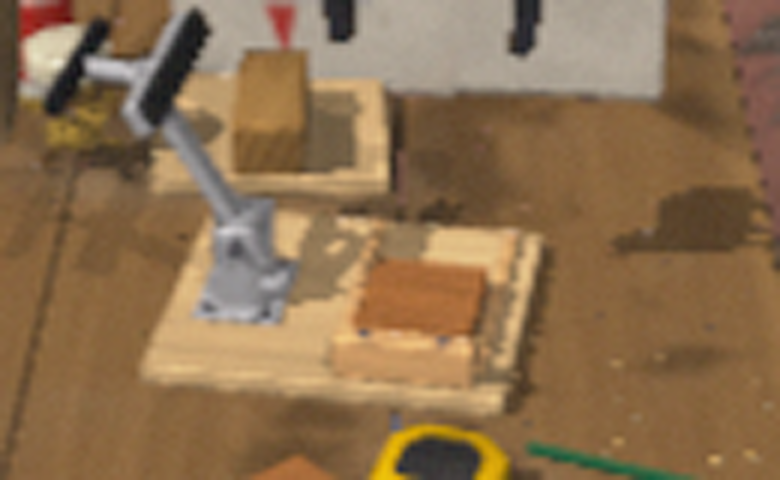

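```bash
python3 -m jog '[[0.004,-0.042,0,0,0],[0.004,-0.045,0,0,0],[0.004,-0.045,0,0,0],[0.004,-0.045,0,0,0],[0.004,-0.045,0,0,0],[0.004,-0.045,0,0,0],[0.004,-0.045,0,0,0],[0.0067,-0.042,0,0,0],[0,0,0,-0.02,0],[0,0,0.02,-0.02,0],[0,0,0.03,-0.02,0],[0,0,0.03,-0.02,0],[0,0,0.03,-0.02,0],[0,0,0.012,-0.02,0],[0,0,0,0,0],[0,0,0,0,0],[0,0,0,0,0]]' 20; python3 -c "
from wf import *
pick((.538,.2305,.605),True)
snap('side','s28',(140,170,300,280),5)"
```

```text
clock: 51.0
tool_pos: [0.5389, 0.2296, 0.0504]
eef_rot: [0.955, 0.298, 0.0, -0.0]
contact_force: [0.6, 0.2, 0.0]
opening: 1.0
PICK tcp [0.5391 0.2289] ang 0.605
t 51.0 p [0.5389 0.2296 0.0504] tx [0.823 0.568 0.001] ang 0.604 F [0.6 0.2 0. ] op 1.0 q7 [-0.1   1.   -0.69  1.8   0.95  0.71 -0.73]
yaw turns -0.0001 or 0.4999
  after yaw -0.0001 shift tool [-0.0003  0.0007  0.0414]
  after yaw 0.4999 shift tool [ 0.0003 -0.0007  0.0414]
shift tool (before yaw) [-0.0003  0.0007  0.0414]
```

View pics/s28.png

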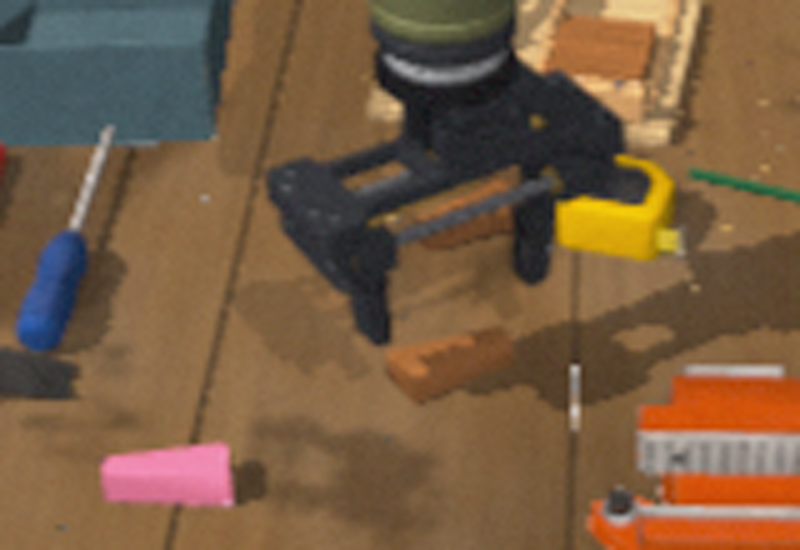

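```bash
python3 -m jog '[[0,0.0007,0.016,0,0],[0,0,0.014,0,0],[0,0,0.007,0,0],[0,0,0.003,0,0],[0,0,0,0,0],[0,0,0,0,1],[0,0,0,0,1],[0,0,0,0,1],[0,0,0,0,1],[0,0,0,0,1],[0,0,0,0,1]]' 20;python3 -m jog '[[0,0,-0.01,0,1],[0,0,-0.02,0,1],[0,0,-0.03,0,1],[0,0,-0.04,0.02,1],[0,0,-0.03,0.02,1],[0,0,0,0.02,1],[0,0,0,0.02,1],[0,0,0,0.02,1],[0,0,0,0.02,1],[0,0,0,0,1],[0,0,0,0,1]]' 20; python3 -c "
from wf import *
place(5,dy=-.004)
snap('side','s29',(140,130,300,240),5)"
```

```text
clock: 52.15
tool_pos: [0.5395, 0.2287, 0.0104]
eef_rot: [0.954, 0.298, 0.0, -0.0]
contact_force: [-0.5, -0.6, 2.5]
opening: 0.743
clock: 53.25
tool_pos: [0.539, 0.2285, 0.1403]
eef_rot: [0.997, -0.072, 0.0, 0.0]
contact_force: [-1.0, -0.3, -0.4]
opening: 0.75
PLACE tcp [ 0.4503 -0.1365  0.012 ]
t 53.25 p [0.539  0.2285 0.1403] tx [ 0.99  -0.144  0.   ] ang -0.145 F [-1.  -0.3 -0.4] op 0.75 q7 [-0.14  0.83 -0.6   1.76  0.65  0.76 -1.23]
yaw turns 0.0005 or -0.4995
  after yaw 0.0005 shift tool [-0.0339  0.3741  0.1184]
  after yaw -0.4995 shift tool [ 0.0339 -0.3741  0.1184]
shift tool (before yaw) [-0.035   0.374   0.1184]
```

View pics/s29.png

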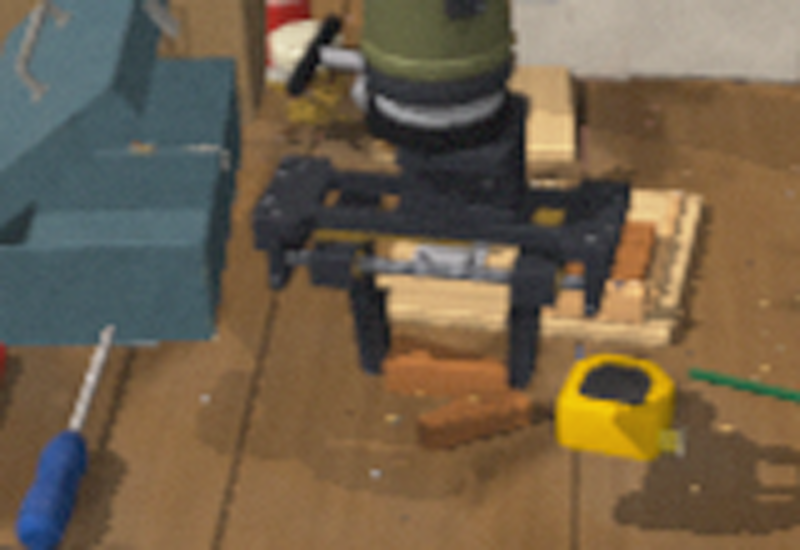

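```bash
python3 -m jog '[[-0.02,0.03,0,0.0005,1],[-0.015,0.044,0,0,1],[0,0.046,0,0,1],[0,0.046,0,0,1],[0,0.046,0,0,1],[0,0.046,0,0,1],[0,0.046,0,0,1],[0,0.046,0,0,1],[0,0.024,0.02,0,1],[0,0,0.04,0,1],[0,0,0.02,0,1],[0,0,0,0,1],[0,0,0,0,1],[0,0,0,0,1]]' 20; python3 -c "
from wf import *
place(5,dy=-.004,z=.0235)"
```

```text
clock: 54.7
tool_pos: [0.4491, -0.1357, 0.061]
eef_rot: [0.997, -0.075, 0.001, -0.0]
contact_force: [-0.0, 0.0, -1.0]
opening: 0.747
PLACE tcp [ 0.4503 -0.1365  0.012 ]
t 54.7 p [ 0.4491 -0.1357  0.061 ] tx [ 0.989 -0.15   0.002] ang -0.15 F [-0.  0. -1.] op 0.747 q7 [ 0.44  0.85 -0.39  2.15  1.03  0.34 -0.99]
yaw turns -0.0004 or 0.4996
  after yaw -0.0004 shift tool [0.0012 0.0006 0.0375]
  after yaw 0.4996 shift tool [-0.0012 -0.0006  0.0375]
shift tool (before yaw) [0.0012 0.0006 0.0375]
```

```bash
python3 -m jog '[[0.0012,0.0006,0.015,-0.0004,1],[0,0,0.012,0,1],[0,0,0.006,0,1],[0,0,0.004,0,1],[0,0,0,0,1]]' 20 | egrep 'pos|force|open';python3 -m jog '[[0,-0.002,0.0006,0,1],[0,0,0,0,1]]' 20 | egrep 'pos|force'; for i in 1 2 3 4 5; do python3 -m jog '[[0,-0.0012,0,0,1],[0,0,0,0,1]]' 20 | egrep 'pos|force'; done; 
```

```text
tool_pos: [0.4496, -0.1367, 0.0232]
contact_force: [-0.1, -0.1, -0.2]
opening: 0.743
tool_pos: [0.45, -0.1344, 0.0228]
contact_force: [-0.2, -0.4, 0.6]
tool_pos: [0.45, -0.1335, 0.0226]
contact_force: [0.3, -0.1, -0.2]
tool_pos: [0.4501, -0.1323, 0.0224]
contact_force: [0.9, -1.0, -0.6]
tool_pos: [0.4502, -0.1311, 0.0224]
contact_force: [0.5, -0.3, -0.4]
tool_pos: [0.4503, -0.1307, 0.0224]
contact_force: [0.5, -2.4, -0.5]
tool_pos: [0.4502, -0.1306, 0.0224]
contact_force: [-0.4, -5.2, -0.4]
```

```bash
python3 -m jog '[[0,0.002,0.0006,0,1],[0,0,0,0,0.15],[0,0,0,0,0.15],[0,0,0,0,0.15],[0,0,-0.01,0,0.15],[0,0,-0.03,0,0.15],[0,0,-0.04,0,0.15],[0,0,-0.04,0,0],[0,0,-0.03,0,0],[0,0,0,0,0]]' 20; python3 -c "
from wf import *
ims={'top':r.snapshot('top'),'side':r.snapshot('side')}
cv2.imwrite('pics/s30.png',cv2.resize(ims['side'][130:230,190:320,::-1],None,fx=5.5,fy=5.5,interpolation=cv2.INTER_CUBIC))
for xy in [(.537,.091)]:
    x,c,alt,D=fit(ims,xy);print(xy,x.round(4),np.degrees(x[2]).round(1),round(c,1),round(alt,1))
pick((.5377,.0913,3.8786),False,z=.05)"
```

```text
clock: 57.4
tool_pos: [0.4525, -0.1306, 0.175]
eef_rot: [0.997, -0.074, 0.004, -0.0]
contact_force: [0.1, 0.2, -1.2]
opening: 0.998
(0.537, 0.091) [0.5375 0.091  3.8902] 222.9 18.8 59.4
PICK tcp [0.5437 0.0846] ang 3.879
t 57.5 p [ 0.4504 -0.131   0.1719] tx [ 0.989 -0.148  0.001] ang -0.149 F [ 0.9 -0.3 -0.9] op 1.001 q7 [ 0.61  0.68 -0.68  2.08  0.72  0.63 -0.72]
yaw turns -0.141 or 0.359
  after yaw -0.141 shift tool [ 0.214 -0.097  0.122]
  after yaw 0.359 shift tool [-0.214  0.097  0.122]
shift tool (before yaw) [ 0.0602 -0.2271  0.122 ]
```

View pics/s30.png

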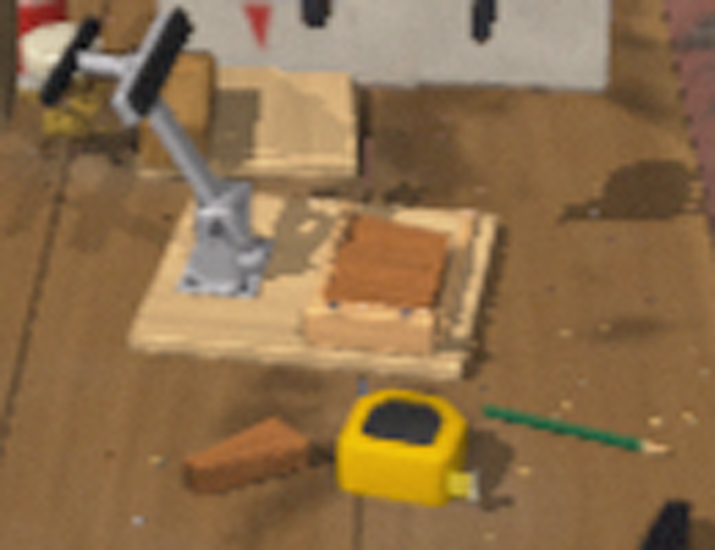

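```bash
python3 -m jog '[[0,-0.04,0,0,0],[0.01,-0.045,0,0,0],[0.015,-0.045,0,0,0],[0.015,-0.045,0,0,0],[0.02,-0.045,0,0,0],[0,-0.007,0,-0.0201,0],[0,0,0,-0.0201,0],[0,0,0.02,-0.0201,0],[0,0,0.03,-0.0201,0],[0,0,0.03,-0.0201,0],[0,0,0.03,-0.0201,0],[0,0,0.012,-0.0204,0],[0,0,0,0,0],[0,0,0,0,0],[0,0,0,0,0]]' 20; python3 -c "
from wf import *
pick((.5377,.0912,3.8845),False)
snap('side','s31',(180,130,320,240),5.5)"
```

```text
clock: 59.0
tool_pos: [0.5435, 0.0851, 0.0501]
eef_rot: [0.933, 0.359, 0.0, -0.0]
contact_force: [0.3, 0.7, 0.1]
opening: 0.998
PICK tcp [0.5438 0.0846] ang 3.885
t 59.0 p [0.5435 0.0851 0.0501] tx [0.742 0.671 0.001] ang 0.735 F [0.3 0.7 0.1] op 0.998 q7 [ 0.17  0.99 -0.72  1.9   1.05  0.68 -0.48]
yaw turns -0.0012 or 0.4988
  after yaw -0.0012 shift tool [-0.0002  0.0006  0.0411]
  after yaw 0.4988 shift tool [ 0.0002 -0.0006  0.0411]
shift tool (before yaw) [-0.0002  0.0006  0.0411]
```

View pics/s31.png

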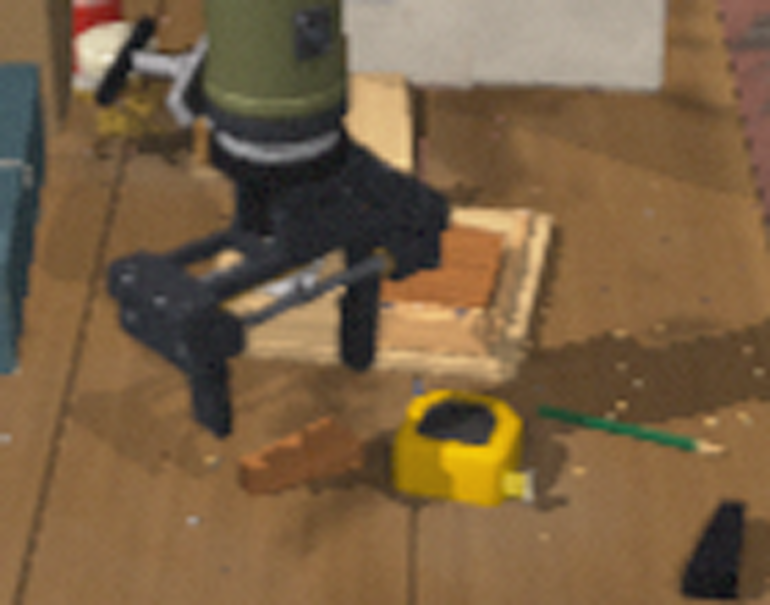

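```bash
python3 -m jog '[[0,0.0006,0.016,-0.001,0],[0,0,0.014,0,0],[0,0,0.007,0,0],[0,0,0.003,0,0],[0,0,0,0,0],[0,0,0,0,1],[0,0,0,0,1],[0,0,0,0,1],[0,0,0,0,1],[0,0,0,0,1],[0,0,0,0,1]]' 20;python3 -m jog '[[0,0,-0.01,0,1],[0,0,-0.02,0,1],[0,0,-0.03,0,1],[0,0,-0.04,0.0201,1],[0,0,-0.03,0.0201,1],[0,0,0,0.0201,1],[0,0,0,0.0201,1],[0,0,0,0.0201,1],[0,0,0,0.0201,1],[0,0,0,0.0214,1],[0,0,0,0,1],[0,0,0,0,1]]' 20; python3 -c "
from wf import *
place(6,dy=-.004)
snap('side','s32',(180,130,320,240),5)"
```

```text
clock: 60.15
tool_pos: [0.544, 0.0843, 0.0102]
eef_rot: [0.932, 0.363, 0.0, 0.0]
contact_force: [0.0, -0.8, 4.4]
opening: 0.746
clock: 61.35
tool_pos: [0.5435, 0.0843, 0.14]
eef_rot: [0.997, -0.073, -0.0, 0.0]
contact_force: [0.6, -0.7, -0.2]
opening: 0.744
PLACE tcp [ 0.4461 -0.1652  0.012 ]
t 61.35 p [0.5435 0.0843 0.14  ] tx [ 0.989 -0.145 -0.   ] ang -0.145 F [ 0.6 -0.7 -0.2] op 0.744 q7 [ 0.12  0.8  -0.62  1.87  0.69  0.7  -1.05]
yaw turns 0.0004 or -0.4996
  after yaw 0.0004 shift tool [-0.0596  0.2611  0.1181]
  after yaw -0.4996 shift tool [ 0.0596 -0.2611  0.1181]
shift tool (before yaw) [-0.0602  0.261   0.1181]
```

View pics/s32.png

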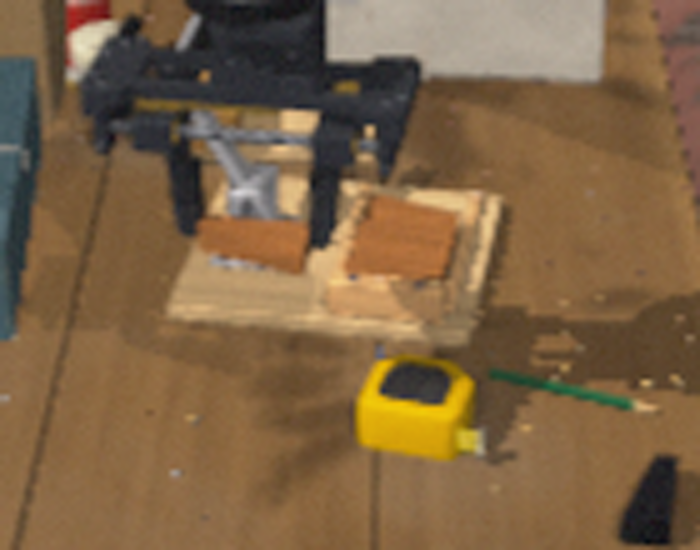

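```bash
python3 -m jog '[[-0.03,0,0,0.0004,1],[-0.03,0.02,0,0,1],[0,0.045,0,0,1],[0,0.045,0,0,1],[0,0.045,0,0,1],[0,0.045,0,0,1],[0,0.045,0,0,1],[0,0.016,0.02,0,1],[0,0,0.04,0,1],[0,0,0.02,0,1],[0,0,0,0,1],[0,0,0,0,1],[0,0,0,0,1]]' 20; python3 -c "
from wf import *
place(6,dy=-.004,z=.0235)"
```

```text
clock: 62.7
tool_pos: [0.4458, -0.1646, 0.0608]
eef_rot: [0.997, -0.075, 0.001, -0.0]
contact_force: [-1.0, -0.8, -0.3]
opening: 0.746
PLACE tcp [ 0.4461 -0.1652  0.012 ]
t 62.7 p [ 0.4458 -0.1646  0.0608] tx [ 0.989 -0.15   0.002] ang -0.15 F [-1.  -0.8 -0.3] op 0.746 q7 [ 0.51  0.85 -0.42  2.13  1.02  0.37 -0.91]
yaw turns -0.0004 or 0.4996
  after yaw -0.0004 shift tool [0.0003 0.0006 0.0373]
  after yaw 0.4996 shift tool [-0.0003 -0.0006  0.0373]
shift tool (before yaw) [0.0003 0.0006 0.0373]
```

```bash
python3 -m jog '[[0.0003,0.0006,0.015,-0.0004,1],[0,0,0.012,0,1],[0,0,0.006,0,1],[0,0,0.004,0,1],[0,0,0,0,1]]' 20 | egrep 'pos|force|open';python3 -m jog '[[0,-0.002,0.0006,0,1],[0,0,0,0,1]]' 20 | egrep 'pos|force'; for i in 1 2 3 4 5; do python3 -m jog '[[0,-0.0012,0,0,1],[0,0,0,0,1]]' 20 | egrep 'pos|force'; done; 
```

```text
tool_pos: [0.4455, -0.1653, 0.023]
contact_force: [-0.1, 0.0, -1.1]
opening: 0.742
tool_pos: [0.4459, -0.1631, 0.0226]
contact_force: [0.5, -1.2, 0.1]
tool_pos: [0.4459, -0.1621, 0.0224]
contact_force: [0.3, 0.6, -0.8]
tool_pos: [0.4459, -0.1609, 0.0222]
contact_force: [-0.5, -0.7, -0.2]
tool_pos: [0.4458, -0.1607, 0.0222]
contact_force: [0.3, -1.3, 0.3]
tool_pos: [0.4457, -0.1606, 0.0222]
contact_force: [-0.6, -3.9, 1.0]
tool_pos: [0.4456, -0.1605, 0.0222]
contact_force: [-1.6, -7.1, 1.2]
```

```bash
python3 -m jog '[[0,0.002,0.0006,0,1],[0,0,0,0,0.15],[0,0,0,0,0.15],[0,0,0,0,0.15],[0,0,-0.01,0,0.15],[0,0,-0.03,0,0.15],[0,0,-0.04,0,0.15],[0,0,-0.04,0,0],[-0.04,0,-0.03,0,0],[-0.04,0,0,0,0],[-0.04,0,0,0,0],[-0.03,0,0,0,0],[0,0,0,0,0]]' 20; python3 -c "
from wf import *
ims={'top':r.snapshot('top'),'side':r.snapshot('side')}
np.save('top2.npy',ims['top']);np.save('side2.npy',ims['side'])
cv2.imwrite('pics/s33.png',cv2.resize(ims['side'][130:210,190:320,::-1],None,fx=6,fy=6,interpolation=cv2.INTER_CUBIC))
cv2.imwrite('pics/t33.png',cv2.resize(ims['top'][140:240,270:410,::-1],None,fx=5.7,fy=5.7,interpolation=cv2.INTER_CUBIC))
st()"
```

```text
clock: 65.7
tool_pos: [0.2922, -0.1368, 0.1718]
eef_rot: [0.997, -0.074, -0.003, 0.001]
contact_force: [-0.4, -0.8, 0.4]
opening: 0.997
t 65.8 p [ 0.2981 -0.137   0.1718] tx [ 0.989 -0.148  0.001] ang -0.148 F [ 0.3  0.1 -0.3] op 0.997 q7 [ 0.64  0.54 -0.54  2.47  0.94  0.33 -0.9 ]
```

View pics/s33.png

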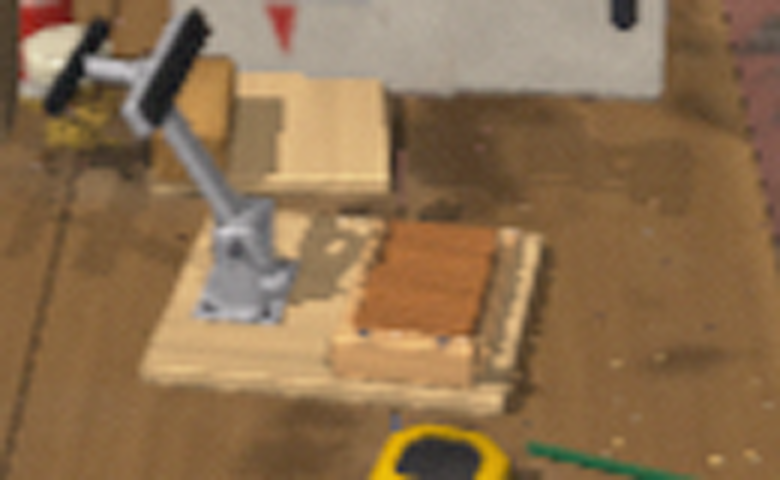

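View pics/t33.png

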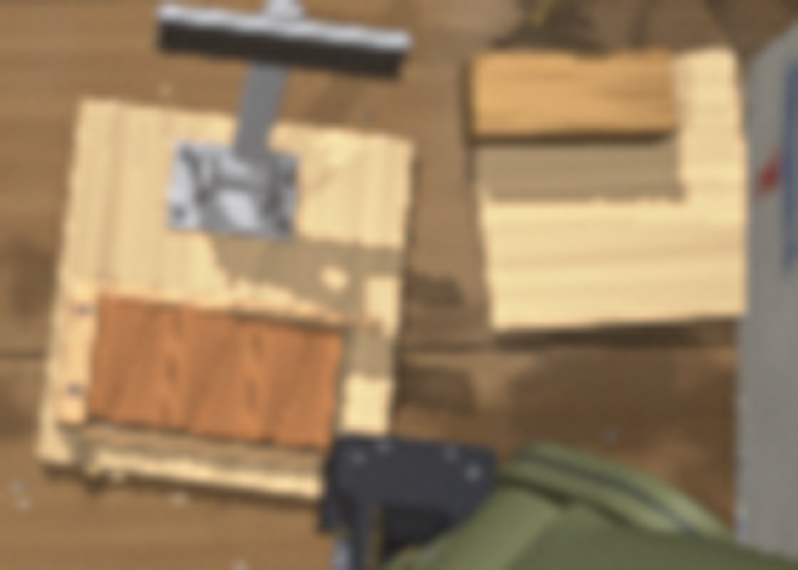

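```bash
python3 -c "
from wf import *
p=unproj('top',(370.1,156.1),.047);print('top',p)
print('axis',unproj('top',(270+470/5.7,140+137/5.7),.047)-unproj('top',(270+675/5.7,140+135/5.7),.047))
S=lambda x,y:unproj('side',(190+(x+.5)/6-.5,130+(y+.5)/6-.5),.047)
print('side near top corner right',S(234,58),S(234,140))
for c in ('top','side'):
  d=r.cut_out('block',c)
  for k in d[:2]:
    v,u=np.nonzero(k['pixels']);print(c,k['score'],k['rect'],unproj(c,(u.mean(),v.mean()),.04))
"
```

```text
top [ 0.5986554  -0.29656109  0.047     ]
axis [0.00113133 0.11054804 0.        ]
side near top corner right [ 0.58191646 -0.3511321   0.047     ] [ 0.57449894 -0.2372468   0.047     ]
top 0.74 [349.1, 149.6, 388.5, 166.4] [ 0.59703117 -0.29759494  0.04      ]
side 0.55 [216.2, 141.0, 230.8, 159.2] [ 0.59605299 -0.28485783  0.04      ]
```

```bash
python3 -c "
from wf import *
print(unproj('top',(555/1.5,190/1.5),.081), unproj('side',(190+73/6-.5,130+42/6-.5),.081))
d=r.cut_out('screw_jar_2','top')[0];print(d['rect'],[unproj('top',p,.08) for p in ((359,130),(380,130),(369,121.8))])
go([.600,-.296,.12],0)
"
```

```text
[ 0.68183983 -0.29276611  0.081     ] [ 0.67991635 -0.30363129  0.081     ]
[358.6, 120.0, 380.9, 140.6] [array([ 0.67224549, -0.25887556,  0.08      ]), array([ 0.67090593, -0.32264275,  0.08      ]), array([ 0.69789739, -0.2911935 ,  0.08      ])]
t 65.95 p [ 0.2996 -0.1371  0.1715] tx [ 0.989 -0.148  0.002] ang -0.149 F [ 0.6  0.3 -0.6] op 1.001 q7 [ 0.64  0.54 -0.54  2.47  0.94  0.33 -0.9 ]
yaw turns -0.0237 or 0.4763
  after yaw -0.0237 shift tool [0.3002 0.1589 0.0521]
  after yaw 0.4763 shift tool [-0.3002 -0.1589  0.0521]
shift tool (before yaw) [0.3205 0.1126 0.0521]
```

```bash
python3 -m jog '[[0,0.02,-0.02,-0.0237,0.3],[0,0.035,0,0,0.3],[0.02,0.04,0,0,0.3],[0.04,0.025,0,0,0.3],[0.045,0,0,0,0.3],[0.045,0,0,0,0.3],[0.045,0,0,0,0.3],[0.045,0,0,0,0.3],[0.04,0,0,0,0.3],[0.015,0,0,0,0.3],[0,0,0,0,0.3],[0,0,0,0,0.3]]' 20; python3 -c "
from wf import *
go([.600,-.258,.03],0.01)
snap('side','s34',(180,80,320,200),5)"
```

```text
clock: 67.15
tool_pos: [0.5861, -0.2642, 0.1853]
eef_rot: [1.0, -0.021, -0.0, 0.0]
contact_force: [-0.1, 0.5, -0.9]
opening: 0.7
t 67.15 p [ 0.5861 -0.2642  0.1853] tx [ 0.999 -0.042 -0.001] ang -0.042 F [-0.1  0.5 -0.9] op 0.7 q7 [ 0.73  0.86 -0.74  1.54  0.66  1.   -0.24]
yaw turns -0.0082 or 0.4918
  after yaw -0.0082 shift tool [ 0.014  -0.0061  0.1553]
  after yaw 0.4918 shift tool [-0.014   0.0061  0.1553]
shift tool (before yaw) [ 0.0137 -0.0069  0.1553]
```

View pics/s34.png

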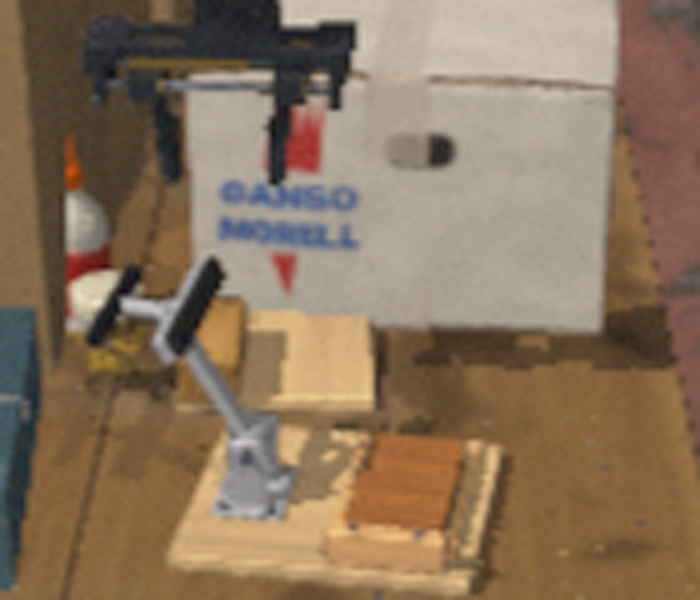

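```bash
python3 -m jog '[[0.0137,-0.0069,0.03,-0.0082,0.3],[0,0,0.04,0,0.3],[0,0,0.035,0,0.3],[0,0,0,0,0.3],[0,0,0,0,0.3]]' 20; python3 -c "
from wf import *
go([.600,-.258,.03],0.01)
snap('side','s35',(180,80,320,200),5)"
```

```text
clock: 67.7
tool_pos: [0.6001, -0.2584, 0.0816]
eef_rot: [1.0, 0.005, 0.0, 0.001]
contact_force: [0.5, 0.5, 1.4]
opening: 0.698
t 67.7 p [ 0.6001 -0.2584  0.0816] tx [1.    0.009 0.   ] ang 0.009 F [0.5 0.5 1.4] op 0.698 q7 [ 0.68  1.   -0.67  1.57  0.77  0.85 -0.29]
yaw turns -0.0001 or 0.4999
  after yaw -0.0001 shift tool [-0.0001 -0.0005  0.0516]
  after yaw 0.4999 shift tool [0.0001 0.0005 0.0516]
shift tool (before yaw) [-0.0001 -0.0005  0.0516]
```

View pics/s35.png

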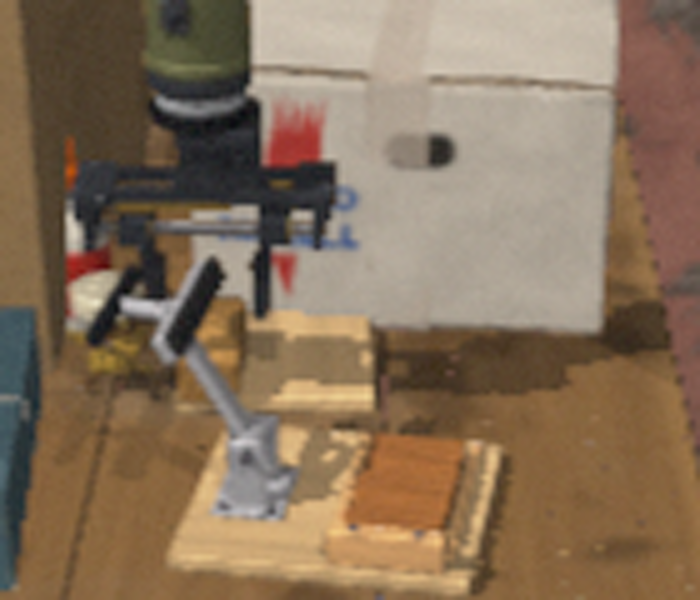

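```bash
python3 -m jog '[[0,0,0.02,0,0.3],[0,0,0.015,0,0.3],[0,0,0.01,0,0.3],[0,0,0.005,0,0.3],[0,0,0,0,0.3]]' 30 ; python3 -m jog '[[0,0,0,0,1],[0,0,0,0,1],[0,0,0,0,1],[0,0,0,0,1],[0,0,0,0,1]]' 30;  python3 -c "
from wf import *
snap('side','s36',(180,80,320,200),5)"
```

```text
clock: 68.25
tool_pos: [0.6007, -0.2581, 0.0307]
eef_rot: [1.0, 0.005, 0.0, 0.001]
contact_force: [0.6, 0.3, -0.2]
opening: 0.701
clock: 68.75
tool_pos: [0.6015, -0.2581, 0.0317]
eef_rot: [1.0, 0.005, 0.001, 0.001]
contact_force: [-0.2, 0.4, 2.9]
opening: 0.506
```

View pics/s36.png

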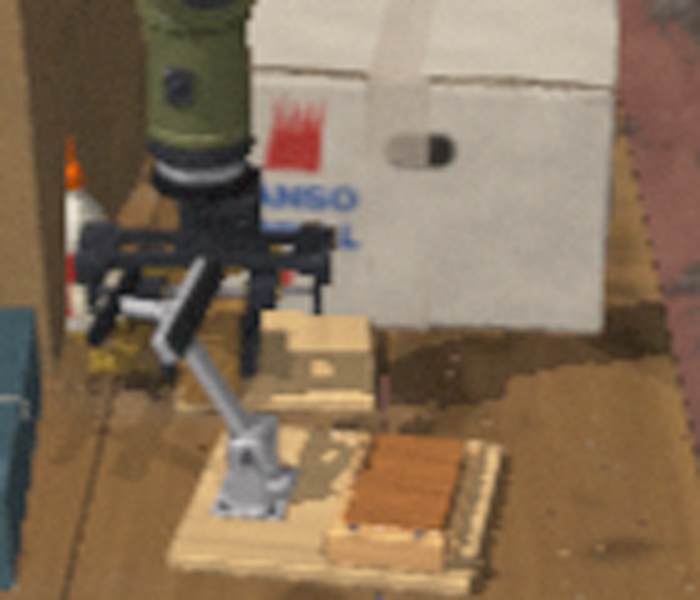

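```bash
python3 -m jog '[[-0.005,0,-0.001,0,1],[-0.01,0.003,0,0,1],[-0.012,0.006,0,0,1],[-0.012,0.006,0,0,1],[-0.006,0.005,0,0,1],[0,0,0,0,1],[0,0,0,0,1]]' 30 ; python3 -m jog '[[0,0,0,0,0.3],[0,0,0,0,0.3],[0,0,0,0,0.3],[0,0,-0.01,0,0.3],[0,0,-0.03,0,0.3],[0,0,-0.04,0,0.3],[0,0,-0.04,0,0.3],[-0.04,0,-0.03,0,0],[-0.045,0,0,0,0],[-0.045,0,0,0,0],[-0.045,0,0,0,0],[-0.045,0,0,0,0],[0,0,0,0,0]]' 30;  python3 -c "
from wf import *
snap('side','s37',(180,80,320,200),5)
snap('top','t37',(270,110,410,240),5)
st()"
```

```text
clock: 69.5
tool_pos: [0.5558, -0.2791, 0.0319]
eef_rot: [1.0, 0.005, 0.0, 0.001]
contact_force: [0.1, 0.7, -2.3]
opening: 0.507
clock: 70.8
tool_pos: [0.328, -0.2807, 0.1818]
eef_rot: [1.0, 0.004, -0.004, 0.001]
contact_force: [0.2, -0.5, 0.9]
opening: 0.998
t 70.9 p [ 0.3358 -0.281   0.1826] tx [1.    0.009 0.002] ang 0.009 F [0.9 0.3 0.2] op 0.996 q7 [ 1.07  0.64 -0.75  2.15  0.77  0.63 -0.23]
```

View pics/s37.png

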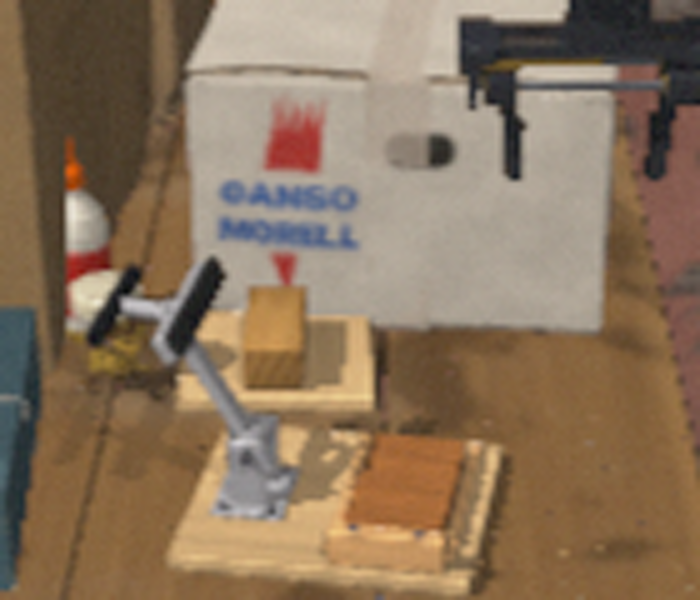

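View pics/t37.png

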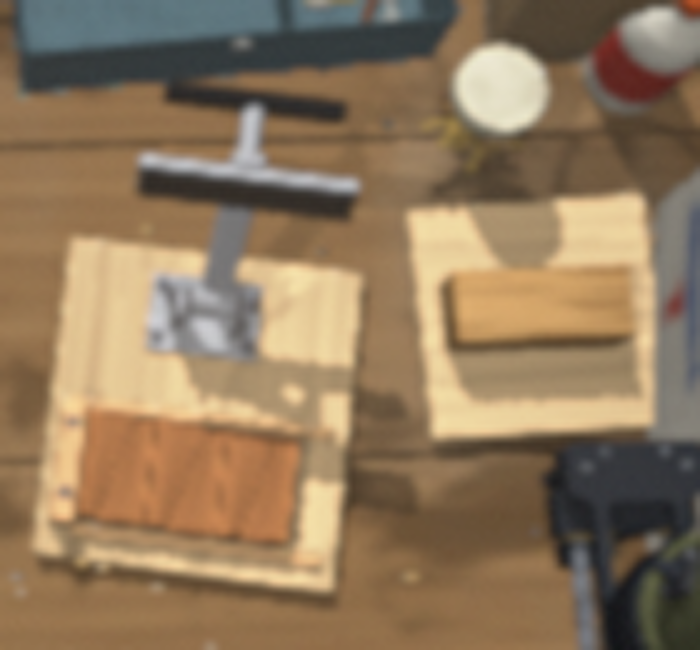

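```bash
python3 -c "
from wf import *
T=lambda x,y:(270+x/5,110+y/5);S=lambda x,y:(180+x/5,80+y/5)
for n,a,b in [('pres far top',T(357,185),S(212,262)),('pres near top',T(140,155),S(165,345)),('pres far bottom',T(352,212),S(222,262)),('handle far',T(343,108),S(137,268)),('handle near',T(168,90),S(92,340))]:
  p=tri(a,b);q=tonest(p);print(n,p.round(4),'nest',q.round(4),'world z',p[2].round(3))
print('pred handle', nest(.198,-.052,.139),nest(.198,.052,.139))
"
```

```text
pres far top [ 0.5921 -0.1839  0.1563] nest [ 0.1472 -0.063   0.1443] world z 0.156
pres near top [ 0.6131 -0.0627  0.1544] nest [0.1501 0.06   0.1424] world z 0.154
pres far bottom [ 0.5812 -0.1805  0.1567] nest [ 0.1359 -0.0613  0.1447] world z 0.157
handle far [ 0.6419 -0.1799  0.1525] nest [ 0.1958 -0.0517  0.1405] world z 0.152
handle near [ 0.6595 -0.0816  0.1464] nest [0.1988 0.0481 0.1344] world z 0.146
pred handle [ 0.64396752 -0.18052867  0.151     ] [ 0.65930339 -0.0776656   0.151     ]
```

```bash
python3 -c "
from wf import *
go(nest(.198,-.036,.26-.012),NY)
"
```

```text
t 70.9 p [ 0.3358 -0.281   0.1826] tx [1.    0.009 0.002] ang 0.009 F [0.9 0.3 0.2] op 0.996 q7 [ 1.07  0.64 -0.75  2.15  0.77  0.63 -0.23]
yaw turns 0.025 or -0.475
  after yaw 0.025 shift tool [ 0.2902 -0.1606 -0.0772]
  after yaw -0.475 shift tool [-0.2902  0.1606 -0.0772]
shift tool (before yaw) [ 0.3117 -0.1132 -0.0772]
```

```bash
python3 -m jog '[[0,0,-0.035,0.0125,0.59],[0,0,-0.042,0.0125,0.59],[0.01,-0.04,0,0,0.59],[0.03,-0.035,0,0,0.59],[0.03,-0.035,0,0,0.59],[0.04,-0.025,0,0,0.59],[0.04,-0.0256,0,0,0.59],[0.045,0,0,0,0.59],[0.045,0,0,0,0.59],[0.04,0,0,0,0.59],[0.01,0,0,0,0.59],[0,0,0,0,0.59],[0,0,0,0,0.59]]' 40; python3 -c "
from wf import *
go(nest(.198,-.036,.138-.012),NY)
snap('side','s38',(160,60,300,180),5)"
```

```text
clock: 72.2
tool_pos: [0.6466, -0.1628, 0.259]
eef_rot: [0.997, -0.073, 0.001, 0.0]
contact_force: [0.4, -0.5, 0.4]
opening: 0.409
t 72.2 p [ 0.6466 -0.1628  0.259 ] tx [ 0.989 -0.145  0.001] ang -0.146 F [ 0.4 -0.5  0.4] op 0.409 q7 [ 0.54  0.81 -0.75  1.39  0.57  1.16 -0.42]
yaw turns 0.0004 or -0.4996
  after yaw 0.0004 shift tool [-1.00e-04  1.90e-03  1.21e-01]
  after yaw -0.4996 shift tool [ 1.00e-04 -1.90e-03  1.21e-01]
shift tool (before yaw) [-0.0002  0.0019  0.121 ]
```

View pics/s38.png

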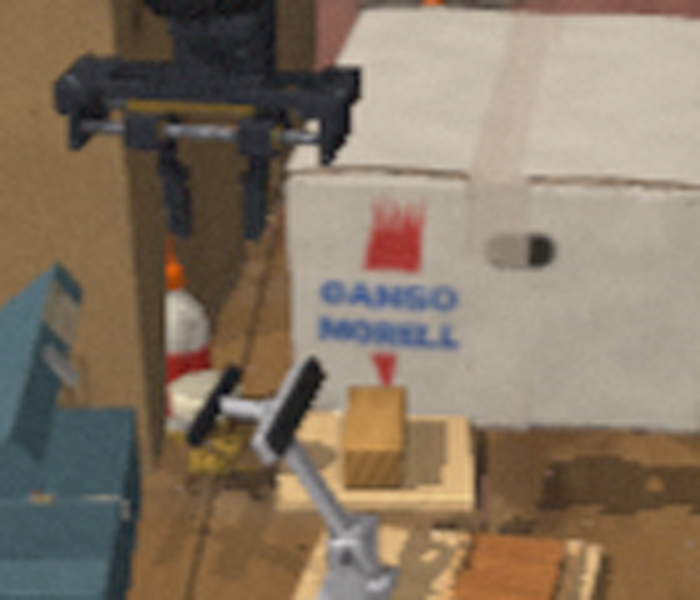

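```bash
python3 -m jog '[[0,0.0019,0.03,0,0.59],[0,0,0.04,0,0.59],[0,0,0.017,0,0.59],[0,0,0,0,0.59],[0,0,0,0,0.59]]' 40; python3 -c "
from wf import *
go(nest(.198,-.036,.138-.012),NY)
snap('side','s39',(160,60,300,180),5)"
```

```text
clock: 72.75
tool_pos: [0.6467, -0.1659, 0.1733]
eef_rot: [0.997, -0.073, 0.001, 0.0]
contact_force: [0.7, -1.2, 0.8]
opening: 0.409
t 72.75 p [ 0.6467 -0.1659  0.1733] tx [ 0.989 -0.147  0.003] ang -0.147 F [ 0.7 -1.2  0.8] op 0.409 q7 [ 0.53  0.9  -0.7   1.47  0.64  1.01 -0.49]
yaw turns 0.0001 or -0.4999
  after yaw 0.0001 shift tool [-0.0006 -0.0011  0.0352]
  after yaw -0.4999 shift tool [0.0006 0.0011 0.0352]
shift tool (before yaw) [-0.0006 -0.0011  0.0352]
```

View pics/s39.png

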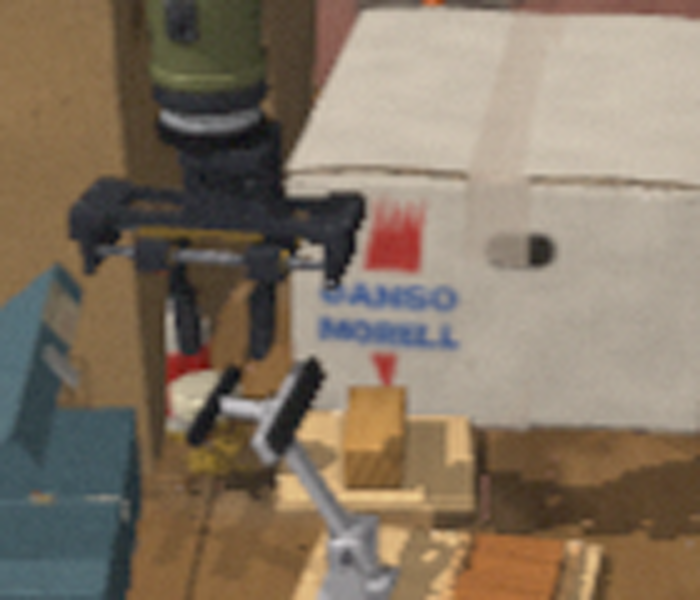

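```bash
python3 -m jog '[[0,-0.001,0.012,0,0.59],[0,0,0.012,0,0.59],[0,0,0.01,0,0.59],[0,0,0,0,0.59],[0,0,0,0,1],[0,0,0,0,1],[0,0,0,0,1],[0,0,0,0,1],[0,0,0,0,1]]' 40; python3 -c "
from wf import *
s,M=st();print(tonest(s['tool_pos']))
import numpy as np
els=np.arange(2.341,.24,-.075)
P=np.c_[.105-.134*np.cos(els),.055+.134*np.sin(els)];d=np.diff(P,axis=0)
for e,q in zip(els[1:],d): print(round(e-.2414,3),(q*1e3).round(1))
snap('side','s40',(160,60,300,180),5)"
```

```text
clock: 73.7
tool_pos: [0.6466, -0.1652, 0.1384]
eef_rot: [0.997, -0.074, 0.001, 0.001]
contact_force: [-0.8, 0.5, 2.0]
opening: 0.146
t 73.7 p [ 0.6466 -0.1652  0.1384] tx [ 0.989 -0.147  0.002] ang -0.147 F [-0.8  0.5  2. ] op 0.146 q7 [ 0.52  0.94 -0.68  1.5   0.68  0.95 -0.51]
[ 0.19836697 -0.03641663  0.12642055]
2.025 [-7.5  6.7]
1.95 [-8.   6.1]
1.875 [-8.4  5.5]
1.8 [-8.8  4.9]
1.725 [-9.1  4.2]
1.65 [-9.4  3.5]
1.575 [-9.6  2.8]
1.5 [-9.8  2.1]
1.425 [-10.    1.3]
1.35 [-10.    0.6]
1.275 [-10.   -0.2]
1.2 [-10.   -0.9]
1.125 [-9.9 -1.7]
1.05 [-9.8 -2.4]
0.975 [-9.5 -3.1]
0.9 [-9.3 -3.8]
0.825 [-9.  -4.5]
0.75 [-8.6 -5.2]
0.675 [-8.2 -5.8]
0.6 [-7.7 -6.4]
0.525 [-7.2 -7. ]
0.45 [-6.7 -7.5]
0.375 [-6.1 -8. ]
0.3 [-5.5 -8.4]
0.225 [-4.8 -8.8]
0.15 [-4.2 -9.1]
0.075 [-3.5 -9.4]
-0.0 [-2.8 -9.7]
```

View pics/s40.png

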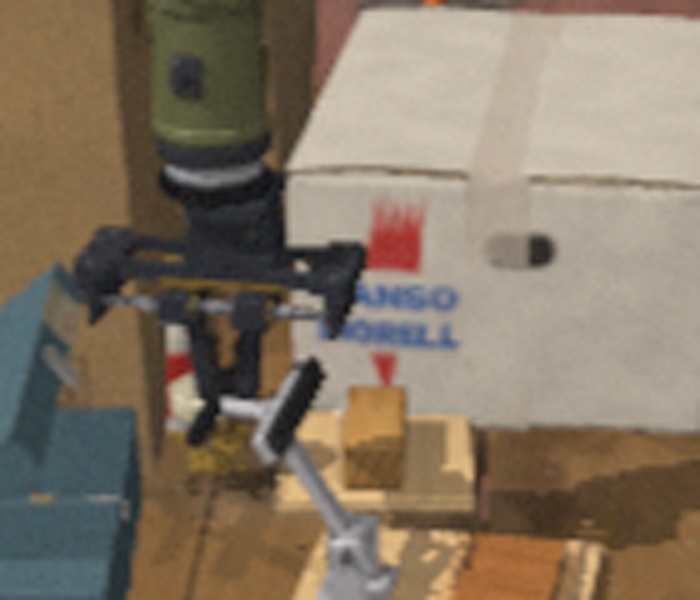

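```bash
python3 -m jog '[[-0.0075,0,-0.0067,0,1],[-0.008,0,-0.0061,0,1],[-0.0084,0,-0.0055,0,1],[-0.0088,0,-0.0049,0,1],[-0.0091,0,-0.0042,0,1],[0,0,0,0,1]]' 40;python3 -m jog '[[-0.0094,0,-0.0035,0,1],[-0.0096,0,-0.0028,0,1],[-0.0098,0,-0.0021,0,1],[-0.01,0,-0.0013,0,1],[-0.01,0,-0.0006,0,1],[0,0,0,0,1]]' 40
```

```text
clock: 74.35
tool_pos: [0.6063, -0.1589, 0.1676]
eef_rot: [0.997, -0.073, 0.003, 0.001]
contact_force: [5.9, 0.1, 2.0]
opening: 0.142
clock: 74.95
tool_pos: [0.5572, -0.1513, 0.1774]
eef_rot: [0.997, -0.073, 0.002, 0.001]
contact_force: [1.5, 0.3, 7.5]
opening: 0.143
```

```bash
python3 -m jog '[[-0.01,0,0.0002,0,1],[-0.01,0,0.0009,0,1],[-0.0099,0,0.0017,0,1],[-0.0098,0,0.0024,0,1],[-0.0095,0,0.0031,0,1],[-0.0093,0,0.0038,0,1],[0,0,0,0,1]]' 40;python3 -m jog '[[-0.009,0,0.0045,0,1],[-0.0086,0,0.0052,0,1],[-0.0082,0,0.0058,0,1],[-0.0077,0,0.0064,0,1],[-0.0072,0,0.007,0,1],[0,0,0,0,1]]' 40; python3 -c "
from wf import *
s,M=st();print(tonest(s['tool_pos']))
snap('side','s41',(180,80,320,200),5)"
```

```text
clock: 75.65
tool_pos: [0.4969, -0.1418, 0.1629]
eef_rot: [0.997, -0.073, -0.001, -0.0]
contact_force: [-1.0, 5.7, 1.3]
opening: 0.143
clock: 76.25
tool_pos: [0.4572, -0.1359, 0.1334]
eef_rot: [0.997, -0.073, -0.001, -0.0]
contact_force: [1.9, 7.7, -3.3]
opening: 0.142
t 76.25 p [ 0.4572 -0.1359  0.1334] tx [ 0.989 -0.145 -0.001] ang -0.145 F [ 1.9  7.7 -3.3] op 0.142 q7 [ 0.57  0.74 -0.61  2.09  0.81  0.56 -0.78]
[ 0.00665197 -0.0353919   0.12135005]
```

View pics/s41.png

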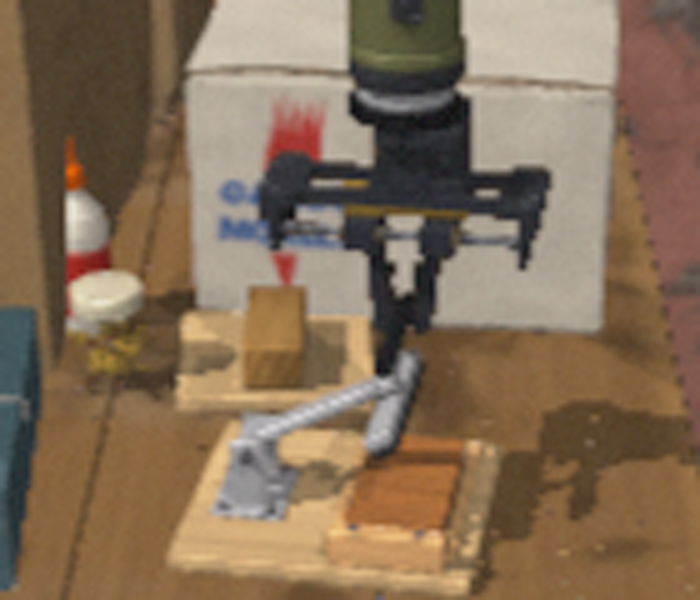

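```bash
python3 -m jog '[[-0.0067,0,0.0075,0,1],[-0.0061,0,0.008,0,1],[-0.0055,0,0.0084,0,1],[-0.0048,0,0.0088,0,1],[-0.0042,0,0.0091,0,1],[0,0,0,0,1],[0,0,0,0,1]]' 40;python3 -m jog '[[-0.0018,0,0.0047,0,1],[-0.0017,0,0.0047,0,1],[-0.0014,0,0.0045,0,1],[-0.001,0,0.003,0,1],[0,0,0,0,1],[0,0,0,0,1]]' 40; python3 -c "
from wf import *
s,M=st();print(tonest(s['tool_pos']))
snap('side','s42',(180,80,320,200),5)"
```

```text
clock: 77.0
tool_pos: [0.431, -0.1321, 0.0918]
eef_rot: [0.997, -0.073, -0.0, -0.0]
contact_force: [1.5, 5.3, -3.3]
opening: 0.144
clock: 77.6
tool_pos: [0.4259, -0.1313, 0.0758]
eef_rot: [0.997, -0.073, 0.001, -0.0]
contact_force: [1.5, 5.0, 4.2]
opening: 0.148
t 77.6 p [ 0.4259 -0.1313  0.0758] tx [ 0.989 -0.145  0.001] ang -0.145 F [1.5 5.  4.2] op 0.148 q7 [ 0.44  0.81 -0.39  2.22  1.07  0.32 -1.03]
[-0.02489362 -0.03546647  0.06377974]
```

View pics/s42.png

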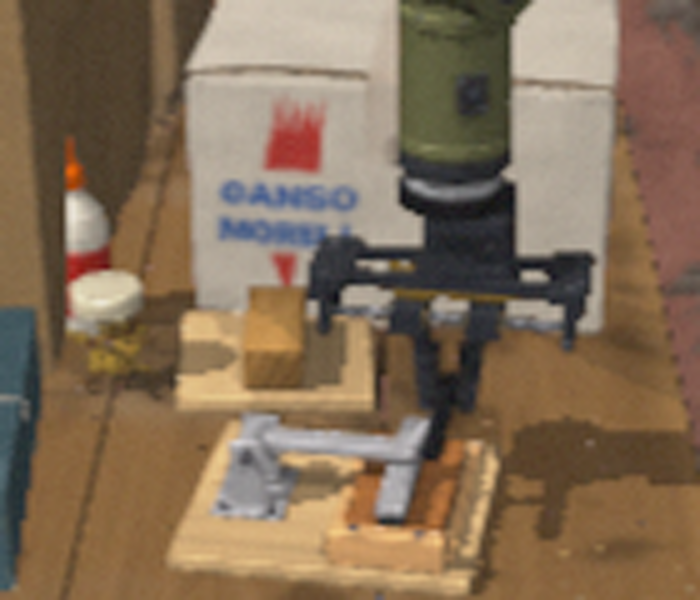

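```bash
python3 -m jog '[[0,0,0,0,0.6],[0,0,0,0,0.6],[0,0,0,0,0.6],[0,0,0,0,0.6],[0,0,-0.01,0,0.6],[0,0,-0.02,0,0.6],[0,0,-0.04,0,0.6],[0,0,-0.04,0,0.5],[0,0,-0.04,0,0.5],[-0.03,0.03,-0.02,0,0.5],[-0.03,0.03,0,0,0.5],[-0.03,0.03,0,0,0.5],[-0.03,0.03,0,0,0.5],[0,0,0,0,0.5],[0,0,0,0,0.5]]' 20; python3 -c "
from wf import *
s,M=st()
snap('side','s43',(180,80,320,200),5)
snap('top','t43',(230,110,410,240),4.3)"
```

```text
clock: 79.15
tool_pos: [0.2882, -0.2342, 0.2457]
eef_rot: [0.997, -0.075, 0.0, 0.001]
contact_force: [0.9, 0.7, 0.7]
opening: 0.504
t 79.15 p [ 0.2882 -0.2342  0.2457] tx [ 0.989 -0.15   0.   ] ang -0.151 F [0.9 0.7 0.7] op 0.504 q7 [ 1.15  0.46 -0.85  2.24  0.57  0.67 -0.27]
```

View pics/s43.png

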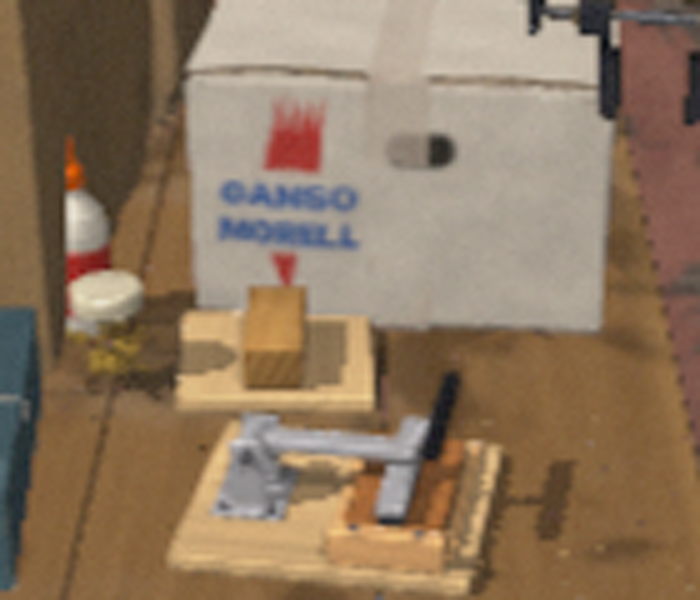

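View pics/t43.png

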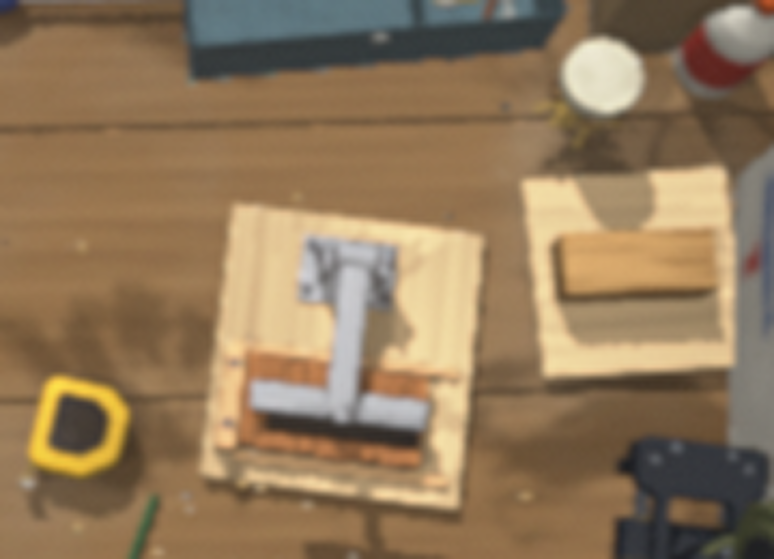

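```bash
python3 -c "
from wf import *
p=unproj('top',(230+637/4.3,110+263/4.3),.047);print('block',p,'off board',p-[.555,-.323,.012])
for c in [(248,352),(430,378),(242,445),(418,466)]:
  print(tonest(unproj('top',(230+c[0]/4.3,110+c[1]/4.3),.032)).round(4))
b=r.snapshot('side')
for th in (0,.1,-.1):
  e=th+.2414;print(th,[proj('side',nest(.105-.134*np.cos(e),y,.043+.134*np.sin(e))).round(1) for y in(-.052,.052)])
print('seen handle ends ~',(180+455/5,80+375/5),(180+432/5,80+455/5))
"
```

```text
block [ 0.5503022  -0.31759599  0.047     ] off board [-0.0046978   0.00540401  0.035     ]
[0.0289 0.0655 0.02  ]
[ 0.0267 -0.0654  0.02  ]
[-0.0384  0.0622  0.02  ]
[-0.0374 -0.0628  0.02  ]
0 [array([270.1, 155.2]), array([265.9, 170. ])]
0.1 [array([269.1, 151.8]), array([264.8, 166.5])]
-0.1 [array([270.7, 158.6]), array([266.6, 173.6])]
seen handle ends ~ (271.0, 155.0) (266.4, 171.0)
```

Clamp angle ≈ 0, the pack spans ≈ 131 mm and the block is within 6 mm of the board's centre. Handing in.

```bash
python3 -c "
from plant import r
print(r.finish_job())"
```

```text
the job is handed in; nothing more can be done
None
```

The job is done and handed in at about 79 s; the hand-in reports no verdict.

**What I did:** I swung the clamp right back and laid the block on the board. Then I packed all six wedges from the end stop, alternately head to tail. I pressed each one up until I felt contact (about 5–7 N). Last, I held the handle and swung the clamp down onto the pack.

**Last checks:**
- **Pack:** it measures about 131 mm long in the picture (132 mm expected) with no visible gaps. Each wedge met its neighbour within about 2 mm of the predicted place.
- **Clamp:** the handle sits where an angle of 0 rad puts it, to within about 1 pixel.
- **Block:** it is within about 6 mm of the board's centre.
- **Bystanders:** the tape measure and jar showed no movement in the last picture. The gripper was clear of everything.

**What went wrong or disagreed:**
- **Nest position:** the camera put the nest about 4 mm short in x. Touching both rails gave the true position, which I used from then on.
- **Fourth wedge:** the first grasp came down on top of the wedge and shifted it about 5 mm. I measured again and the second grasp held.
- **Block:** it was knocked about 4–5 cm towards the board's edge during the run, so I dragged it back to the middle.

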